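# Strain-check the glass dishes and load the steriliser

## Task

Check the closed glass Petri dishes on the black rubber mat for strain, one after another, beginning with the one nearest the robot and working outwards: hold each one level and still for three seconds in the polariscope, midway between its two round windows and centred on them, then set it flat in the steriliser's slide-in tray (draw that out first), the dishes side by side, never stacked. When all are loaded push the tray fully home, and only then press the start button on top of the steriliser. Never let a dish drop, do not bump the polariscope, and leave the other things on the bench where they are.

Things in the scene. Friction and masses are not known exactly. Their poses are not given: they have to be found in the camera images.
- dish_1: closed round glass Petri dish with lid, a single piece, 60 mm across the lid (55 mm at the lowest 5 mm), 18 mm high, about 60 g, white disc on top; at the start it is place 1 of a row of four places 78 mm apart on the mat, counted from the robot outwards (place 1 nearest); some places are empty. Origin: centre of the dish, 9 mm above its underside; z up through the lid.
- dish_2: closed round glass Petri dish with lid, a single piece, 60 mm across the lid (55 mm at the lowest 5 mm), 18 mm high, about 60 g, white disc on top; at the start it is place 2 of a row of four places 78 mm apart on the mat, counted from the robot outwards (place 1 nearest); some places are empty. Origin: centre of the dish, 9 mm above its underside; z up through the lid.
- dish_3: closed round glass Petri dish with lid, a single piece, 60 mm across the lid (55 mm at the lowest 5 mm), 18 mm high, about 60 g, white disc on top; at the start it is place 3 of a row of four places 78 mm apart on the mat, counted from the robot outwards (place 1 nearest); some places are empty. Origin: centre of the dish, 9 mm above its underside; z up through the lid.
- dish_4: closed round glass Petri dish with lid, a single piece, 60 mm across the lid (55 mm at the lowest 5 mm), 18 mm high, about 60 g, white disc on top; at the start it is place 4 of a row of four places 78 mm apart on the mat, counted from the robot outwards (place 1 nearest); some places are empty. Origin: centre of the dish, 9 mm above its underside; z up through the lid.
- mat: fixed flat black rubber mat, 360 x 120 x 3 mm, under the row of dishes; origin under its middle at bench level, x along the row away from the robot
- polariscope: fixed bench polariscope: grey base 160 x 290 x 18 mm; square lamp head at +y and round black analyser head at -y, 205 mm high, 35 to 50 mm thick, facing each other across an open 190 mm gap; in each a round 74 mm window with cross hairs; black cross on the base below mid-gap. Origin: on the bench under mid-gap; y along the light path from analyser to lamp, z up.
- beam (a point): the viewing point: on the common axis of the two windows, midway between them, 160 mm above the bench; axes as the polariscope. A dish is viewed with its centre here, level, lid up.
- steriliser: fixed white dry-heat steriliser, 260 mm wide, 128 high, 190 deep; steel loading shelf, top 12 mm up, stands 185 mm out in front with side guides 8 mm high, 226 mm apart. Chamber opening 226 mm wide, 12 to 55 mm above the bench. Origin: on the bench under the middle of the front face; x into the chamber (the tray is drawn out to -x).
- tray: loose slide-in tray, 0.5 kg, 150 (x) by 220 mm (y), on the shelf between the guides. Floor 3 mm, rims 10 mm high, inside 142 x 212: four dishes fit at x +-34, y +-50 mm. Front panel 50 mm high at x -75 to -81 stops on the front face. Origin: middle of underside; x into chamber. In steriliser frame: home x = 75 mm; starts at 35 to 75; for loading from above draw to x about -90.
- tray_handle (a point): middle of the tray's black handle bar, 10 x 10 mm thick and 97 mm long along the tray's y, 75 mm in front of the panel, 38 mm above the bench; in the tray's frame at x = -156, z = 26 mm; can be pinched from above
- start (a joint): white start button on top of the steriliser, spring-loaded, pressed straight down: 0 released, 6 mm fully down (5 N); counts from 3.5 mm
- start_top (a point): middle of the start button's top face, diameter 26 mm, about 145 mm above the bench
- amber_bottle: amber screw-cap jar, 60 mm across, 105 mm high; stands loose on the bench and is to be left alone; origin: centre of its underside
- beaker: empty glass beaker, 84 mm across, 110 mm high; stands loose on the bench and is to be left alone; origin: centre of its underside
- wash_bottle: white wash bottle with blue spout, 68 mm across, 205 mm high; stands loose on the bench and is to be left alone; origin: centre of its underside
- jug: clear plastic measuring jug, 100 mm across, 130 mm high; stands loose on the bench and is to be left alone; origin: centre of its underside
- tip_box: closed pipette-tip box, 115 x 80 x 65 mm; stands loose on the bench and is to be left alone; origin: centre of its underside

How it is judged:
By the outcome, as a careful person would: the job done as asked, in the order asked, and still so for the second after the job is handed in, with the robot touching nothing.
Of dish_1, dish_2, dish_3, dish_4 only 2 to 4 are there at a start; the rules pass over those that are not, and their reading is None.
At some moment in a run one of dish_1, dish_2, dish_3, dish_4 may be knocked a few centimetres aside while the robot is not near it.
It also fails if it takes over 210 s, if anything falls off the work surface, if the arm or the gripper's body presses on something with over 40 N, if the wrist force passes 120 N, or if a joint passes its speed limit or range.

## Robot

A 6-joint arm with a two-finger parallel gripper is mounted at the origin on the work surface. World frame = base frame: x ahead of the robot, y to its left, z up, the work surface at z = 0. Lengths are in m, angles in rad, forces in N, time in s.
With the tool pointing down it reaches from about 0.35 to 0.85 m from the base axis. Payload 8.1 kg.
Tool frame: the origin (TCP) lies between the finger pads; the fingertips stand nose_length ahead of it and the grasp point (between the pads) lies 2 mm behind it (nose_length is the distance from the TCP to the fingertips, in m); z points along the fingers, x is the direction in which the jaws open and shut, and the axes are right-handed (so a half turn about z gives the same grasp; the last joint's range is limited). The gripper opens to 93 mm and grips with 3 to 60 N. Pads are 15 mm wide; open, the fingers measure 128 mm over their backs; the gripper's body (75 mm by 188 mm) begins 65 mm behind the grasp point.
Start: joints at [-1.355, 0.13, 1.488, -0, 1.523, -0.085], TCP at [0.178, -0.573, 0.236] pointing down, gripper open.
Joint ranges: [-2.96, 2.96], [-0.89, 2.26], [0.02, 2.5], [-1.34, 4.48], [0, 2.73], [-2.66, 2.66]. Speed limits (rad/s): [2.39, 2.39, 2.79, 3.14, 3.14, 3.14].

## Interface

Orientations are given as a rotation vector (axis times angle).
In Python, from plant import * gives the robot as it stands.
- The arm moves only by the tool carry_out, never from a script. Its argument "steps" is a list of rows, each an object with "xyz": the shift along the world's x, y, z in cm, a list of three; "rot": the turn, a rotation vector about the world's x, y, z in degrees, a list of three. In form: [{"xyz": [tx, ty, tz], "rot": [rx, ry, rz]}, ...]. A call has 1 to 10 rows; each row is the pose to reach, as a shift and turn from the pose commanded when the call began; what a row does not reach only later rows make up. A row lasts 1/10 s, in which the tool goes at most 50 mm and 8.59 degrees, less where a joint would pass 70% of its speed; a pose out of reach is approached as far as the arm can. A call with a gripper value outside its range is refused whole. "grip" is the opening, from 0 (shut) to 1 (fully open), set as the call begins (left out, the last holds). The fingers move at their own pace and stop on an object; "force" is the grip in N (left out, the last holds). Time passes only in rows, so rows that repeat a pose let the fingers close. It gives the time, the measured TCP pose, the force and the opening at its end, in the units of the state.
- read_state(): the state, without advancing time (a new reading comes with each control period).
- read_camera(name): name is "scene" or "top"; returns the picture (420x560x3 uint8, red, green, blue); there is no depth.
- calibration(name): a dict with "fov_y" (degrees; the focal length in pixels is half the picture's height over the tangent of half this angle, whatever the lens; pixels are square), "cx", "cy" (the principal point, pixels), "xyz" and "attitude" of the camera in the world. Camera axes: x right, y down, z forward; pixel columns grow to the right and rows downward; lengths in m; the calibration is good to about 2 mm. A picture is of the moment at which its call begins. calibration takes no time and is no camera call.
- close_job(): hands the job in, once; it reports no verdict.
The state is a dict: "t": time; "q": joint angles; "dq": joint speeds; "joint_torque": joint torques, N m; "tool_pos": TCP position; "orientation": TCP orientation; "force": force on the tool from outside, world axes, zero at the start; "wrist_torque": the same for the moment, N m; "opening": finger opening in m.
Only numpy, scipy, OpenCV 4.12 (cv2) and the standard library are available. Lean on these libraries where they do the work, as an engineer would, in place of code of your own. Each camera call takes 0.05 s, during which the arm holds its last target.

## Working session

There is one attempt and no reset: what is moved stays moved. The work goes in short steps, Python scripts to look and compute and a tool call to move; the robot and the scene stay as the last step left them, time stands still between calls to the robot, and variables do not carry over. Pictures are saved under pics/ and viewed, and the job is handed in when it is done.

Besides the shell and the picture viewer there is one more tool, called after ">>>" as name([rows], argument=value, ...), one row to a line, values as JSON. carry_out: Moves the arm, as the interface text tells. Its arguments: {"type":"object","properties":{"steps":{"type":"array","items":{"type":"object","properties":{"xyz":{"type":"array","items":{"type":"number"}},"rot":{"type":"array","items":{"type":"number"}}}}},"grip":{"type":"number"},"force":{"type":"number"}},"required":["steps"]}

```bash
ls; mkdir -p pics
python3 - <<'E'
from plant import *
import cv2
s=read_state();print(s)
for n in("scene","top"):
    print(n,calibration(n)); cv2.imwrite(f"pics/{n}0.png",read_camera(n)[:,:,::-1])
E
```

```text
pics
{'t': 0.0, 'q': array([-1.35540115e+00,  1.31169075e-01,  1.48930244e+00, -1.49317102e-06,
        1.52303320e+00, -8.54162854e-02]), 'dq': array([ 6.79109025e-05, -6.16119618e-04, -1.10263562e-03,  1.11122001e-04,
        7.87218750e-04,  2.77292367e-05]), 'joint_torque': array([ 6.54883934e-04, -5.59836459e+01, -4.91756988e+01,  7.66761904e-02,
        3.57340090e-02, -2.23631496e-04]), 'tool_pos': array([ 0.17766765, -0.57250102,  0.23457001]), 'orientation': array([-2.52820625e+00,  1.86275486e+00,  2.25784962e-03]), 'force': array([-0.59922832, -1.03973695,  0.52877083]), 'wrist_torque': array([-0.049838  ,  0.02422217, -0.0123729 ]), 'opening': 0.09276764723343511}
scene {'fov_y': 42.138334666301034, 'cx': 268.35601822943414, 'cy': 208.3847607869791, 'xyz': array([ 1.55905695, -0.20245869,  1.2500198 ]), 'attitude': array([-1.94344766, -1.62514151,  0.59209676])}
top {'fov_y': 44.53836423196605, 'cx': 284.4897612475727, 'cy': 204.4293695786605, 'xyz': array([ 0.40006877, -0.0210731 ,  1.39913123]), 'attitude': array([-2.16173202,  2.10738187, -0.16929147])}
```

View pics/scene0.png

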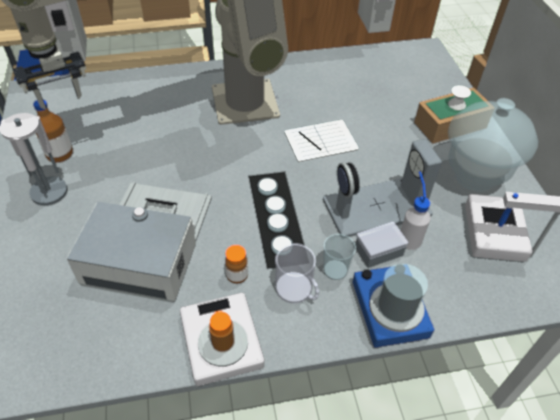

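View pics/top0.png

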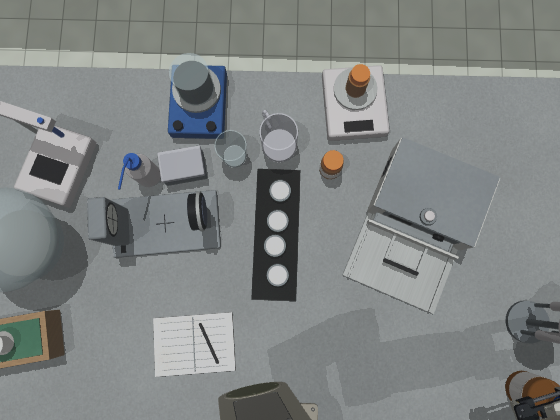

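```bash
cat > h.py <<'E'
from plant import *
import numpy as np, cv2
from scipy.spatial.transform import Rotation as R
def cam(n):
    c=calibration(n); f=210/np.tan(np.radians(c['fov_y']/2))
    return f,c['cx'],c['cy'],np.array(c['xyz']),R.from_rotvec(c['attitude']).as_matrix()
def cast(n,uv,z):
    f,cx,cy,p,M=cam(n); uv=np.atleast_2d(uv).astype(float)
    d=np.c_[(uv[:,0]-cx)/f,(uv[:,1]-cy)/f,np.ones(len(uv))]@M.T
    return p+d*((z-p[2])/d[:,2])[:,None]
def proj(n,X):
    f,cx,cy,p,M=cam(n); c=(np.atleast_2d(X)-p)@M
    return np.c_[f*c[:,0]/c[:,2]+cx,f*c[:,1]/c[:,2]+cy]
def snap(name,n="top",crop=None,k=1):
    im=read_camera(n)[:,:,::-1].copy(); show(im,name,crop,k); return im
def show(im,name,crop=None,k=1):
    if crop: x0,y0,x1,y1=crop; im=im[y0:y1,x0:x1]
    cv2.imwrite(f"pics/{name}.png",cv2.resize(im,None,fx=k,fy=k,interpolation=cv2.INTER_CUBIC))
def dishes(im,lo=(225,150),hi=(310,300),z=0.021):
    g=im.min(2); m=np.zeros_like(g); m[lo[1]:hi[1],lo[0]:hi[0]]=g[lo[1]:hi[1],lo[0]:hi[0]]>170
    n,l,st,c=cv2.connectedComponentsWithStats(m.astype(np.uint8))
    return [(tuple(c[i].round(1)),st[i,4],cast("top",c[i],z)[0].round(4)) for i in range(1,n) if st[i,4]>80]
E
python3 - <<'E'
from h import *
im=cv2.imread("pics/top0.png")
for d in dishes(im): print(d)
show(im,"c1",(75,170,235,270),5)
show(im,"c2",(335,130,515,320),3.1)
sc=cv2.imread("pics/scene0.png"); show(sc,"c3",(60,170,220,300),5)
show(sc,"c4",(310,140,450,260),5)
E
```

```text
((np.float64(279.7), np.float64(190.0)), np.int32(239), array([0.6656, 0.002 , 0.021 ]))
((np.float64(277.3), np.float64(220.3)), np.int32(247), array([0.5818, 0.0062, 0.021 ]))
((np.float64(274.6), np.float64(245.3)), np.int32(251), array([0.514 , 0.0116, 0.021 ]))
((np.float64(277.3), np.float64(274.6)), np.int32(260), array([0.436 , 0.0021, 0.021 ]))
```

View pics/c1.png

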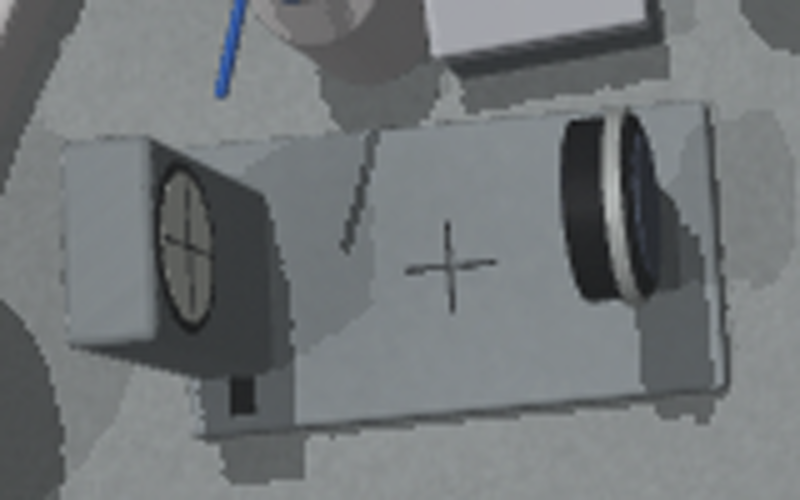

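View pics/c2.png

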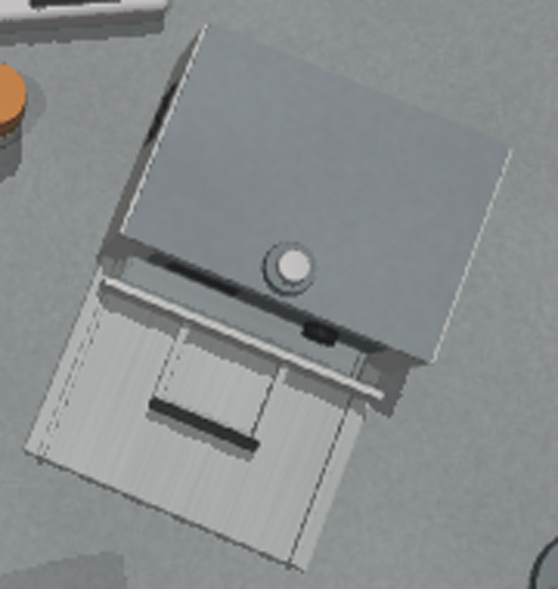

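View pics/c3.png

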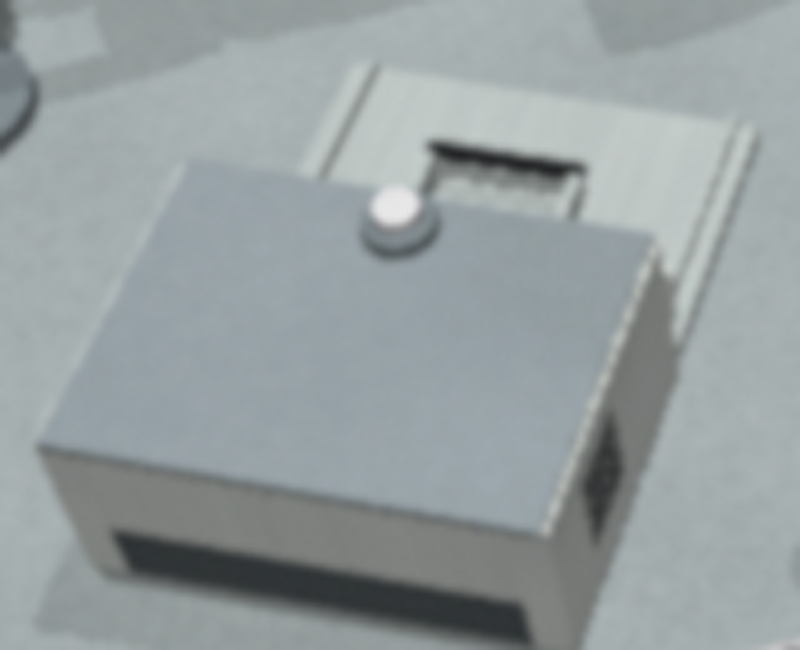

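View pics/c4.png

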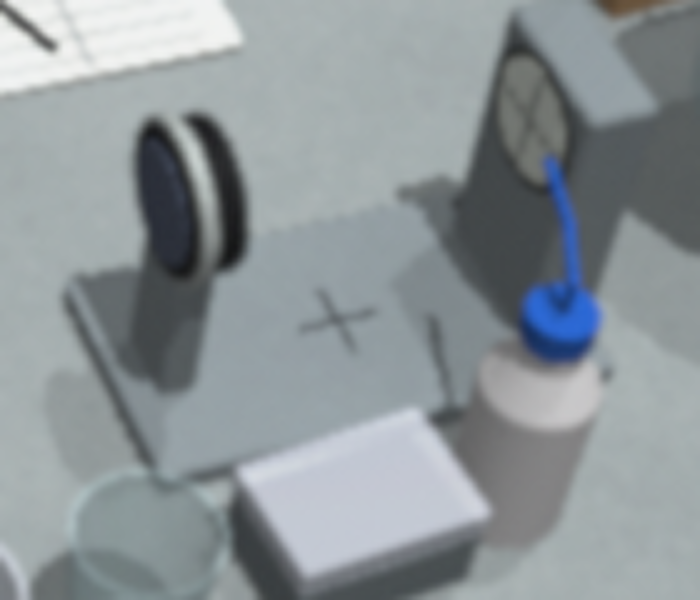

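Run:
```python
from h import *
np.set_printoptions(precision=4,suppress=True)
b=cast("top",[(75+728/5,170+388/5),(75+708/5,170+103/5),(75+200/5,170+437/5)],.018)[:,:2]
print("base",b,np.linalg.norm(b[1]-b[0]),np.linalg.norm(b[2]-b[0]))
print("cross",cast("top",[(165,223.4)],.018), cast("scene",[(310+338/5,140+320/5)],.018))
d=b[2]-b[0];print("ydir ang",np.degrees(np.arctan2(d[1],d[0])))
d=b[1]-b[0];print("xdir ang",np.degrees(np.arctan2(d[1],d[0])))
print("cross arm", np.diff(cast("top",[(75+405/5,170+272/5),(75+496/5,170+261/5),(75+447/5,170+222/5),(75+453/5,170+312/5)],.018),axis=0))
k=3.1
t=cast("top",[(335+207/k,130+25/k),(335+512/k,130+150/k),(335+433/k,130+362/k),(335+120/k,130+233/k)],.128)[:,:2]
print("ster",t,[np.linalg.norm(t[i]-t[i-1]) for i in range(4)])
t2=cast("scene",[(60+540/5,170+533/5),(60+38/5,170+447/5),(60+185/5,170+163/5),(60+655/5,170+235/5)],.128)[:,:2]
print("ster scene",t2,[np.linalg.norm(t2[i]-t2[i-1]) for i in range(4)])
print("button",cast("top",[(335+293/k,130+266/k)],.145),cast("scene",[(60+397/5,170+207/5)],.145))
print("handle ends",cast("top",[(335+150/k,130+403/k),(335+257/k,130+445/k)],.043),cast("scene",[(60+432/5,170+146/5),(60+582/5,170+166/5)],.043))
print("shelf",cast("top",[(335+25/k,130+450/k),(335+303/k,130+570/k)],.02), cast("scene",[(60+757/5,170+130/5),(60+362/5,170+62/5)],.02))
m=cast("top",[(252.5,299.5),(295.5,301),(300.5,170),(257.5,169)],.003);print("mat",m)
sc=cv2.imread("pics/scene0.png")
print([ (u,cast("scene",[u],.021)[0]) for u in [(268,186),(275.5,205),(278,223),(282,245)]])
```

```text
base [[0.5043 0.1567]
 [0.6602 0.1749]
 [0.4708 0.4391]] 0.15687304956381898 0.2843705688871261
cross [[0.5661 0.3106 0.018 ]] [[0.5687 0.3165 0.018 ]]
ydir ang 96.76735201983989
xdir ang 6.634228295556394
cross arm [[ 0.0073 -0.049   0.    ]
 [ 0.0207  0.028   0.    ]
 [-0.0491 -0.0064  0.    ]]
ster [[ 0.7885 -0.3093]
 [ 0.689  -0.5568]
 [ 0.5141 -0.4865]
 [ 0.6122 -0.2369]] [np.float64(0.19052675042197903), np.float64(0.26681212227706486), np.float64(0.18849574594821852), np.float64(0.26817944562780105)]
ster scene [[ 0.7929 -0.306 ]
 [ 0.6977 -0.5494]
 [ 0.5189 -0.4813]
 [ 0.6143 -0.2341]] [np.float64(0.19253391770865044), np.float64(0.2613965503492315), np.float64(0.19138534516509687), np.float64(0.26494381279587653)]
button [[ 0.5862 -0.3715  0.145 ]] [[ 0.5856 -0.3662  0.145 ]]
handle ends [[ 0.4808 -0.2764  0.043 ]
 [ 0.4477 -0.3666  0.043 ]] [[ 0.4519 -0.3597  0.043 ]
 [ 0.4829 -0.2739  0.043 ]]
shelf [[ 0.4392 -0.1732  0.02  ]
 [ 0.3442 -0.4097  0.02  ]] [[ 0.4519 -0.1693  0.02  ]
 [ 0.3536 -0.4027  0.02  ]]
mat [[ 0.3688  0.0669  0.003 ]
 [ 0.3679 -0.0483  0.003 ]
 [ 0.7273 -0.0543  0.003 ]
 [ 0.7272  0.0657  0.003 ]]
[((268, 186), array([0.4422, 0.0061, 0.021 ])), ((275.5, 205), array([0.5218, 0.0144, 0.021 ])), ((278, 223), array([0.5906, 0.0086, 0.021 ])), ((282, 245), array([0.6703, 0.0046, 0.021 ]))]
```

Run:
```python
import plant
print([n for n in dir(plant) if not n.startswith('__')])
print(getattr(plant,'nose_length',None))
from h import *
s=read_state()
print(proj("scene",s['tool_pos']),proj("top",s['tool_pos']))
show(cv2.imread("pics/scene0.png"),"c5",(0,40,140,140),5.5)
```

```text
['IKError', 'calibration', 'close_job', 'nose_length', 'read_camera', 'read_state']
0.017
[[59.41570929 97.03571303]] [[537.81594277 399.28782192]]
```

View pics/c5.png

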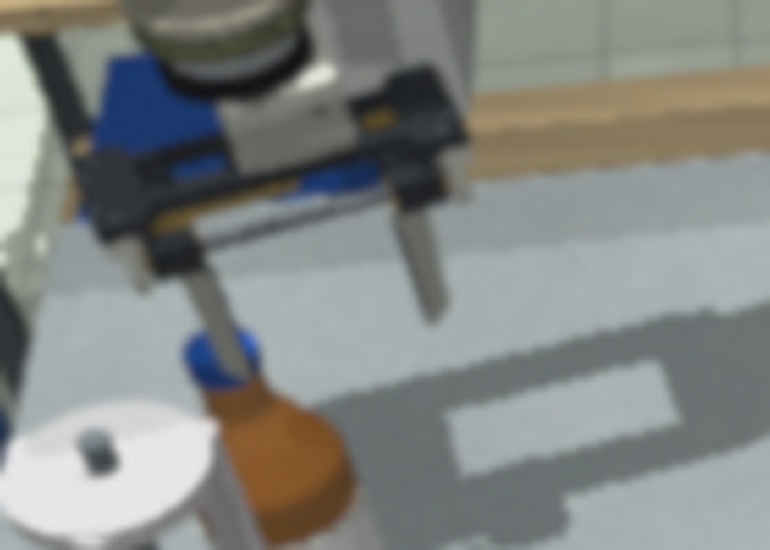

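>>> carry_out([
  {"xyz":[0,0,5],"rot":[0,0,0]},
  {"xyz":[0,0,10],"rot":[0,0,0]},
  {"xyz":[28.8,25.35,8],"rot":[0,0,51]},
  {"xyz":[28.8,25.35,8],"rot":[0,0,51]},
  {"xyz":[28.8,25.35,8],"rot":[0,0,51]},
  {"xyz":[28.8,25.35,8],"rot":[0,0,51]},
  {"xyz":[28.8,25.35,5],"rot":[0,0,51]},
  {"xyz":[28.8,25.35,0],"rot":[0,0,51]},
  {"xyz":[28.8,25.35,-5],"rot":[0,0,51]},
  {"xyz":[28.8,25.35,-10],"rot":[0,0,51]},
], grip=0.6)

```text
t: 1.1
tool_pos: [0.4409, -0.3421, 0.2076]
orientation: [3.084, -0.589, 0.005]
force: [0.5, -0.6, 0.0]
opening: 0.0557
```

>>> carry_out([
  {"xyz":[0,0,0]},
  {"xyz":[0,0,0]},
])

```text
validation failed for argument at $.st...
```

Run:
```python
from h import *
s=read_state();p=s['tool_pos'];print(s['t'],p,s['dq'].round(3))
M=R.from_rotvec(s['orientation']).as_matrix();print(M[:,0],np.degrees(np.arctan2(M[1,0],M[0,0])),M[:,2])
sc=snap("s1","scene"); show(sc,"s1c",(60,110,220,250),5); tp=snap("t1"); show(tp,"t1c",(335,130,515,320),3.1)
print(proj("scene",p-[0,0,.017]),proj("top",p))
```

```text
1.1 [ 0.44090966 -0.34208676  0.20757163] [ 0.38   0.338  0.519 -0.01  -0.83   0.394]
[ 0.9295397  -0.36870804  0.00321293] -21.636078262631635 [ 0.00268266 -0.00195078 -0.9999945 ]
[[143.89068806 160.03018582]] [[425.49377539 274.19052595]]
```

View pics/s1c.png

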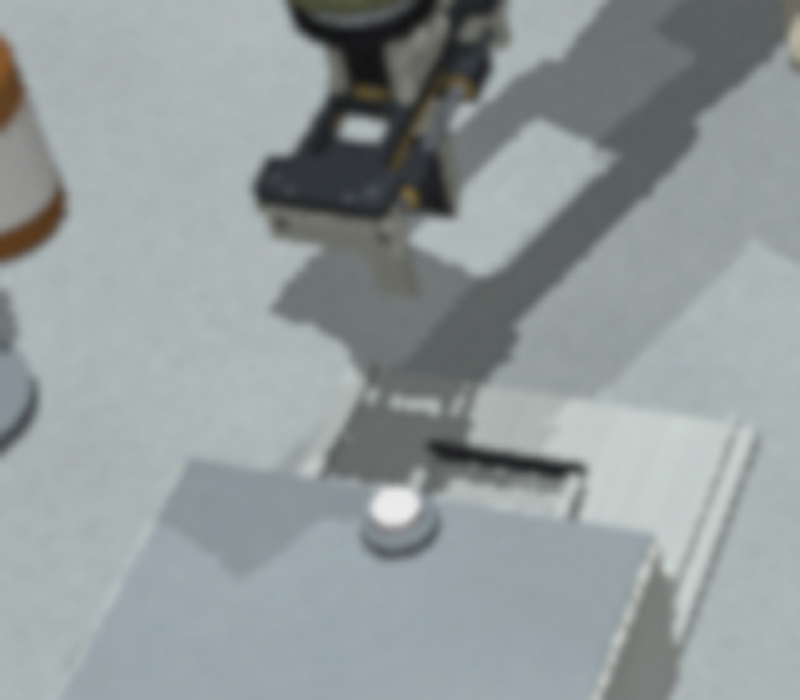

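View pics/t1c.png

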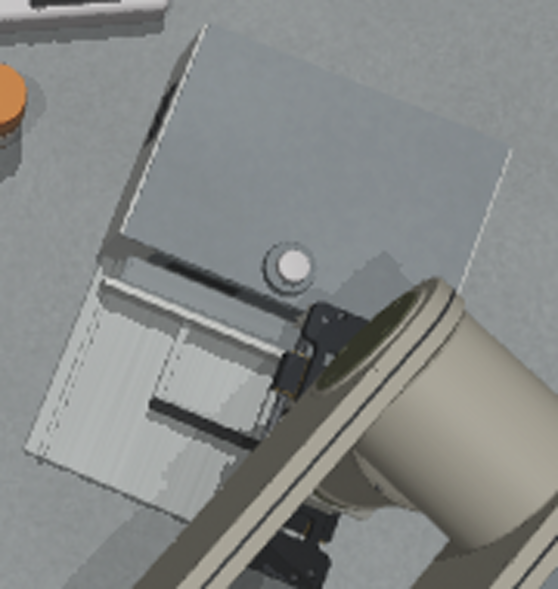

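>>> carry_out([
  {"xyz":[0,0,0],"rot":[0,0,0]},
  {"xyz":[0,0,0],"rot":[0,0,0]},
])

```text
t: 1.4
tool_pos: [0.4388, -0.345, 0.2097]
orientation: [3.083, -0.594, 0.004]
force: [1.2, -1.0, -0.3]
opening: 0.0557
```

```bash
cat > st.py <<'E'
from h import *
s=read_state();p=s['tool_pos'];M=R.from_rotvec(s['orientation']).as_matrix()
print("t",round(s['t'],2),"p",p.round(4),"yaw",round(np.degrees(np.arctan2(M[1,0],M[0,0])),2),"tilt",M[:2,2].round(4),"F",s['force'].round(1),"op",round(s['opening'],4),"dq",abs(s['dq']).max().round(3))
E
python3 st.py
```

```text
t 1.4 p [ 0.4388 -0.345   0.2097] yaw -21.81 tilt [ 0.0018 -0.0023] F [ 1.2 -1.  -0.3] op 0.0557 dq 0.016
```

>>> carry_out([
  {"xyz":[2.7,2.55,-2],"rot":[0,0,0]},
  {"xyz":[2.7,2.55,-6],"rot":[0,0,0]},
  {"xyz":[2.7,2.55,-10],"rot":[0,0,0]},
  {"xyz":[2.7,2.55,-13],"rot":[0,0,0]},
  {"xyz":[2.7,2.55,-15],"rot":[0,0,0]},
  {"xyz":[2.7,2.55,-16.5],"rot":[0,0,0]},
  {"xyz":[2.7,2.55,-17.1],"rot":[0,0,0]},
  {"xyz":[2.7,2.55,-17.1],"rot":[0,0,0]},
  {"xyz":[2.7,2.55,-17.1],"rot":[0,0,0]},
])

```text
t: 2.3
tool_pos: [0.4664, -0.3191, 0.0381]
orientation: [3.084, -0.593, 0.003]
force: [0.7, -1.3, 0.8]
opening: 0.0561
```

```bash
python3 st.py
python3 - <<'E'
from h import *
sc=snap("s2","scene"); show(sc,"s2c",(60,110,220,250),5)
E
```

```text
t 2.3 p [ 0.4664 -0.3191  0.0381] yaw -21.79 tilt [ 0.0019 -0.0016] F [ 0.7 -1.3  0.8] op 0.0561 dq 0.006
```

View pics/s2c.png

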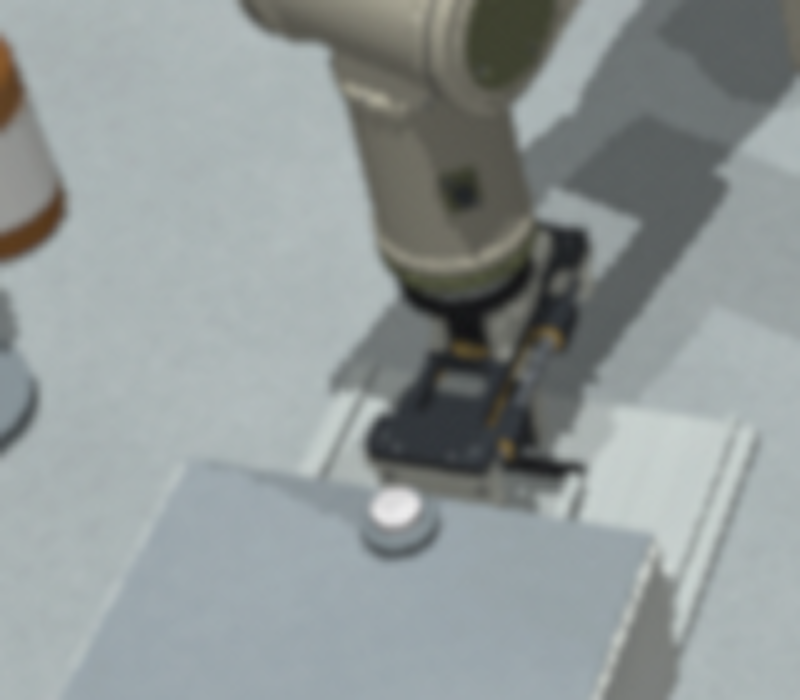

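>>> carry_out([
  {"xyz":[0,0,0],"rot":[0,0,0]},
  {"xyz":[0,0,0],"rot":[0,0,0]},
  {"xyz":[0,0,0],"rot":[0,0,0]},
  {"xyz":[0,0,0],"rot":[0,0,0]},
  {"xyz":[0,0,0],"rot":[0,0,0]},
  {"xyz":[0,0,0],"rot":[0,0,0]},
], grip=0, force=25)

```text
t: 2.95
tool_pos: [0.4656, -0.318, 0.0364]
orientation: [-3.085, 0.593, 0.0]
force: [0.4, -0.8, -0.6]
opening: 0.0124
```

```bash
python3 st.py
```

```text
t 2.95 p [ 0.4656 -0.318   0.0364] yaw -21.76 tilt [-0.      0.0001] F [ 0.4 -0.8 -0.6] op 0.0124 dq 0.001
```

>>> carry_out([
  {"xyz":[0,0,0],"rot":[0,0,0]},
  {"xyz":[0,0,0],"rot":[0,0,0]},
  {"xyz":[-0.93,0.37,0],"rot":[0,0,0]},
  {"xyz":[-2.79,1.1,0],"rot":[0,0,0]},
  {"xyz":[-5.11,2.02,0],"rot":[0,0,0]},
  {"xyz":[-7.44,2.95,0],"rot":[0,0,0]},
  {"xyz":[-9.76,3.86,0],"rot":[0,0,0]},
  {"xyz":[-11.62,4.6,0],"rot":[0,0,0]},
  {"xyz":[-13.11,5.19,0],"rot":[0,0,0]},
  {"xyz":[-13.11,5.19,0],"rot":[0,0,0]},
])

```text
t: 3.95
tool_pos: [0.3324, -0.265, 0.036]
orientation: [-3.084, 0.594, 0.003]
force: [-4.3, 2.4, 3.8]
opening: 0.0096
```

```bash
python3 st.py;python3 - <<'E'
from h import *
sc=snap("s3","scene"); show(sc,"s3c",(60,110,220,250),5)
E
```

```text
t 3.95 p [ 0.3324 -0.265   0.036 ] yaw -21.8 tilt [-0.0017  0.001 ] F [-4.3  2.4  3.8] op 0.0096 dq 0.055
```

View pics/s3c.png

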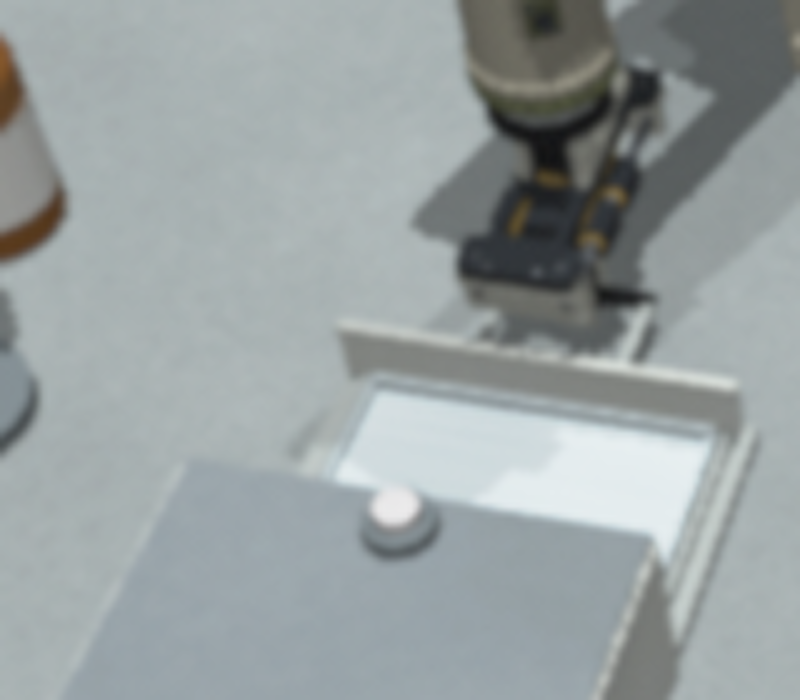

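>>> carry_out([
  {"xyz":[0,0,0],"rot":[0,0,0]},
  {"xyz":[0,0,0],"rot":[0,0,0]},
])

```text
t: 4.2
tool_pos: [0.3348, -0.2662, 0.0363]
orientation: [-3.085, 0.593, 0.0]
force: [-1.9, 0.1, 1.5]
opening: 0.0098
```

```bash
python3 st.py
```

```text
t 4.2 p [ 0.3348 -0.2662  0.0363] yaw -21.76 tilt [-0.0003  0.0002] F [-1.9  0.1  1.5] op 0.0098 dq 0.006
```

>>> carry_out([
  {"xyz":[0,0,0],"rot":[0,0,0]},
  {"xyz":[0,0,0],"rot":[0,0,0]},
  {"xyz":[0,0,0],"rot":[0,0,0]},
  {"xyz":[0,0,0],"rot":[0,0,0]},
], grip=0.4)

```text
t: 4.6
tool_pos: [0.3347, -0.2662, 0.0364]
orientation: [3.085, -0.593, 0.0]
force: [-0.6, -0.2, 0.3]
opening: 0.0352
```

>>> carry_out([
  {"xyz":[0,0,3],"rot":[0,0,0]},
  {"xyz":[0,0,7],"rot":[0,0,0]},
  {"xyz":[3,5,10],"rot":[0,0,-8]},
  {"xyz":[4.5,10,11],"rot":[0,0,-16]},
  {"xyz":[6,14,11],"rot":[0,0,-24]},
  {"xyz":[7,18,11],"rot":[0,0,-32]},
  {"xyz":[8,22,11],"rot":[0,0,-40]},
  {"xyz":[9,25,11],"rot":[0,0,-48]},
  {"xyz":[10.5,27,11],"rot":[0,0,-56]},
  {"xyz":[10.5,27,11],"rot":[0,0,-64]},
], grip=1)

```text
t: 5.6
tool_pos: [0.4407, 0.0073, 0.1468]
orientation: [-2.399, 2.025, -0.001]
force: [-0.5, -0.5, -0.2]
opening: 0.0928
```

```bash
python3 st.py
```

```text
t 5.6 p [0.4407 0.0073 0.1468] yaw -80.34 tilt [0.0014 0.0011] F [-0.5 -0.5 -0.2] op 0.0928 dq 1.591
```

>>> carry_out([
  {"xyz":[0,0,0],"rot":[0,0,-4]},
  {"xyz":[0,0,0],"rot":[0,0,-4]},
  {"xyz":[0,0,0],"rot":[0,0,-4]},
])

```text
t: 5.9
tool_pos: [0.4395, 0.0039, 0.1463]
orientation: [2.333, -2.104, -0.0]
force: [0.4, -0.9, -0.1]
opening: 0.0928
```

```bash
python3 st.py;python3 - <<'E'
from h import *
sc=snap("s4","scene"); tp=snap("t4"); show(sc,"s4c",(60,90,320,260),3); show(tp,"t4c",(220,130,500,330),2.8)
E
```

```text
t 5.9 p [0.4395 0.0039 0.1463] yaw -84.09 tilt [-0.  0.] F [ 0.4 -0.9 -0.1] op 0.0928 dq 0.008
```

View pics/s4c.png

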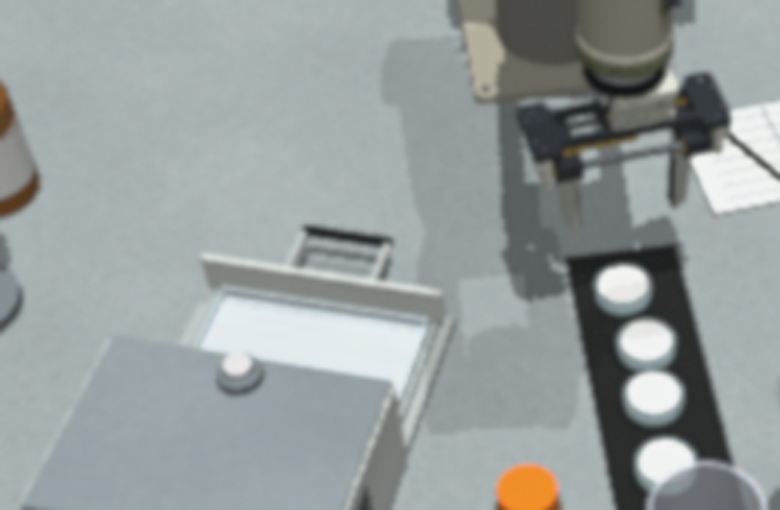

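View pics/t4c.png

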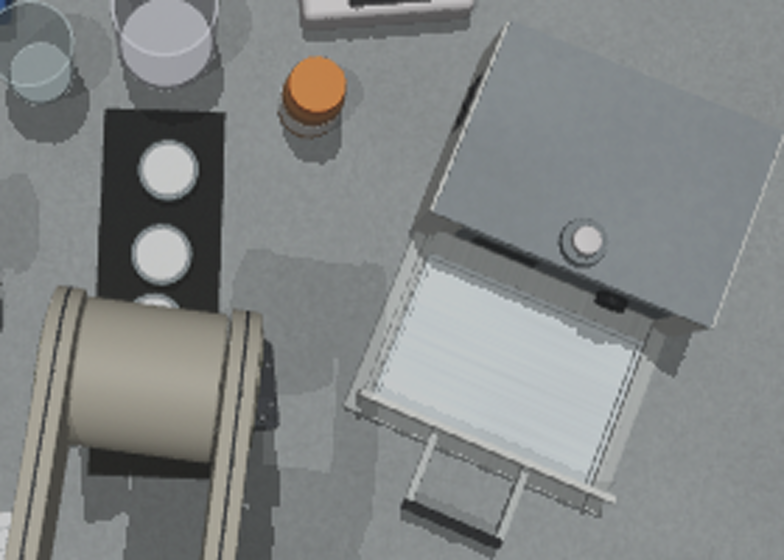

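Run:
```python
from h import *
np.set_printoptions(precision=4,suppress=True)
a=np.radians(-21.7);ex=np.array([np.cos(a),np.sin(a)]);ey=np.array([-ex[1],ex[0]])
H=np.array([.3348,-.2662])
for n,uv in (("top",[(220+403/2.8,130+504/2.8),(220+500/2.8,130+543/2.8)]),("scene",[(60+306/3,90+231/3),(60+391/3,90+241/3)])):
    P=cast(n,uv,.043)[:,:2]; d=P.mean(0)-H; print(n,P,"err x'",d@ex,"y'",d@ey,"world",d)
print("tips",proj("scene",[.4395,.0039,.1463-.017]),"seen",(268.5,160.7))
# tray inner corners, rim top z~.022 
P=cast("top",[(220+430/2.8,130+252/2.8),(220+655/2.8,130+345/2.8),(220+362/2.8,130+397/2.8),(220+612/2.8,130+497/2.8)],.022)[:,:2]
print("tray",P)
p=cast("top",[(220+362/2.8,130+392/2.8),(220+614/2.8,130+498/2.8)],.062)[:,:2];print("panel top ends",p,p.mean(0), "lat",(p.mean(0)-H)@ey)
im=cv2.imread("pics/top0.png")
```

```text
top [[ 0.3504 -0.2253]
 [ 0.3175 -0.3146]] err x' 0.0005973553697357514 y' -0.0038159942012479043 world [-0.0009 -0.0038]
scene [[ 0.3259 -0.3073]
 [ 0.3556 -0.222 ]] err x' 0.004993236251370821 y' 0.0036354917136409964 world [0.006  0.0015]
tips [[267.2625 160.2301]] seen (268.5, 160.7)
tray [[ 0.5892 -0.2544]
 [ 0.5049 -0.4692]
 [ 0.4484 -0.1894]
 [ 0.3612 -0.4248]]
panel top ends [[ 0.4516 -0.1845]
 [ 0.3614 -0.4149]] [ 0.4065 -0.2997] lat -0.004622947983267202
```

>>> carry_out([
  {"xyz":[-0.35,-0.1,-3],"rot":[0,0,-6]},
  {"xyz":[-0.35,-0.1,-6],"rot":[0,0,-6]},
  {"xyz":[-0.35,-0.1,-8.5],"rot":[0,0,-6]},
  {"xyz":[-0.35,-0.1,-10.5],"rot":[0,0,-6]},
  {"xyz":[-0.35,-0.1,-11.7],"rot":[0,0,-6]},
  {"xyz":[-0.35,-0.1,-12.3],"rot":[0,0,-6]},
  {"xyz":[-0.35,-0.1,-12.3],"rot":[0,0,-6]},
  {"xyz":[-0.35,-0.1,-12.3],"rot":[0,0,-6]},
])

```text
t: 6.8
tool_pos: [0.4368, 0.0028, 0.0243]
orientation: [-2.217, 2.225, -0.002]
force: [-0.0, 0.3, 0.3]
opening: 0.0929
```

```bash
python3 st.py;python3 - <<'E'
from h import *
sc=snap("s5","scene"); show(sc,"s5c",(220,130,320,270),4.2)
E
```

```text
t 6.8 p [0.4368 0.0028 0.0243] yaw -90.22 tilt [ 0.0013 -0.0001] F [-0.   0.3  0.3] op 0.0929 dq 0.011
```

View pics/s5c.png

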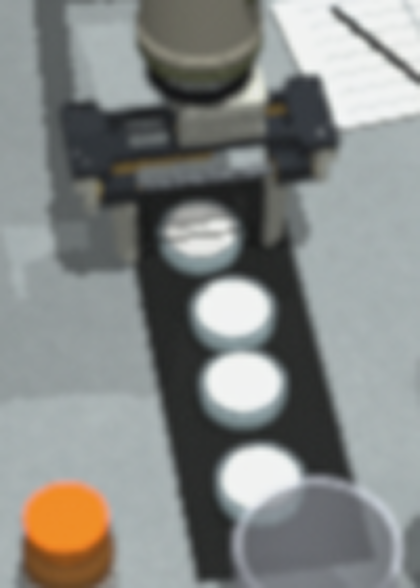

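>>> carry_out([
  {"xyz":[0,0,0],"rot":[0,0,0]},
  {"xyz":[0,0,0],"rot":[0,0,0]},
  {"xyz":[0,0,0],"rot":[0,0,0]},
  {"xyz":[0,0,0],"rot":[0,0,0]},
  {"xyz":[0,0,0],"rot":[0,0,0]},
  {"xyz":[0,0,0],"rot":[0,0,0]},
], grip=0.5, force=20)

```text
t: 7.45
tool_pos: [0.4361, 0.0029, 0.0235]
orientation: [-2.217, 2.226, 0.0]
force: [-0.2, 0.8, 1.4]
opening: 0.0595
```

```bash
python3 st.py;python3 - <<'E'
from h import *
sc=snap("s6","scene"); show(sc,"s6c",(220,130,320,270),4.2)
E
```

```text
t 7.45 p [0.4361 0.0029 0.0235] yaw -90.22 tilt [0.0001 0.0001] F [-0.2  0.8  1.4] op 0.0595 dq 0.002
```

View pics/s6c.png

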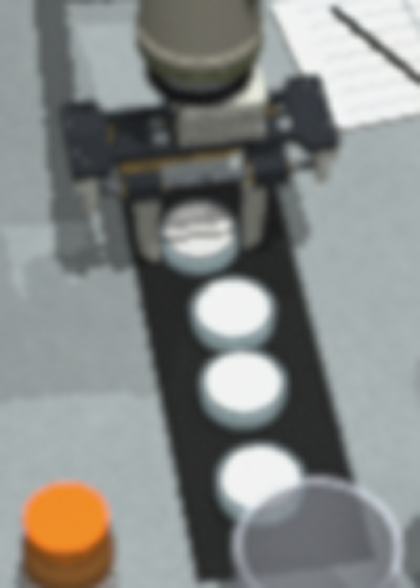

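Run:
```python
from h import *
np.set_printoptions(precision=4,suppress=True)
f=lambda n,l,o,z:cast(n,[(o[0]+x/5,o[1]+y/5) for x,y in l],z)[:,:2]
L=f("top",[(65,145),(150,137),(155,337),(70,345)],(75,170),.205)
c=np.array([.5661,.3106]);a=np.radians(6.7);ex=np.array([np.cos(a),np.sin(a)]);ey=np.array([-ex[1],ex[0]])
print(L,(L-c)@ex,(L-c)@ey)
# base: cross mid vs corners
b=f("top",[(728,388),(708,103),(200,437)],(75,170),.018);print((b-c)@ex,(b-c)@ey)
# analyser disc top: highest pts white ring top
A=f("top",[(622,108),(640,300)],(75,170),.160);print("an",A,(A-c)@ex,(A-c)@ey)
# lamp window centre at z .16
W=f("top",[(187,247)],(75,170),.160);print("lampwin",W,(W-c)@ex,(W-c)@ey)
W=f("scene",[(533,120)],(310,140),.160);print("lampwin scene",W,(W-c)@ex,(W-c)@ey)
W=f("scene",[(166,198)],(310,140),.160);print("an win scene",W,(W-c)@ex,(W-c)@ey)
print(proj("top",[.5661,.3106,.018]), f("top",[(450,267)],(75,170),.018))
```

```text
[[0.5971 0.4516]
 [0.6019 0.4117]
 [0.5072 0.4015]
 [0.5025 0.441 ]] [ 0.0472  0.0474 -0.0479 -0.048 ] [0.1364 0.0962 0.0972 0.1369]
[-0.0793  0.0776 -0.0796] [-0.1456 -0.1458  0.1388]
an [[0.6299 0.1969]
 [0.5352 0.1832]] [ 0.05   -0.0455] [-0.1204 -0.123 ]
lampwin [[0.5556 0.4055]] [0.0006] [0.0954]
lampwin scene [[0.5584 0.4114]] [0.0041] [0.101]
an win scene [[0.5809 0.1906]] [0.0007] [-0.1209]
[[165.0133 223.3972]] [[0.5661 0.3106]]
```

>>> carry_out([
  {"xyz":[0,0,1],"rot":[0,0,0]},
  {"xyz":[0,0,3],"rot":[0,0,0]},
  {"xyz":[0,0,6],"rot":[0,0,0]},
  {"xyz":[0,0,9.5],"rot":[0,0,0]},
  {"xyz":[0,0,13],"rot":[0,0,0]},
  {"xyz":[0,0,16.5],"rot":[0,0,0]},
  {"xyz":[0,0,20],"rot":[0,0,0]},
  {"xyz":[0,0,22.5],"rot":[0,0,0]},
  {"xyz":[0,0,24],"rot":[0,0,0]},
  {"xyz":[0,0,24.5],"rot":[0,0,0]},
])

```text
t: 8.5
tool_pos: [0.4366, 0.0028, 0.2703]
orientation: [-2.216, 2.225, -0.003]
force: [0.1, -0.2, -1.4]
opening: 0.0596
```

```bash
python3 st.py;python3 - <<'E'
from h import *
print(read_state()['q'].round(2))
sc=snap("s7","scene"); show(sc,"s7c",(220,80,340,230),4)
E
```

```text
t 8.5 p [0.4366 0.0028 0.2703] yaw -90.22 tilt [ 0.0027 -0.0003] F [ 0.1 -0.2 -1.4] op 0.0596 dq 0.069
[-0.11 -0.34  1.86 -0.    1.62  1.46]
```

View pics/s7c.png

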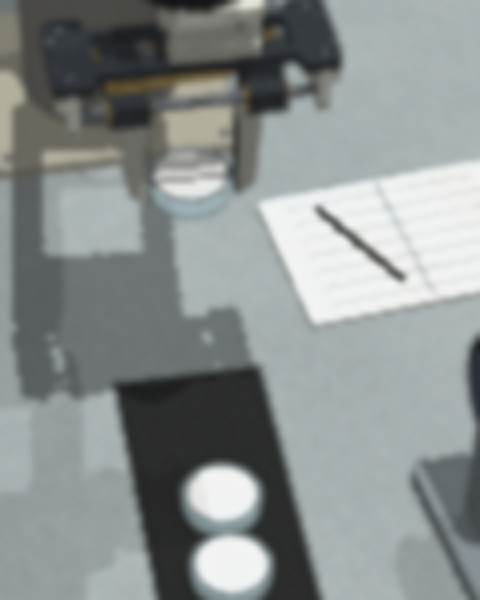

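>>> carry_out([
  {"xyz":[0.4,0.8,0],"rot":[0,0,4]},
  {"xyz":[1.2,2.6,0],"rot":[0,0,12]},
  {"xyz":[2.5,5.5,0],"rot":[0,0,20]},
  {"xyz":[4,9,0],"rot":[0,0,28]},
  {"xyz":[5.5,12.5,0],"rot":[0,0,36]},
  {"xyz":[7,16,0],"rot":[0,0,44]},
  {"xyz":[8.5,19.5,0],"rot":[0,0,52]},
  {"xyz":[10,23,0],"rot":[0,0,60]},
  {"xyz":[11.3,26,0],"rot":[0,0,68]},
  {"xyz":[12.2,28.6,0],"rot":[0,0,76]},
])

```text
t: 9.55
tool_pos: [0.5575, 0.2903, 0.2654]
orientation: [3.117, -0.379, -0.005]
force: [0.2, -0.1, -0.4]
opening: 0.0593
```

>>> carry_out([
  {"xyz":[0.5,1.5,0],"rot":[0,0,8]},
  {"xyz":[0.8,2.2,0],"rot":[0,0,16]},
  {"xyz":[0.8,2.2,0],"rot":[0,0,20.9]},
  {"xyz":[0.8,2.2,0],"rot":[0,0,20.9]},
  {"xyz":[0.8,2.2,0],"rot":[0,0,20.9]},
])

```text
t: 10.05
tool_pos: [0.5654, 0.3105, 0.2666]
orientation: [3.136, 0.178, -0.004]
force: [0.3, 0.2, -0.0]
opening: 0.0595
```

```bash
python3 st.py;python3 - <<'E'
from h import *
sc=snap("s8","scene"); show(sc,"s8c",(300,80,460,250),3.5)
E
```

```text
t 10.05 p [0.5654 0.3105 0.2666] yaw 6.51 tilt [-0.0024 -0.0011] F [ 0.3  0.2 -0. ] op 0.0595 dq 0.01
```

View pics/s8c.png

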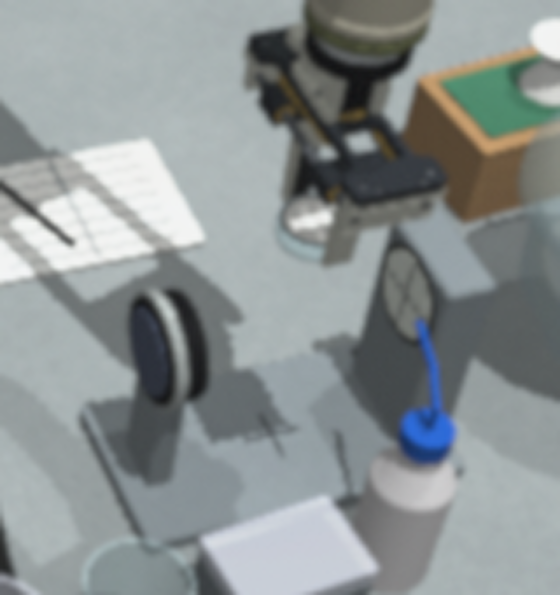

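>>> carry_out([
  {"xyz":[0.05,0,-0.7],"rot":[0,0,0]},
  {"xyz":[0.05,0,-2],"rot":[0,0,0]},
  {"xyz":[0.05,0,-4],"rot":[0,0,0]},
  {"xyz":[0.05,0,-6],"rot":[0,0,0]},
  {"xyz":[0.05,0,-7.8],"rot":[0,0,0]},
  {"xyz":[0.05,0,-9],"rot":[0,0,0]},
  {"xyz":[0.05,0,-9.5],"rot":[0,0,0]},
  {"xyz":[0.05,0,-9.5],"rot":[0,0,0]},
  {"xyz":[0.05,0,-9.5],"rot":[0,0,0]},
])

```text
t: 11.0
tool_pos: [0.567, 0.3111, 0.1743]
orientation: [-3.136, -0.183, -0.002]
force: [0.1, 0.7, -1.1]
opening: 0.0597
```

```bash
python3 st.py;python3 - <<'E'
from h import *
sc=snap("s9","scene"); show(sc,"s9c",(300,80,460,250),3.5)
E
```

```text
t 11.0 p [0.567  0.3111 0.1743] yaw 6.67 tilt [0.0012 0.0005] F [ 0.1  0.7 -1.1] op 0.0597 dq 0.01
```

View pics/s9c.png

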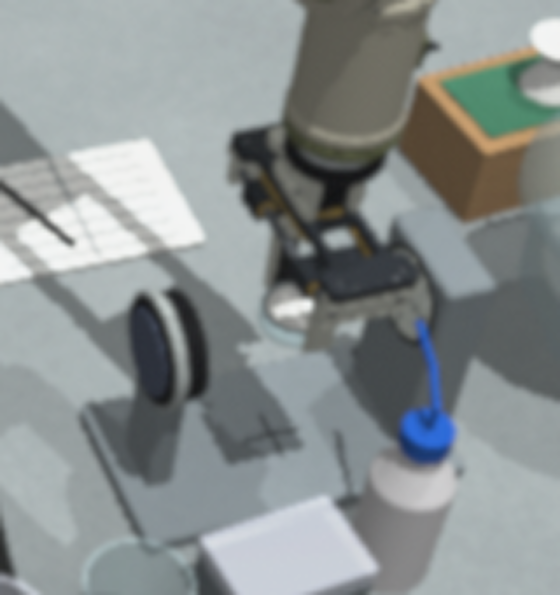

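>>> carry_out([
  {"xyz":[0,0,-0.1],"rot":[0,0,0]},
  {"xyz":[0,0,-0.1],"rot":[0,0,0]},
  {"xyz":[0,0,-0.1],"rot":[0,0,0]},
  {"xyz":[0,0,-0.1],"rot":[0,0,0]},
])

```text
t: 11.45
tool_pos: [0.5666, 0.3109, 0.1726]
orientation: [-3.136, -0.183, -0.0]
force: [-0.0, -0.4, -0.2]
opening: 0.0599
```

```bash
python3 st.py
```

```text
t 11.45 p [0.5666 0.3109 0.1726] yaw 6.68 tilt [0.0002 0.0001] F [-0.  -0.4 -0.2] op 0.0599 dq 0.002
```

>>> carry_out([
  {"xyz":[0,0,0],"rot":[0,0,0]},
  {"xyz":[0,0,0],"rot":[0,0,0]},
  {"xyz":[0,0,0],"rot":[0,0,0]},
  {"xyz":[0,0,0],"rot":[0,0,0]},
  {"xyz":[0,0,0],"rot":[0,0,0]},
  {"xyz":[0,0,0],"rot":[0,0,0]},
  {"xyz":[0,0,0],"rot":[0,0,0]},
  {"xyz":[0,0,0],"rot":[0,0,0]},
  {"xyz":[0,0,0],"rot":[0,0,0]},
  {"xyz":[0,0,0],"rot":[0,0,0]},
])

```text
t: 12.45
tool_pos: [0.5665, 0.3109, 0.1724]
orientation: [3.136, 0.183, -0.0]
force: [-0.1, -0.5, -0.2]
opening: 0.0598
```

>>> carry_out([
  {"xyz":[0,0,0],"rot":[0,0,0]},
  {"xyz":[0,0,0],"rot":[0,0,0]},
  {"xyz":[0,0,0],"rot":[0,0,0]},
  {"xyz":[0,0,0],"rot":[0,0,0]},
  {"xyz":[0,0,0],"rot":[0,0,0]},
  {"xyz":[0,0,0],"rot":[0,0,0]},
  {"xyz":[0,0,0],"rot":[0,0,0]},
  {"xyz":[0,0,0],"rot":[0,0,0]},
  {"xyz":[0,0,0],"rot":[0,0,0]},
  {"xyz":[0,0,0],"rot":[0,0,0]},
])

```text
t: 13.45
tool_pos: [0.5665, 0.3109, 0.1724]
orientation: [-3.136, -0.183, -0.0]
force: [-0.9, -0.6, -0.8]
opening: 0.0594
```

>>> carry_out([
  {"xyz":[0,0,0],"rot":[0,0,0]},
  {"xyz":[0,0,0],"rot":[0,0,0]},
  {"xyz":[0,0,0],"rot":[0,0,0]},
  {"xyz":[0,0,0],"rot":[0,0,0]},
  {"xyz":[0,0,0],"rot":[0,0,0]},
  {"xyz":[0,0,0],"rot":[0,0,0]},
  {"xyz":[0,0,0],"rot":[0,0,0]},
  {"xyz":[0,0,0],"rot":[0,0,0]},
  {"xyz":[0,0,0],"rot":[0,0,0]},
  {"xyz":[0,0,0],"rot":[0,0,0]},
])

```text
t: 14.45
tool_pos: [0.5665, 0.3109, 0.1724]
orientation: [-3.136, -0.183, 0.0]
force: [-0.3, -0.3, -0.7]
opening: 0.0592
```

>>> carry_out([
  {"xyz":[0,0,0],"rot":[0,0,0]},
  {"xyz":[0,0,0],"rot":[0,0,0]},
  {"xyz":[0,0,0],"rot":[0,0,0]},
  {"xyz":[0,0,0],"rot":[0,0,0]},
])

```text
t: 14.85
tool_pos: [0.5665, 0.3109, 0.1724]
orientation: [-3.136, -0.183, 0.0]
force: [-0.6, 0.3, -0.6]
opening: 0.0595
```

```bash
python3 st.py;python3 - <<'E'
from h import *
tp=snap("t9"); show(tp,"t9c",(220,130,500,330),2.8)
print(dishes(tp))
g=cv2.imread("pics/t4.png")
show(g,"tray",(330,200,470,330),5.5)
E
```

```text
t 14.85 p [0.5665 0.3109 0.1724] yaw 6.68 tilt [-0.  0.] F [-0.6  0.3 -0.6] op 0.0595 dq 0.003
[((np.float64(279.7), np.float64(189.9)), np.int32(245), array([0.6659, 0.0018, 0.021 ])), ((np.float64(277.2), np.float64(220.2)), np.int32(253), array([0.5822, 0.0063, 0.021 ])), ((np.float64(274.7), np.float64(245.2)), np.int32(254), array([0.5143, 0.0113, 0.021 ]))]
```

View pics/t9c.png

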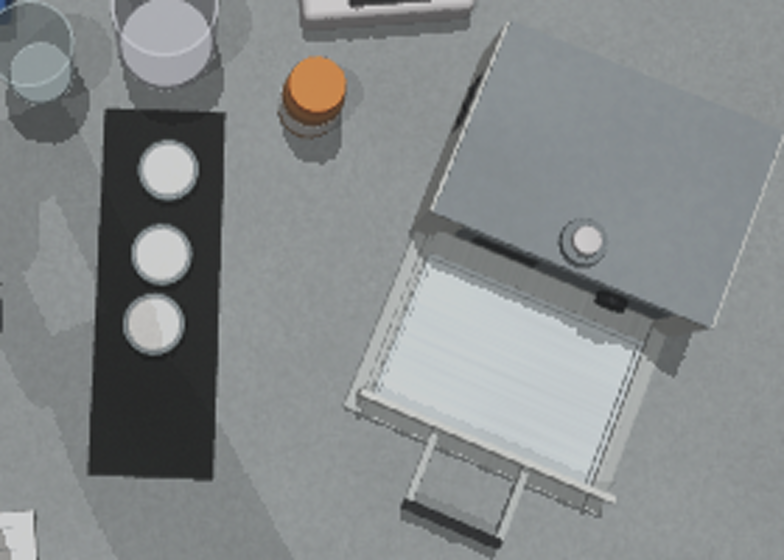

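View pics/tray.png

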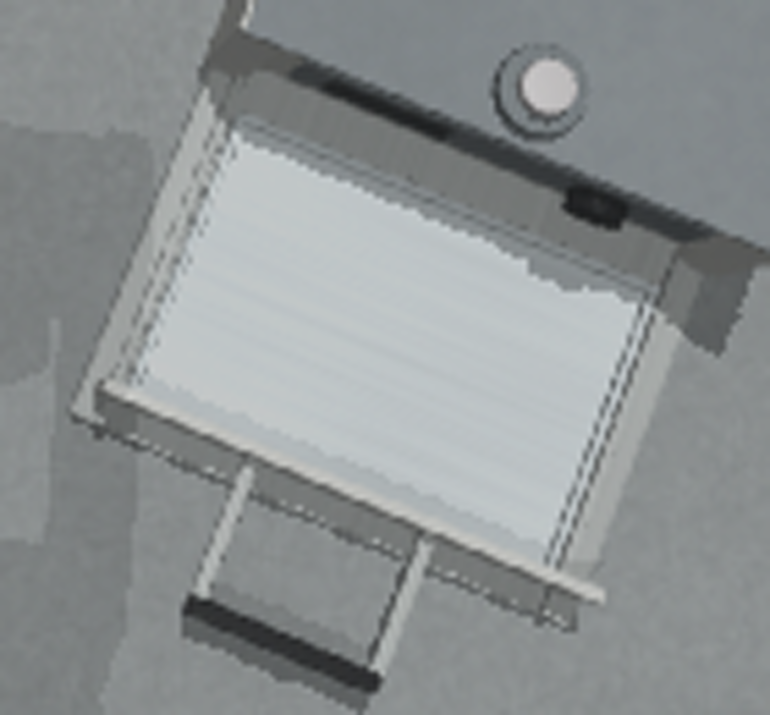

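Run:
```python
from h import *
np.set_printoptions(precision=4,suppress=True)
f=lambda l,z:cast("top",[(330+x/5.5,200+y/5.5) for x,y in l],z)[:,:2]
C=np.array([.4785,-.3268])
for yaw in(-21.3,):
    a=np.radians(yaw);ex=np.array([np.cos(a),np.sin(a)]);ey=np.array([-ex[1],ex[0]])
    for nm,l,z in (("rim outer back",[(235,112),(662,283)],.022),("rimR side",[(655,310),(562,565)],.022),("rimL side",[(228,135),(115,382)],.022),("handle",[(188,605),(378,683)],.043),("panel",[(105,385),(603,598)],.062)):
        P=f(l,z);d=P[1]-P[0];print(nm,P.ravel(),np.degrees(np.arctan2(d[1],d[0])),"x'",(P-C)@ex,"y'",(P-C)@ey)
for sx,sy in((1,1),(1,-1),(-1,1),(-1,-1)): print(sx,sy,C+ex*.034*sx+ey*.05*sy)
```

```text
rim outer back [ 0.5881 -0.2521  0.5094 -0.4598] -110.76561943271878 x' [0.075  0.0771] y' [ 0.1094 -0.1127]
rimR side [ 0.4962 -0.456   0.3731 -0.4083] 158.80564774237482 x' [ 0.0634 -0.0686] y' [-0.114  -0.1142]
rimL side [ 0.5767 -0.2487  0.4547 -0.1937] 155.74918964368425 x' [ 0.0631 -0.0705] y' [0.1085 0.1153]
handle [ 0.3504 -0.226   0.3168 -0.315 ] -110.65687961280305 x' [-0.156  -0.1549] y' [ 0.0474 -0.0478]
panel [ 0.4516 -0.184   0.3593 -0.4158] -111.72240437849742 x' [-0.0769 -0.0788] y' [ 0.1233 -0.1262]
1 1 [ 0.5283 -0.2926]
1 -1 [ 0.492  -0.3857]
-1 1 [ 0.465  -0.2679]
-1 -1 [ 0.4287 -0.361 ]
```

>>> carry_out([
  {"xyz":[0,0,0.7],"rot":[0,0,0]},
  {"xyz":[0,0,2],"rot":[0,0,0]},
  {"xyz":[0,0,4.2],"rot":[0,0,0]},
  {"xyz":[0,0,6.5],"rot":[0,0,0]},
  {"xyz":[0,0,8.5],"rot":[0,0,0]},
  {"xyz":[0,-0.7,9.7],"rot":[0,0,0]},
  {"xyz":[0,-2,10],"rot":[0,0,2]},
  {"xyz":[-0.2,-4.5,10],"rot":[0,0,5]},
  {"xyz":[-0.5,-8,10],"rot":[0,0,9]},
  {"xyz":[-1,-12,10],"rot":[0,0,14]},
])

```text
t: 15.9
tool_pos: [0.5562, 0.1899, 0.2727]
orientation: [3.089, 0.57, 0.0]
force: [0.6, -0.9, -1.3]
opening: 0.0596
```

>>> carry_out([
  {"xyz":[-0.5,-4.2,0],"rot":[0,0,5]},
  {"xyz":[-1,-8.7,0],"rot":[0,0,10]},
  {"xyz":[-1.5,-13.2,0],"rot":[0,0,15]},
  {"xyz":[-2,-17.7,0],"rot":[0,0,20]},
  {"xyz":[-2.5,-22.2,0],"rot":[0,0,25]},
  {"xyz":[-3.2,-26.7,0],"rot":[0,0,30]},
  {"xyz":[-3.9,-31.2,0],"rot":[0,0,35]},
  {"xyz":[-4.6,-35.7,0],"rot":[0,0,40]},
  {"xyz":[-5.2,-40,0],"rot":[0,0,44]},
  {"xyz":[-5.7,-44,0],"rot":[0,0,47]},
])

```text
t: 16.9
tool_pos: [0.4985, -0.2514, 0.273]
orientation: [2.607, 1.752, 0.0]
force: [0.7, -0.1, -2.1]
opening: 0.0595
```

```bash
python3 st.py
```

```text
t 16.9 p [ 0.4985 -0.2514  0.273 ] yaw 67.8 tilt [ 0.0005 -0.0006] F [ 0.7 -0.1 -2.1] op 0.0595 dq 1.167
```

>>> carry_out([
  {"xyz":[-0.3,-3.8,0],"rot":[0,0,0.5]},
  {"xyz":[-0.5,-7.2,-1],"rot":[0,0,1]},
  {"xyz":[-0.6,-10,-2.5],"rot":[0,0,1]},
  {"xyz":[-0.7,-12.2,-4.5],"rot":[0,0,1]},
  {"xyz":[-0.75,-13.4,-7.5],"rot":[0,0,1]},
  {"xyz":[-0.75,-13.7,-11],"rot":[0,0,1]},
  {"xyz":[-0.75,-13.7,-14.5],"rot":[0,0,1]},
  {"xyz":[-0.75,-13.7,-17],"rot":[0,0,1]},
  {"xyz":[-0.75,-13.7,-18.5],"rot":[0,0,1]},
  {"xyz":[-0.75,-13.7,-19],"rot":[0,0,1]},
])

```text
t: 17.9
tool_pos: [0.491, -0.3855, 0.0807]
orientation: [-2.592, -1.77, 0.001]
force: [0.0, 0.3, 0.2]
opening: 0.0594
```

>>> carry_out([
  {"xyz":[0,0,0],"rot":[0,0,0]},
  {"xyz":[0,0,0],"rot":[0,0,0]},
  {"xyz":[0,0,0],"rot":[0,0,0]},
])

```text
t: 18.2
tool_pos: [0.493, -0.387, 0.0844]
orientation: [2.592, 1.771, 0.001]
force: [-0.6, -0.4, -1.0]
opening: 0.0597
```

```bash
python3 st.py;python3 - <<'E'
from h import *
sc=snap("s10","scene"); show(sc,"s10c",(60,90,240,240),4)
E
```

```text
t 18.2 p [ 0.493  -0.387   0.0844] yaw 68.68 tilt [ 0.0022 -0.0021] F [-0.6 -0.4 -1. ] op 0.0597 dq 0.004
```

View pics/s10c.png

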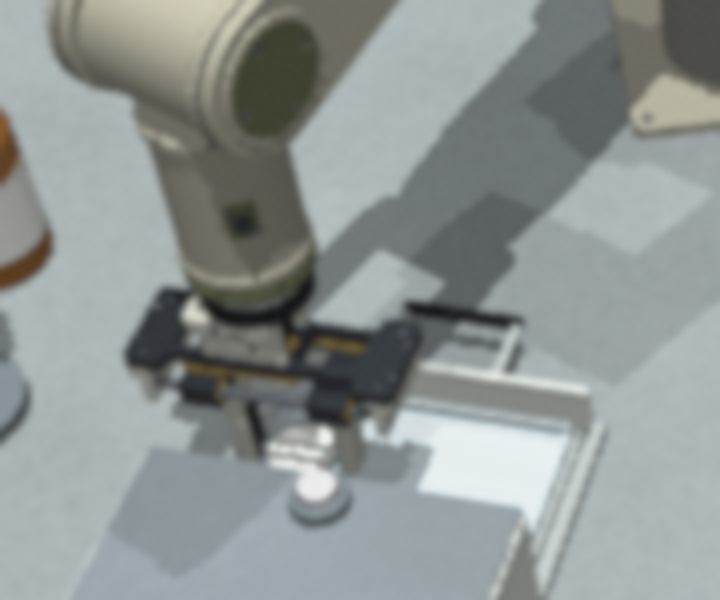

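>>> carry_out([
  {"xyz":[-0.1,0.13,-1.5],"rot":[0,0,0]},
  {"xyz":[-0.1,0.13,-3],"rot":[0,0,0]},
  {"xyz":[-0.1,0.13,-4],"rot":[0,0,0]},
  {"xyz":[-0.1,0.13,-4.4],"rot":[0,0,0]},
  {"xyz":[-0.1,0.13,-4.6],"rot":[0,0,0]},
  {"xyz":[-0.1,0.13,-4.6],"rot":[0,0,0]},
  {"xyz":[-0.1,0.13,-4.6],"rot":[0,0,0]},
  {"xyz":[-0.1,0.13,-4.6],"rot":[0,0,0]},
])

```text
t: 19.05
tool_pos: [0.4911, -0.3849, 0.0363]
orientation: [2.594, 1.772, 0.0]
force: [0.3, 0.4, -0.9]
opening: 0.0592
```

```bash
python3 st.py
```

```text
t 19.05 p [ 0.4911 -0.3849  0.0363] yaw 68.68 tilt [ 0.0001 -0.0001] F [ 0.3  0.4 -0.9] op 0.0592 dq 0.002
```

>>> carry_out([
  {"xyz":[0,0,-0.06],"rot":[0,0,0]},
  {"xyz":[0,0,-0.12],"rot":[0,0,0]},
  {"xyz":[0,0,-0.12],"rot":[0,0,0]},
  {"xyz":[0,0,-0.12],"rot":[0,0,0]},
])

```text
t: 19.45
tool_pos: [0.4911, -0.3849, 0.0354]
orientation: [2.594, 1.772, 0.0]
force: [-1.9, 0.5, 2.0]
opening: 0.0595
```

```bash
python3 st.py
```

```text
t 19.45 p [ 0.4911 -0.3849  0.0354] yaw 68.68 tilt [ 0.0002 -0.0002] F [-1.9  0.5  2. ] op 0.0595 dq 0.002
```

>>> carry_out([
  {"xyz":[0,0,0],"rot":[0,0,0]},
  {"xyz":[0,0,0],"rot":[0,0,0]},
  {"xyz":[0,0,0],"rot":[0,0,0]},
  {"xyz":[0,0,1],"rot":[0,0,0]},
  {"xyz":[0,0,3],"rot":[0,0,0]},
  {"xyz":[0,0,6],"rot":[0,0,0]},
  {"xyz":[0,2,10],"rot":[0,0,0]},
  {"xyz":[0,5,14],"rot":[0,0,2]},
  {"xyz":[0,9,16],"rot":[0,0,5]},
  {"xyz":[0,13,16],"rot":[0,0,8]},
], grip=0.74)

```text
t: 20.45
tool_pos: [0.493, -0.2552, 0.201]
orientation: [2.457, 1.945, 0.005]
force: [0.9, 0.1, -0.4]
opening: 0.0685
```

```bash
python3 st.py;python3 - <<'E'
from h import *
sc=snap("s11","scene"); show(sc,"s11c",(60,90,240,240),4)
E
```

```text
t 20.45 p [ 0.493  -0.2552  0.201 ] yaw 76.74 tilt [ 0.0073 -0.0046] F [ 0.9  0.1 -0.4] op 0.0685 dq 0.603
```

View pics/s11c.png

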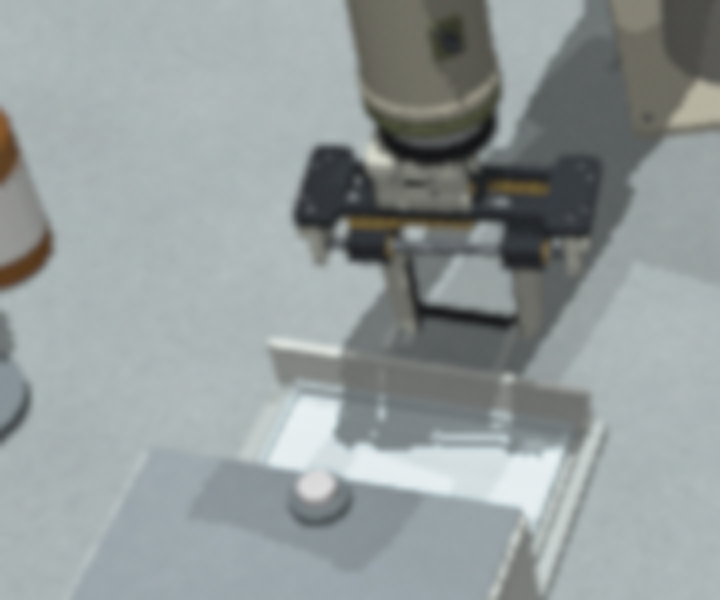

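Run:
```python
from h import *
tp=snap("t11"); show(tp,"t11c",(220,130,500,330),2.8)
print(dishes(tp))
```

```text
[((np.float64(279.7), np.float64(189.9)), np.int32(245), array([0.6659, 0.0018, 0.021 ])), ((np.float64(277.2), np.float64(220.2)), np.int32(253), array([0.5822, 0.0063, 0.021 ])), ((np.float64(274.5), np.float64(245.1)), np.int32(261), array([0.5145, 0.0117, 0.021 ]))]
```

View pics/t11c.png

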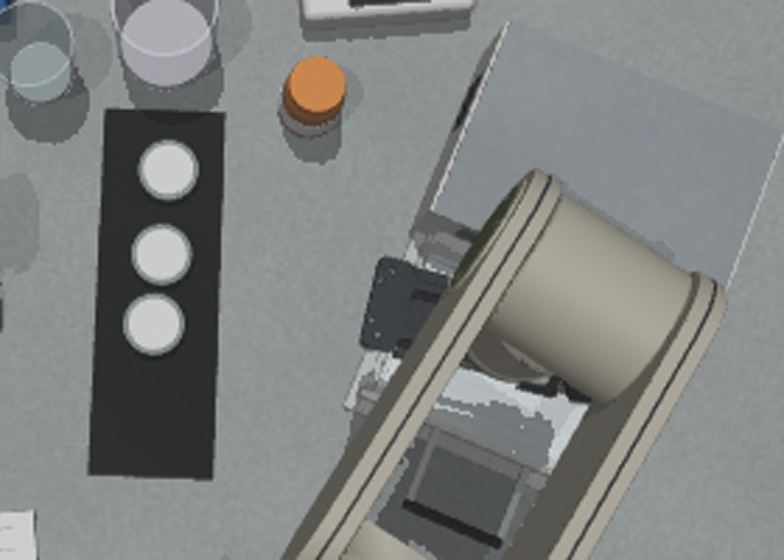

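>>> carry_out([
  {"xyz":[0.3,3.5,0],"rot":[0,0,3]},
  {"xyz":[0.7,8,0],"rot":[0,0,6]},
  {"xyz":[1.1,12.5,0],"rot":[0,0,9]},
  {"xyz":[1.5,17,0],"rot":[0,0,12]},
  {"xyz":[1.9,21.5,-1],"rot":[0,0,13.3]},
  {"xyz":[2.2,25,-3],"rot":[0,0,13.3]},
  {"xyz":[2.3,26.5,-6],"rot":[0,0,13.3]},
  {"xyz":[2.3,26.7,-9],"rot":[0,0,13.3]},
  {"xyz":[2.3,26.7,-11],"rot":[0,0,13.3]},
  {"xyz":[2.3,26.7,-11],"rot":[0,0,13.3]},
], grip=1)

```text
t: 21.55
tool_pos: [0.5114, 0.0123, 0.082]
orientation: [-2.219, -2.218, 0.007]
force: [0.1, -0.5, 0.3]
opening: 0.0931
```

>>> carry_out([
  {"xyz":[0,0,0],"rot":[0,0,0]},
  {"xyz":[0,0,0],"rot":[0,0,0]},
  {"xyz":[0,0,0],"rot":[0,0,0]},
])

```text
t: 21.85
tool_pos: [0.5153, 0.0118, 0.087]
orientation: [2.221, 2.219, 0.003]
force: [0.8, -0.2, -0.8]
opening: 0.0929
```

```bash
python3 st.py;python3 - <<'E'
from h import *
sc=snap("s12","scene"); show(sc,"s12c",(220,130,320,270),4.2)
tp=snap("t12"); show(tp,"t12c",(220,130,500,330),2.8)
E
```

```text
t 21.85 p [0.5153 0.0118 0.087 ] yaw 89.94 tilt [ 0.0029 -0.0003] F [ 0.8 -0.2 -0.8] op 0.0929 dq 0.005
```

View pics/s12c.png

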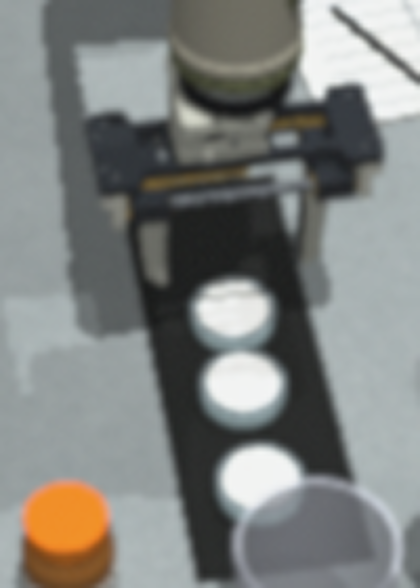

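View pics/t12c.png

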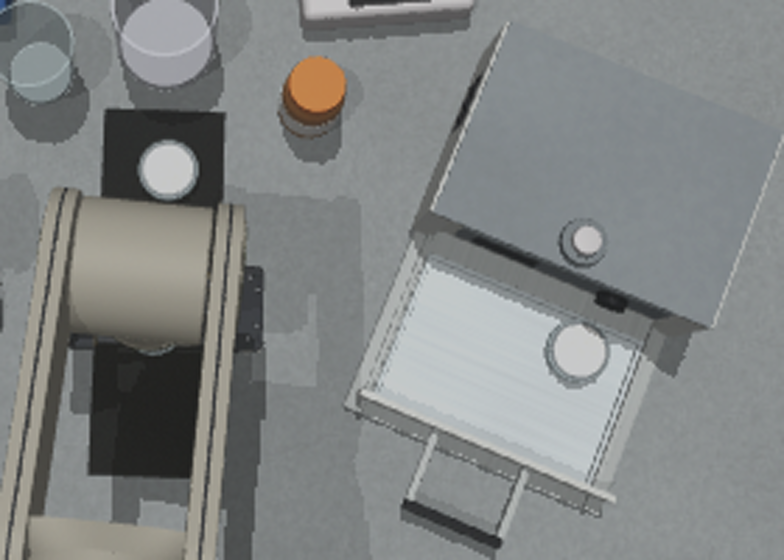

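>>> carry_out([
  {"xyz":[-0.1,0,-2],"rot":[0,0,0]},
  {"xyz":[-0.1,0,-4],"rot":[0,0,0]},
  {"xyz":[-0.1,0,-5.4],"rot":[0,0,0]},
  {"xyz":[-0.1,0,-6.1],"rot":[0,0,0]},
  {"xyz":[-0.1,0,-6.3],"rot":[0,0,0]},
  {"xyz":[-0.1,0,-6.3],"rot":[0,0,0]},
  {"xyz":[-0.1,0,-6.3],"rot":[0,0,0]},
])

```text
t: 22.65
tool_pos: [0.5138, 0.0122, 0.0231]
orientation: [2.221, 2.22, 0.001]
force: [0.7, -0.8, -0.5]
opening: 0.093
```

>>> carry_out([
  {"xyz":[0,0,0],"rot":[0,0,0]},
  {"xyz":[0,0,0],"rot":[0,0,0]},
  {"xyz":[0,0,0],"rot":[0,0,0]},
  {"xyz":[0,0,0],"rot":[0,0,0]},
  {"xyz":[0,0,0],"rot":[0,0,0]},
  {"xyz":[0,0,0],"rot":[0,0,0]},
], grip=0.5, force=20)

```text
t: 23.25
tool_pos: [0.5131, 0.0123, 0.0223]
orientation: [2.222, 2.221, 0.0]
force: [0.5, 0.4, 1.2]
opening: 0.0597
```

```bash
python3 st.py;python3 - <<'E'
from h import *
sc=snap("s13","scene"); show(sc,"s13c",(220,130,320,270),4.2)
E
```

```text
t 23.25 p [0.5131 0.0123 0.0223] yaw 89.98 tilt [0.0001 0.0001] F [0.5 0.4 1.2] op 0.0597 dq 0.003
```

View pics/s13c.png

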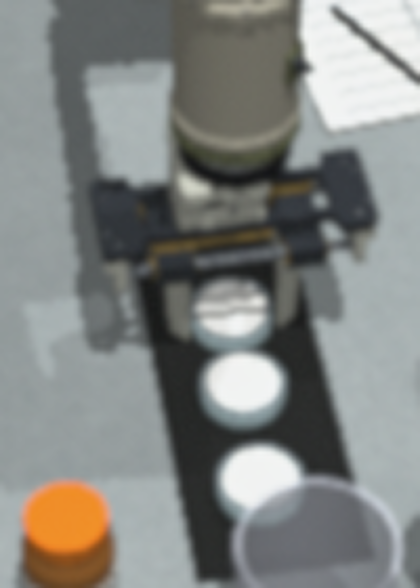

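>>> carry_out([
  {"xyz":[0,0,1],"rot":[0,0,0]},
  {"xyz":[0,0,3],"rot":[0,0,0]},
  {"xyz":[0,0,6],"rot":[0,0,0]},
  {"xyz":[0,0,9.5],"rot":[0,0,0]},
  {"xyz":[0,0,13],"rot":[0,0,0]},
  {"xyz":[0,0,16.5],"rot":[0,0,0]},
  {"xyz":[0,0,20],"rot":[0,0,-4]},
  {"xyz":[0.2,0.8,22.5],"rot":[0,0,-11]},
  {"xyz":[0.5,2.6,24],"rot":[0,0,-18]},
  {"xyz":[1,5.5,24.5],"rot":[0,0,-26]},
])

```text
t: 24.3
tool_pos: [0.524, 0.0667, 0.2707]
orientation: [2.668, 1.653, 0.006]
force: [-0.1, -0.4, -0.8]
opening: 0.0595
```

>>> carry_out([
  {"xyz":[0.6,3.5,0],"rot":[0,0,-8]},
  {"xyz":[1.2,7,0],"rot":[0,0,-16]},
  {"xyz":[1.8,10.5,0],"rot":[0,0,-24]},
  {"xyz":[2.4,14,0],"rot":[0,0,-32]},
  {"xyz":[3,17.5,0],"rot":[0,0,-40]},
  {"xyz":[3.6,20.5,0],"rot":[0,0,-47]},
  {"xyz":[4,22.8,0],"rot":[0,0,-53]},
  {"xyz":[4.3,24.1,0],"rot":[0,0,-57.3]},
  {"xyz":[4.3,24.5,0],"rot":[0,0,-57.3]},
  {"xyz":[4.3,24.5,0],"rot":[0,0,-57.3]},
])

```text
t: 25.3
tool_pos: [0.5657, 0.3124, 0.2673]
orientation: [3.136, 0.188, -0.0]
force: [-0.5, -0.2, -0.9]
opening: 0.0596
```

```bash
python3 st.py
```

```text
t 25.3 p [0.5657 0.3124 0.2673] yaw 6.85 tilt [-0.0003 -0.0003] F [-0.5 -0.2 -0.9] op 0.0596 dq 0.019
```

>>> carry_out([
  {"xyz":[0,0,-0.7],"rot":[0,0,0]},
  {"xyz":[0,0,-2],"rot":[0,0,0]},
  {"xyz":[0,0,-4],"rot":[0,0,0]},
  {"xyz":[0,0,-6],"rot":[0,0,0]},
  {"xyz":[0,0,-8],"rot":[0,0,0]},
  {"xyz":[0,0,-9.3],"rot":[0,0,0]},
  {"xyz":[0,0,-9.75],"rot":[0,0,0]},
  {"xyz":[0,0,-9.75],"rot":[0,0,0]},
  {"xyz":[0,0,-9.75],"rot":[0,0,0]},
  {"xyz":[0,0,-9.75],"rot":[0,0,0]},
])

```text
t: 26.3
tool_pos: [0.5667, 0.3125, 0.1712]
orientation: [-3.135, -0.183, -0.003]
force: [0.0, 0.2, 0.0]
opening: 0.0592
```

>>> carry_out([
  {"xyz":[0,0,0],"rot":[0,0,0]},
  {"xyz":[0,0,0],"rot":[0,0,0]},
  {"xyz":[0,0,0],"rot":[0,0,0]},
  {"xyz":[0,0,0],"rot":[0,0,0]},
])

```text
t: 26.7
tool_pos: [0.566, 0.3122, 0.1698]
orientation: [-3.136, -0.183, -0.0]
force: [0.3, 0.2, -0.5]
opening: 0.0593
```

```bash
python3 st.py
```

```text
t 26.7 p [0.566  0.3122 0.1698] yaw 6.68 tilt [0.0001 0.0001] F [ 0.3  0.2 -0.5] op 0.0593 dq 0.001
```

Well centred; hold 3.4 s.

>>> carry_out([
  {"xyz":[0,0,0],"rot":[0,0,0]},
  {"xyz":[0,0,0],"rot":[0,0,0]},
  {"xyz":[0,0,0],"rot":[0,0,0]},
  {"xyz":[0,0,0],"rot":[0,0,0]},
  {"xyz":[0,0,0],"rot":[0,0,0]},
  {"xyz":[0,0,0],"rot":[0,0,0]},
  {"xyz":[0,0,0],"rot":[0,0,0]},
  {"xyz":[0,0,0],"rot":[0,0,0]},
  {"xyz":[0,0,0],"rot":[0,0,0]},
  {"xyz":[0,0,0],"rot":[0,0,0]},
])

```text
t: 27.7
tool_pos: [0.566, 0.3122, 0.1697]
orientation: [3.136, 0.183, -0.0]
force: [-0.2, -0.9, -1.0]
opening: 0.0596
```

>>> carry_out([
  {"xyz":[0,0,0],"rot":[0,0,0]},
  {"xyz":[0,0,0],"rot":[0,0,0]},
  {"xyz":[0,0,0],"rot":[0,0,0]},
  {"xyz":[0,0,0],"rot":[0,0,0]},
  {"xyz":[0,0,0],"rot":[0,0,0]},
  {"xyz":[0,0,0],"rot":[0,0,0]},
  {"xyz":[0,0,0],"rot":[0,0,0]},
  {"xyz":[0,0,0],"rot":[0,0,0]},
  {"xyz":[0,0,0],"rot":[0,0,0]},
  {"xyz":[0,0,0],"rot":[0,0,0]},
])

```text
t: 28.7
tool_pos: [0.566, 0.3122, 0.1697]
orientation: [-3.136, -0.183, -0.0]
force: [0.0, 0.1, -0.7]
opening: 0.0595
```

>>> carry_out([
  {"xyz":[0,0,0],"rot":[0,0,0]},
  {"xyz":[0,0,0],"rot":[0,0,0]},
  {"xyz":[0,0,0],"rot":[0,0,0]},
  {"xyz":[0,0,0],"rot":[0,0,0]},
  {"xyz":[0,0,0],"rot":[0,0,0]},
  {"xyz":[0,0,0],"rot":[0,0,0]},
  {"xyz":[0,0,0],"rot":[0,0,0]},
  {"xyz":[0,0,0],"rot":[0,0,0]},
  {"xyz":[0,0,0],"rot":[0,0,0]},
  {"xyz":[0,0,0],"rot":[0,0,0]},
])

```text
t: 29.7
tool_pos: [0.566, 0.3122, 0.1697]
orientation: [3.136, 0.183, 0.0]
force: [-0.2, 0.1, -1.4]
opening: 0.0598
```

>>> carry_out([
  {"xyz":[0,0,0],"rot":[0,0,0]},
  {"xyz":[0,0,0],"rot":[0,0,0]},
  {"xyz":[0,0,0],"rot":[0,0,0]},
  {"xyz":[0,0,0],"rot":[0,0,0]},
])

```text
t: 30.1
tool_pos: [0.566, 0.3122, 0.1697]
orientation: [3.136, 0.183, 0.0]
force: [-0.1, 0.4, 0.1]
opening: 0.0593
```

```bash
python3 st.py;python3 - <<'E'
from h import *
tp=snap("t14"); show(tp,"t14c",(220,130,500,330),2.8)
print(dishes(tp)); print("tray",cast("top",[(220+578/2.8,130+350/2.8)],.033))
sc=snap("s14","scene"); show(sc,"s14c",(300,80,460,250),3.5)
E
```

```text
t 30.1 p [0.566  0.3122 0.1697] yaw 6.68 tilt [ 0. -0.] F [-0.1  0.4  0.1] op 0.0593 dq 0.003
[((np.float64(279.7), np.float64(189.9)), np.int32(246), array([0.6659, 0.0019, 0.021 ])), ((np.float64(277.3), np.float64(220.2)), np.int32(254), array([0.5822, 0.0062, 0.021 ]))]
tray [[ 0.49750204 -0.39254785  0.033     ]]
```

View pics/t14c.png

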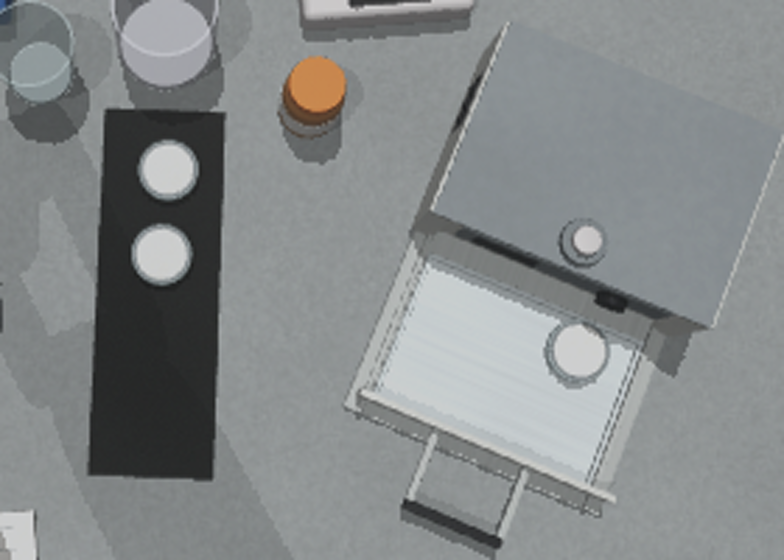

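View pics/s14c.png

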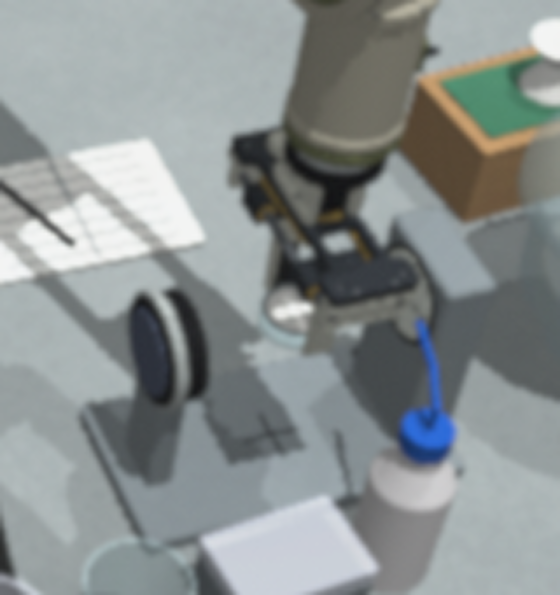

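Run:
```python
from h import *
tp=cv2.imread("pics/t14.png"); show(tp,"t14z",(395,215,475,280),9)
print(dishes(tp,(400,230),(450,280),.033))
g=tp[235:275,405:450].min(1) if 0 else tp[235:275,405:450].min(2); print(g[::3,::3])
```

```text
[((np.float64(417.1), np.float64(263.2)), np.int32(1088), array([ 0.4752, -0.3675,  0.033 ])), ((np.float64(426.4), np.float64(254.9)), np.int32(254), array([ 0.4979, -0.3924,  0.033 ]))]
[[119 136 125 122 124 124 121 120 124  82  33  37  50  76 135]
 [196 142 128 128 131 123 122 121 118  98  33  45  37  48  56]
 [195 196 196 147 139 110 137 125 120 120 119  97  57 117  78]
 [196 194 194 197 196 141 134 138 122 110 120 119 119 120 114]
 [196 198 195 194 177 133 205 205 154  92 126 128 118 118 116]
 [195 196 195 195 139 205 205 205 205 205  97 142 119 134 120]
 [196 199 196 192 132 205 205 205 205 205 204 196 195 143 102]
 [196 195 196 142 130 205 205 205 205 204 204 196 197 197 194]
 [196 199 196 195 149 204 205 205 205 205 167 199 197 194 116]
 [196 197 194 197 123 131 204 205 205 201 165 197 197 131 154]
 [193 196 195 196 194 132 146 127 128 133 198 198 199 193 173]
 [197 196 192 195 194 195 145 144 195 195 196 195 170 109 170]
 [195 195 196 195 192 194 194 194 195 195 194 194 176 173 173]
 [194 195 196 194 196 195 194 192 195 192 196 194 166 169 171]]
```

View pics/t14z.png

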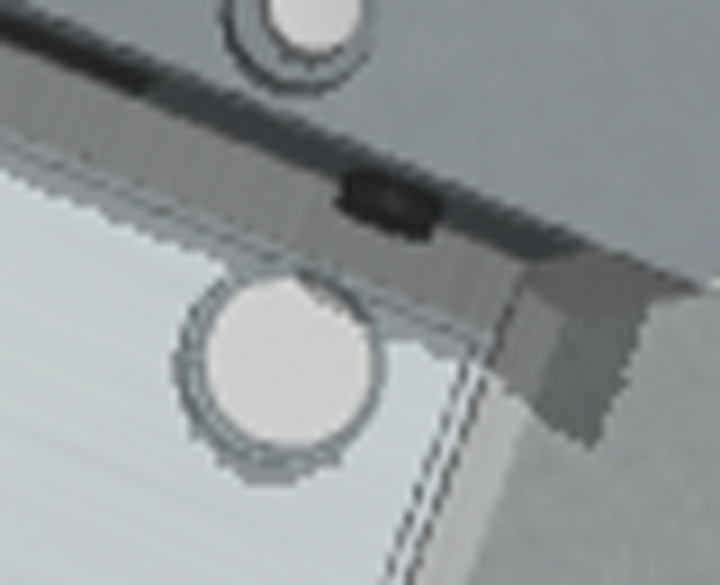

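Run:
```python
from h import *
np.set_printoptions(precision=4,suppress=True)
def wh(f,lo,hi):
    im=cv2.imread(f"pics/{f}.png");g=im.min(2);m=np.zeros_like(g);m[lo[1]:hi[1],lo[0]:hi[0]]=g[lo[1]:hi[1],lo[0]:hi[0]]>190
    n,l,st,c=cv2.connectedComponentsWithStats(m)
    return [(c[i].round(1),st[i,4],st[i,:4],cast("scene",c[i],.021)[0][:2]) for i in range(1,n) if st[i,4]>40]
for f in("scene0","s5","s6","s12","s13"):
    print(f); [print("  ",x) for x in wh(f,(250,170),(295,260))]
for f,p in(("s6",[.4361,.0029,.0235]),("s13",[.5131,.0123,.0223])):
    print(f,proj("scene",np.array(p)-[0,0,.0025]))
```

```text
scene0
   (array([267.2, 184.5]), np.int32(159), array([259, 179,  17,  12], dtype=int32), array([0.4356, 0.0049]))
   (array([275., 203.]), np.int32(176), array([267, 197,  17,  13], dtype=int32), array([0.5137, 0.0143]))
   (array([277.4, 220.6]), np.int32(190), array([269, 214,  18,  14], dtype=int32), array([0.5814, 0.0085]))
   (array([281.1, 243.1]), np.int32(189), array([273, 237,  18,  15], dtype=int32), array([0.6632, 0.0034]))
s5
   (array([268.9, 186.7]), np.int32(57), array([262, 182,  13,   9], dtype=int32), array([0.4455, 0.0083]))
   (array([275., 203.]), np.int32(177), array([267, 197,  17,  13], dtype=int32), array([0.5138, 0.0144]))
   (array([277.4, 220.6]), np.int32(190), array([269, 214,  18,  14], dtype=int32), array([0.5814, 0.0085]))
   (array([281.1, 243.1]), np.int32(189), array([273, 237,  18,  15], dtype=int32), array([0.6632, 0.0034]))
s6
   (array([275., 203.]), np.int32(177), array([267, 197,  17,  13], dtype=int32), array([0.5138, 0.0144]))
   (array([277.4, 220.6]), np.int32(190), array([269, 214,  18,  14], dtype=int32), array([0.5814, 0.0085]))
   (array([281.1, 243.1]), np.int32(189), array([273, 237,  18,  15], dtype=int32), array([0.6632, 0.0034]))
s12
   (array([274.9, 203.4]), np.int32(152), array([267, 198,  17,  12], dtype=int32), array([0.5151, 0.0139]))
   (array([277.5, 220.7]), np.int32(187), array([269, 214,  18,  14], dtype=int32), array([0.5819, 0.0087]))
   (array([281.1, 243.1]), np.int32(192), array([273, 237,  19,  15], dtype=int32), array([0.6632, 0.0035]))
s13
   (array([275.1, 206.7]), np.int32(53), array([268, 204,  14,   6], dtype=int32), array([0.5281, 0.012 ]))
   (array([277.7, 220.7]), np.int32(181), array([270, 214,  17,  14], dtype=int32), array([0.5819, 0.0093]))
   (array([281.1, 243. ]), np.int32(190), array([273, 237,  18,  15], dtype=int32), array([0.6631, 0.0033]))
s6 [[266.6134 184.704 ]]
s13 [[274.266  203.1861]]
```

>>> carry_out([
  {"xyz":[0,0,0.7],"rot":[0,0,0]},
  {"xyz":[0,0,2],"rot":[0,0,0]},
  {"xyz":[0,0,4.2],"rot":[0,0,0]},
  {"xyz":[0,0,6.5],"rot":[0,0,0]},
  {"xyz":[0,0,8.5],"rot":[0,0,0]},
  {"xyz":[0,-0.7,9.7],"rot":[0,0,0]},
  {"xyz":[0,-2,10],"rot":[0,0,2]},
  {"xyz":[-0.2,-4.5,10],"rot":[0,0,5]},
  {"xyz":[-0.5,-8,10],"rot":[0,0,9]},
  {"xyz":[-0.8,-12,10],"rot":[0,0,14]},
])

```text
t: 31.2
tool_pos: [0.5577, 0.1913, 0.2701]
orientation: [3.089, 0.57, 0.001]
force: [1.4, -0.3, 0.3]
opening: 0.0596
```

>>> carry_out([
  {"xyz":[-0.4,-4.2,0],"rot":[0,0,5]},
  {"xyz":[-0.8,-8.7,0],"rot":[0,0,10]},
  {"xyz":[-1.2,-13.2,0],"rot":[0,0,15]},
  {"xyz":[-1.5,-17.7,0],"rot":[0,0,20]},
  {"xyz":[-1.8,-22.2,0],"rot":[0,0,26]},
  {"xyz":[-2.1,-26.7,0],"rot":[0,0,32]},
  {"xyz":[-2.4,-31.2,0],"rot":[0,0,38]},
  {"xyz":[-2.7,-35.5,0],"rot":[0,0,43]},
  {"xyz":[-3,-39.5,0],"rot":[0,0,46]},
  {"xyz":[-3.2,-43,0],"rot":[0,0,48]},
])

```text
t: 32.2
tool_pos: [0.5251, -0.2403, 0.2703]
orientation: [2.593, 1.773, -0.0]
force: [0.6, 0.5, 0.2]
opening: 0.0596
```

>>> carry_out([
  {"xyz":[-0.1,-2.7,0],"rot":[0,0,0]},
  {"xyz":[-0.2,-4.5,-1],"rot":[0,0,0]},
  {"xyz":[-0.3,-5.3,-3],"rot":[0,0,0]},
  {"xyz":[-0.3,-5.3,-6],"rot":[0,0,0]},
  {"xyz":[-0.3,-5.3,-9.5],"rot":[0,0,0]},
  {"xyz":[-0.3,-5.3,-13],"rot":[0,0,0]},
  {"xyz":[-0.3,-5.3,-16],"rot":[0,0,0]},
  {"xyz":[-0.3,-5.3,-18],"rot":[0,0,0]},
  {"xyz":[-0.3,-5.3,-19],"rot":[0,0,0]},
  {"xyz":[-0.3,-5.3,-19],"rot":[0,0,0]},
])

```text
t: 33.2
tool_pos: [0.5218, -0.2898, 0.0778]
orientation: [-2.591, -1.771, 0.002]
force: [-0.0, 0.8, -0.8]
opening: 0.0594
```

>>> carry_out([
  {"xyz":[0,0,0],"rot":[0,0,0]},
  {"xyz":[0,0,0],"rot":[0,0,0]},
  {"xyz":[0,0,0],"rot":[0,0,0]},
])

```text
t: 33.5
tool_pos: [0.5239, -0.2914, 0.0813]
orientation: [2.592, 1.771, 0.002]
force: [-0.2, -0.4, -0.7]
opening: 0.0596
```

```bash
python3 st.py;python3 - <<'E'
from h import *
sc=snap("s15","scene"); show(sc,"s15c",(60,90,240,240),4)
tp=snap("t15"); show(tp,"t15c",(330,180,500,330),4.5)
E
```

```text
t 33.5 p [ 0.5239 -0.2914  0.0813] yaw 68.68 tilt [ 0.0022 -0.0015] F [-0.2 -0.4 -0.7] op 0.0596 dq 0.006
```

View pics/s15c.png

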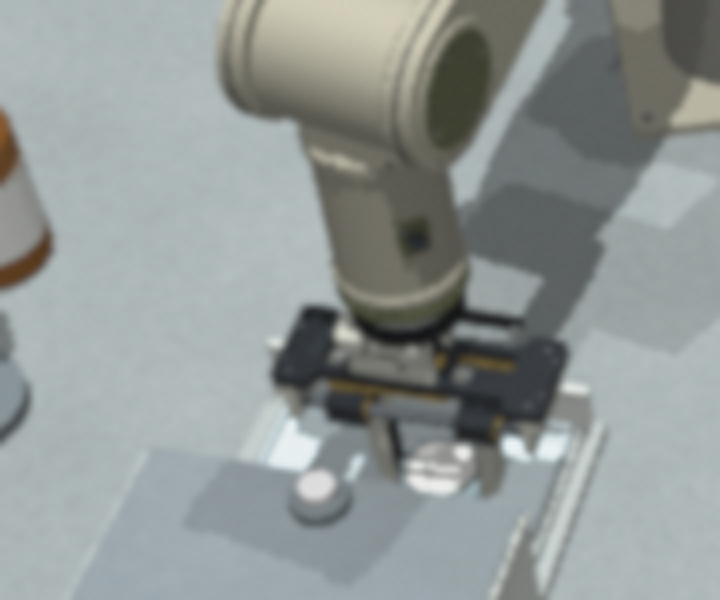

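View pics/t15c.png

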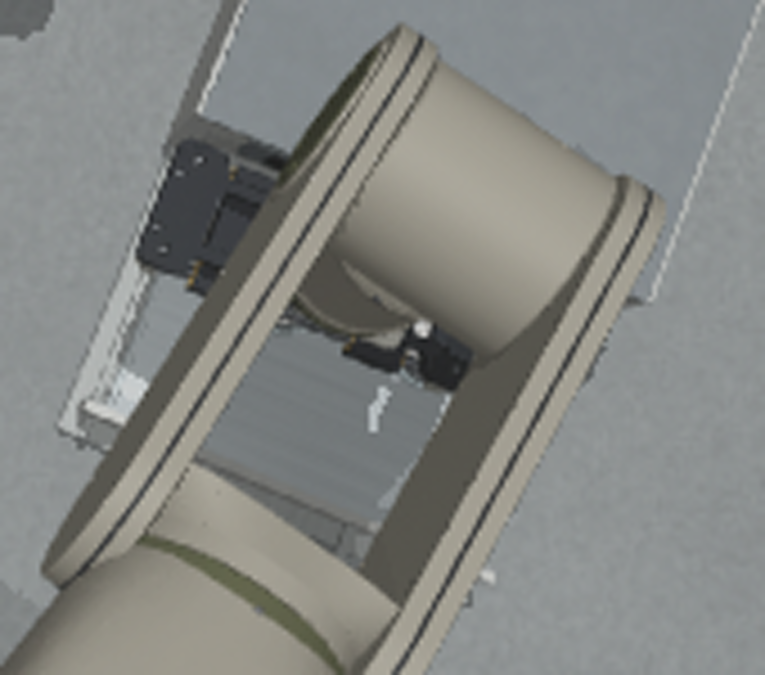

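Run:
```python
from h import *
p=np.array([.5239,-.2914,.0813])
print("expected dish top centre px",proj("scene",p-[0,0,.0013]), "lower front edge", proj("scene",p+[.0275*.0+.03,0,-.019]))
im=cv2.imread("pics/s15.png"); show(im,"s15z",(145,180,195,225),12)
```

```text
expected dish top centre px [[169.62011866 206.2247379 ]] lower front edge [[171.1315808  218.28669408]]
```

View pics/s15z.png

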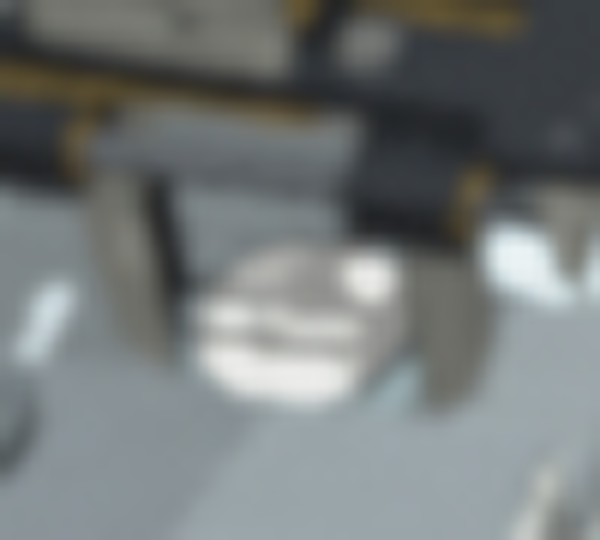

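>>> carry_out([
  {"xyz":[0,0,-1.5],"rot":[0,0,0]},
  {"xyz":[0,0,-3],"rot":[0,0,0]},
  {"xyz":[0,0,-3.8],"rot":[0,0,0]},
  {"xyz":[0,0,-4.1],"rot":[0,0,0]},
  {"xyz":[0,0,-4.3],"rot":[0,0,0]},
  {"xyz":[0,0,-4.4],"rot":[0,0,0]},
  {"xyz":[0,0,-4.4],"rot":[0,0,0]},
  {"xyz":[0,0,-4.4],"rot":[0,0,0]},
])

```text
t: 34.4
tool_pos: [0.5234, -0.2911, 0.0363]
orientation: [2.593, 1.772, 0.001]
force: [-0.6, 0.3, -0.5]
opening: 0.0595
```

```bash
python3 st.py
```

```text
t 34.4 p [ 0.5234 -0.2911  0.0363] yaw 68.68 tilt [ 0.0008 -0.0005] F [-0.6  0.3 -0.5] op 0.0595 dq 0.001
```

>>> carry_out([
  {"xyz":[0,0,-0.08],"rot":[0,0,0]},
  {"xyz":[0,0,-0.14],"rot":[0,0,0]},
  {"xyz":[0,0,-0.14],"rot":[0,0,0]},
  {"xyz":[0,0,-0.14],"rot":[0,0,0]},
  {"xyz":[0,0,-0.14],"rot":[0,0,0]},
])

```text
t: 34.9
tool_pos: [0.523, -0.2908, 0.0343]
orientation: [2.594, 1.772, 0.0]
force: [0.2, 0.2, -0.0]
opening: 0.0592
```

```bash
python3 st.py
```

```text
t 34.9 p [ 0.523  -0.2908  0.0343] yaw 68.67 tilt [ 0. -0.] F [ 0.2  0.2 -0. ] op 0.0592 dq 0.001
```

>>> carry_out([
  {"xyz":[0,0,-0.05],"rot":[0,0,0]},
  {"xyz":[0,0,-0.05],"rot":[0,0,0]},
  {"xyz":[0,0,-0.05],"rot":[0,0,0]},
])

```text
t: 35.2
tool_pos: [0.5231, -0.2908, 0.0343]
orientation: [2.594, 1.772, 0.0]
force: [-2.7, 1.7, 5.3]
opening: 0.0596
```

```bash
python3 st.py
```

```text
t 35.2 p [ 0.5231 -0.2908  0.0343] yaw 68.68 tilt [ 0. -0.] F [-2.7  1.7  5.3] op 0.0596 dq 0.001
```

>>> carry_out([
  {"xyz":[0,0,0.05],"rot":[0,0,0]},
  {"xyz":[0,0,0.05],"rot":[0,0,0]},
])

```text
t: 35.4
tool_pos: [0.5231, -0.2909, 0.0343]
orientation: [2.594, 1.772, 0.0]
force: [-1.0, -0.1, 2.1]
opening: 0.0595
```

>>> carry_out([
  {"xyz":[0,0,0],"rot":[0,0,0]},
  {"xyz":[0,0,0],"rot":[0,0,0]},
  {"xyz":[0,0,0],"rot":[0,0,0]},
  {"xyz":[0,0,0],"rot":[0,0,0]},
  {"xyz":[0,0,1],"rot":[0,0,0]},
  {"xyz":[0,0,3],"rot":[0,0,0]},
  {"xyz":[0,0,6],"rot":[0,0,0]},
  {"xyz":[0,2,9],"rot":[0,0,0]},
  {"xyz":[0,5,11],"rot":[0,0,3]},
  {"xyz":[0,9,12],"rot":[0,0,7]},
], grip=0.74)

```text
t: 36.4
tool_pos: [0.5243, -0.2016, 0.1581]
orientation: [2.477, 1.924, 0.003]
force: [0.5, 0.7, 0.3]
opening: 0.0689
```

>>> carry_out([
  {"xyz":[0.5,4,0],"rot":[0,0,4]},
  {"xyz":[1.2,8.5,0],"rot":[0,0,8]},
  {"xyz":[1.8,12,0],"rot":[0,0,12]},
  {"xyz":[2.3,14.2,0],"rot":[0,0,14.3]},
  {"xyz":[2.5,15,0],"rot":[0,0,14.3]},
], grip=1)

```text
t: 36.9
tool_pos: [0.5485, -0.0486, 0.1552]
orientation: [2.218, 2.224, 0.001]
force: [-0.3, 0.4, 0.3]
opening: 0.0929
```

```bash
python3 st.py;python3 - <<'E'
from h import *
tp=snap("t16"); show(tp,"t16c",(220,130,500,330),2.8)
print(dishes(tp)); 
for n in("t14","t16"):
  t=cv2.imread(f"pics/{n}.png");m=((t.min(2)>201)*255).astype(np.uint8);m[:, :330]=0;m[:220]=0;m[300:]=0
  k,l,st,c=cv2.connectedComponentsWithStats(m)
  print(n,[(c[i].round(1),st[i,4],cast("top",c[i],.033)[0].round(4)) for i in range(1,k) if st[i,4]>100])
E
```

```text
t 36.9 p [ 0.5485 -0.0486  0.1552] yaw 90.15 tilt [0.0011 0.0002] F [-0.3  0.4  0.3] op 0.0929 dq 0.169
[]
t14 [(array([426.4, 254.9]), np.int32(239), array([ 0.4978, -0.3924,  0.033 ]))]
t16 []
```

View pics/t16c.png

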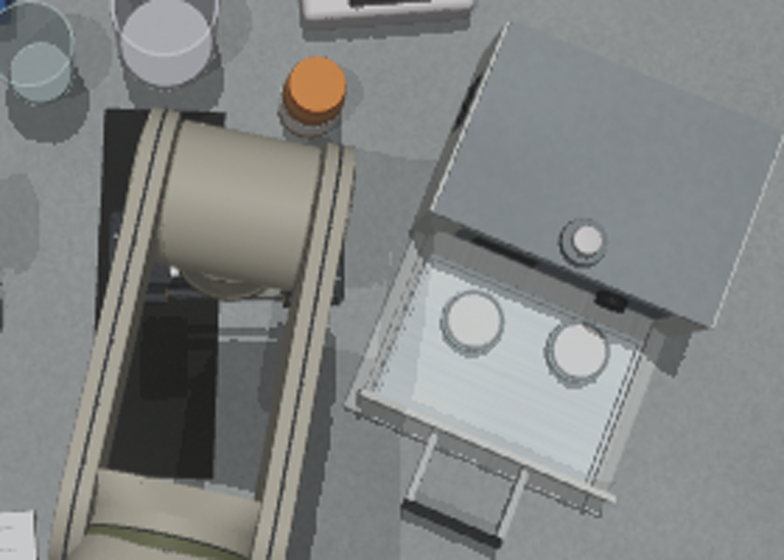

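Run:
```python
from h import *
C=np.array([.4785,-.3268]);a=np.radians(-21.3);ex=np.array([np.cos(a),np.sin(a)]);ey=np.array([-ex[1],ex[0]])
t=cv2.imread("pics/t16.png");g=t.min(2)
for cx,cy in((388.3,244),(426.4,255)):
  m=np.zeros(g.shape,np.uint8);cv2.circle(m,(round(cx),round(cy)),10,1,-1);m&=(g>199).astype(np.uint8)
  v,u=np.nonzero(m);P=cast("top",[(u.mean(),v.mean())],.033)[0][:2];print(len(u),u.mean(),v.mean(),P,(P-C)@ex,(P-C)@ey)
```

```text
0 nan nan [nan nan] nan nan
0 nan nan [nan nan] nan nan<stdin>:6: RuntimeWarning: Mean of empty slice.
  ret = ret.dtype.type(ret / rcount)
```

```bash
cat > tr.py <<'E'
from h import *
import sys
C=np.array([.4785,-.3268]);a=np.radians(-21.3);ex=np.array([np.cos(a),np.sin(a)]);ey=np.array([-ex[1],ex[0]])
def tray(t):
    b=t.astype(int); m=((b[:,:,2]-b[:,:,0]>-3)&(b.min(2)>165)).astype(np.uint8); m[:,:350]=0;m[:,465:]=0;m[:220]=0;m[305:]=0
    m=cv2.morphologyEx(m,cv2.MORPH_OPEN,np.ones((3,3)))
    k,l,st,c=cv2.connectedComponentsWithStats(m)
    for i in range(1,k):
        if st[i,4]>60:
            P=cast("top",c[i],.033)[0][:2]; print(c[i].round(1),st[i,4],P.round(4),"x' %.4f y' %.4f"%((P-C)@ex,(P-C)@ey))
if __name__=="__main__": tray(cv2.imread(f"pics/{sys.argv[1]}.png"))
E
python3 tr.py t14; python3 tr.py t16; python3 -c "
import cv2;t=cv2.imread('pics/t16.png');print(t[244,388],t[255,426],t[265,410])"
```

```text
[426.4 255. ] 245 [ 0.4976 -0.3926] x' 0.0417 y' -0.0544
[388.9 243.9] 244 [ 0.5244 -0.2931] x' 0.0306 y' 0.0481
[426.4 254.9] 245 [ 0.4977 -0.3925] x' 0.0417 y' -0.0542
[198 200 199] [199 200 199] [199 197 190]
```

Run:
```python
from h import *
im=snap("s16","scene");show(im,"s16c",(220,130,320,270),4.2)
g=im.min(2);m=np.zeros_like(g);m[170:260,250:295]=g[170:260,250:295]>190
k,l,st,c=cv2.connectedComponentsWithStats(m)
print([(c[i].round(1),st[i,4],cast("scene",c[i],.021)[0].round(4)) for i in range(1,k) if st[i,4]>40])
```

```text
[(array([277.4, 220.6]), np.int32(193), array([0.5816, 0.0086, 0.021 ])), (array([281.1, 243.1]), np.int32(192), array([0.6632, 0.0035, 0.021 ]))]
```

View pics/s16c.png

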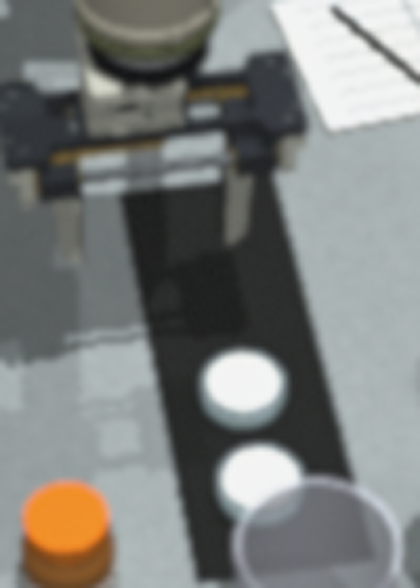

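>>> carry_out([
  {"xyz":[1.5,2.5,0],"rot":[0,0,0]},
  {"xyz":[2.8,4.8,-1],"rot":[0,0,0]},
  {"xyz":[3.4,5.7,-3],"rot":[0,0,0]},
  {"xyz":[3.4,5.7,-6],"rot":[0,0,0]},
  {"xyz":[3.4,5.7,-9],"rot":[0,0,0]},
  {"xyz":[3.4,5.7,-11],"rot":[0,0,0]},
  {"xyz":[3.4,5.7,-12.3],"rot":[0,0,0]},
  {"xyz":[3.4,5.7,-12.8],"rot":[0,0,0]},
  {"xyz":[3.4,5.7,-12.8],"rot":[0,0,0]},
  {"xyz":[3.4,5.7,-12.8],"rot":[0,0,0]},
])

```text
t: 38.0
tool_pos: [0.583, 0.0057, 0.0276]
orientation: [2.222, 2.219, 0.002]
force: [0.1, 0.2, 0.9]
opening: 0.0929
```

>>> carry_out([
  {"xyz":[0,0,0],"rot":[0,0,0]},
  {"xyz":[0,0,0],"rot":[0,0,0]},
  {"xyz":[0,0,0],"rot":[0,0,0]},
])

```text
t: 38.3
tool_pos: [0.5825, 0.0062, 0.027]
orientation: [2.221, 2.221, 0.001]
force: [0.2, 0.1, -0.1]
opening: 0.093
```

```bash
python3 st.py
```

```text
t 38.3 p [0.5825 0.0062 0.027 ] yaw 89.99 tilt [ 0.0011 -0.0001] F [ 0.2  0.1 -0.1] op 0.093 dq 0.004
```

>>> carry_out([
  {"xyz":[0,0,-0.2],"rot":[0,0,0]},
  {"xyz":[0,0,-0.35],"rot":[0,0,0]},
  {"xyz":[0,0,-0.35],"rot":[0,0,0]},
  {"xyz":[0,0,-0.35],"rot":[0,0,0]},
])

```text
t: 38.7
tool_pos: [0.5818, 0.0062, 0.0226]
orientation: [-2.222, -2.221, 0.0]
force: [-0.0, 0.5, -0.3]
opening: 0.0928
```

>>> carry_out([
  {"xyz":[0,0,0],"rot":[0,0,0]},
  {"xyz":[0,0,0],"rot":[0,0,0]},
  {"xyz":[0,0,0],"rot":[0,0,0]},
  {"xyz":[0,0,0],"rot":[0,0,0]},
  {"xyz":[0,0,0],"rot":[0,0,0]},
  {"xyz":[0,0,0],"rot":[0,0,0]},
], grip=0.5, force=20)

```text
t: 39.3
tool_pos: [0.582, 0.0062, 0.0228]
orientation: [-2.222, -2.221, -0.0]
force: [0.6, 0.4, 0.1]
opening: 0.0596
```

```bash
python3 st.py
```

```text
t 39.3 p [0.582  0.0062 0.0228] yaw 89.97 tilt [0.0001 0.0001] F [0.6 0.4 0.1] op 0.0596 dq 0.001
```

>>> carry_out([
  {"xyz":[0,0,1],"rot":[0,0,0]},
  {"xyz":[0,0,3],"rot":[0,0,0]},
  {"xyz":[0,0,6],"rot":[0,0,0]},
  {"xyz":[0,0,9.5],"rot":[0,0,0]},
  {"xyz":[0,0,13],"rot":[0,0,0]},
  {"xyz":[0,0,16.5],"rot":[0,0,0]},
  {"xyz":[0,0,20],"rot":[0,0,-4]},
  {"xyz":[0,0.8,22.5],"rot":[0,0,-11]},
  {"xyz":[-0.1,2.6,24],"rot":[0,0,-18]},
  {"xyz":[-0.3,5.5,24.5],"rot":[0,0,-26]},
])

```text
t: 40.3
tool_pos: [0.58, 0.0605, 0.2715]
orientation: [2.668, 1.653, 0.006]
force: [0.9, 0.5, -1.0]
opening: 0.0592
```

>>> carry_out([
  {"xyz":[-0.2,3.5,0],"rot":[0,0,-8]},
  {"xyz":[-0.4,7,0],"rot":[0,0,-16]},
  {"xyz":[-0.6,10.5,0],"rot":[0,0,-24]},
  {"xyz":[-0.8,14,0],"rot":[0,0,-32]},
  {"xyz":[-1,17.5,0],"rot":[0,0,-40]},
  {"xyz":[-1.2,20.8,0],"rot":[0,0,-47]},
  {"xyz":[-1.3,23.2,0],"rot":[0,0,-53]},
  {"xyz":[-1.3,24.6,0],"rot":[0,0,-57.3]},
  {"xyz":[-1.3,25,0],"rot":[0,0,-57.3]},
  {"xyz":[-1.3,25,0],"rot":[0,0,-57.3]},
])

```text
t: 41.3
tool_pos: [0.5658, 0.3114, 0.268]
orientation: [3.136, 0.188, 0.0]
force: [0.2, 0.1, -0.4]
opening: 0.0591
```

```bash
python3 st.py; python3 -c "
from h import *
im=snap('s17','scene');show(im,'s17c',(220,60,460,260),3)"
```

```text
t 41.3 p [0.5658 0.3114 0.268 ] yaw 6.86 tilt [ 0.     -0.0002] F [ 0.2  0.1 -0.4] op 0.0591 dq 0.023
```

View pics/s17c.png

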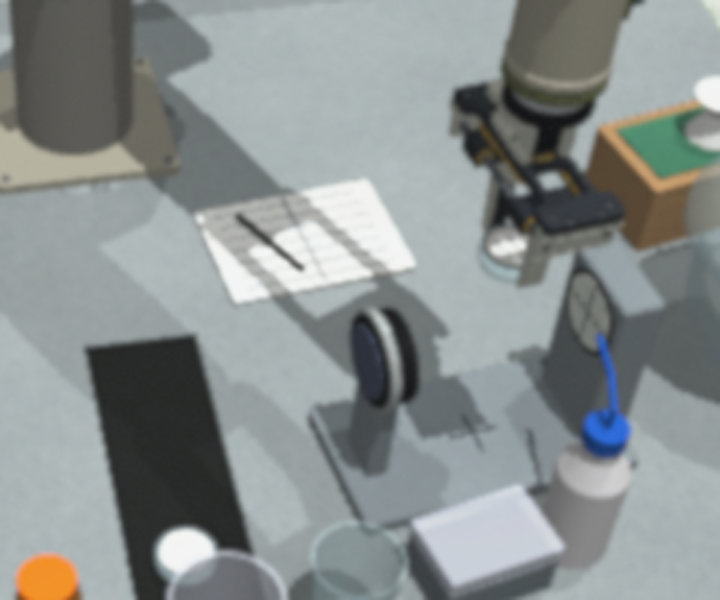

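>>> carry_out([
  {"xyz":[0,0,-0.7],"rot":[0,0,0]},
  {"xyz":[0,0,-2],"rot":[0,0,0]},
  {"xyz":[0,0,-4],"rot":[0,0,0]},
  {"xyz":[0,0,-6],"rot":[0,0,0]},
  {"xyz":[0,0,-8],"rot":[0,0,0]},
  {"xyz":[0,0,-9.3],"rot":[0,0,0]},
  {"xyz":[0,0,-9.7],"rot":[0,0,0]},
  {"xyz":[0,0,-9.7],"rot":[0,0,0]},
  {"xyz":[0,0,-9.7],"rot":[0,0,0]},
  {"xyz":[0,0,-9.7],"rot":[0,0,0]},
])

```text
t: 42.35
tool_pos: [0.5668, 0.3115, 0.1723]
orientation: [-3.135, -0.183, -0.003]
force: [0.1, 0.0, -0.5]
opening: 0.0596
```

>>> carry_out([
  {"xyz":[0,0,0],"rot":[0,0,0]},
  {"xyz":[0,0,0],"rot":[0,0,0]},
  {"xyz":[0,0,0],"rot":[0,0,0]},
  {"xyz":[0,0,0],"rot":[0,0,0]},
])

```text
t: 42.75
tool_pos: [0.566, 0.3112, 0.1709]
orientation: [-3.136, -0.183, -0.0]
force: [1.1, 0.4, -0.5]
opening: 0.0595
```

```bash
python3 st.py
```

```text
t 42.75 p [0.566  0.3112 0.1709] yaw 6.68 tilt [0.0001 0.    ] F [ 1.1  0.4 -0.5] op 0.0595 dq 0.003
```

>>> carry_out([
  {"xyz":[0,0,0],"rot":[0,0,0]},
  {"xyz":[0,0,0],"rot":[0,0,0]},
  {"xyz":[0,0,0],"rot":[0,0,0]},
  {"xyz":[0,0,0],"rot":[0,0,0]},
  {"xyz":[0,0,0],"rot":[0,0,0]},
  {"xyz":[0,0,0],"rot":[0,0,0]},
  {"xyz":[0,0,0],"rot":[0,0,0]},
  {"xyz":[0,0,0],"rot":[0,0,0]},
  {"xyz":[0,0,0],"rot":[0,0,0]},
  {"xyz":[0,0,0],"rot":[0,0,0]},
])

```text
t: 43.75
tool_pos: [0.566, 0.3112, 0.1708]
orientation: [-3.136, -0.183, 0.0]
force: [0.5, -1.0, -1.6]
opening: 0.0596
```

>>> carry_out([
  {"xyz":[0,0,0],"rot":[0,0,0]},
  {"xyz":[0,0,0],"rot":[0,0,0]},
  {"xyz":[0,0,0],"rot":[0,0,0]},
  {"xyz":[0,0,0],"rot":[0,0,0]},
  {"xyz":[0,0,0],"rot":[0,0,0]},
  {"xyz":[0,0,0],"rot":[0,0,0]},
  {"xyz":[0,0,0],"rot":[0,0,0]},
  {"xyz":[0,0,0],"rot":[0,0,0]},
  {"xyz":[0,0,0],"rot":[0,0,0]},
  {"xyz":[0,0,0],"rot":[0,0,0]},
])

```text
t: 44.75
tool_pos: [0.566, 0.3112, 0.1707]
orientation: [3.136, 0.183, -0.0]
force: [0.3, 0.1, 0.1]
opening: 0.0593
```

>>> carry_out([
  {"xyz":[0,0,0],"rot":[0,0,0]},
  {"xyz":[0,0,0],"rot":[0,0,0]},
  {"xyz":[0,0,0],"rot":[0,0,0]},
  {"xyz":[0,0,0],"rot":[0,0,0]},
  {"xyz":[0,0,0],"rot":[0,0,0]},
  {"xyz":[0,0,0],"rot":[0,0,0]},
  {"xyz":[0,0,0],"rot":[0,0,0]},
  {"xyz":[0,0,0],"rot":[0,0,0]},
  {"xyz":[0,0,0],"rot":[0,0,0]},
  {"xyz":[0,0,0],"rot":[0,0,0]},
])

```text
t: 45.75
tool_pos: [0.566, 0.3112, 0.1708]
orientation: [-3.136, -0.183, 0.0]
force: [0.3, -0.7, -0.9]
opening: 0.0596
```

>>> carry_out([
  {"xyz":[0,0,0],"rot":[0,0,0]},
  {"xyz":[0,0,0],"rot":[0,0,0]},
  {"xyz":[0,0,0],"rot":[0,0,0]},
  {"xyz":[0,0,0],"rot":[0,0,0]},
])

```text
t: 46.15
tool_pos: [0.566, 0.3112, 0.1708]
orientation: [3.136, 0.183, -0.0]
force: [-0.4, 0.1, -0.6]
opening: 0.0594
```

```bash
python3 st.py;python3 - <<'E'
from h import *
import tr
tp=snap("t18"); show(tp,"t18c",(220,130,500,330),2.8)
print(dishes(tp)); tr.tray(tp)
E
```

```text
t 46.15 p [0.566  0.3112 0.1708] yaw 6.68 tilt [-0. -0.] F [-0.4  0.1 -0.6] op 0.0594 dq 0.002
[((np.float64(279.6), np.float64(189.9)), np.int32(248), array([0.6658, 0.0021, 0.021 ]))]
[389. 244.] 244 [ 0.5243 -0.2934] x' 0.0305 y' 0.0477
[426.4 254.5] 232 [ 0.4988 -0.3925] x' 0.0427 y' -0.0538
```

View pics/t18c.png

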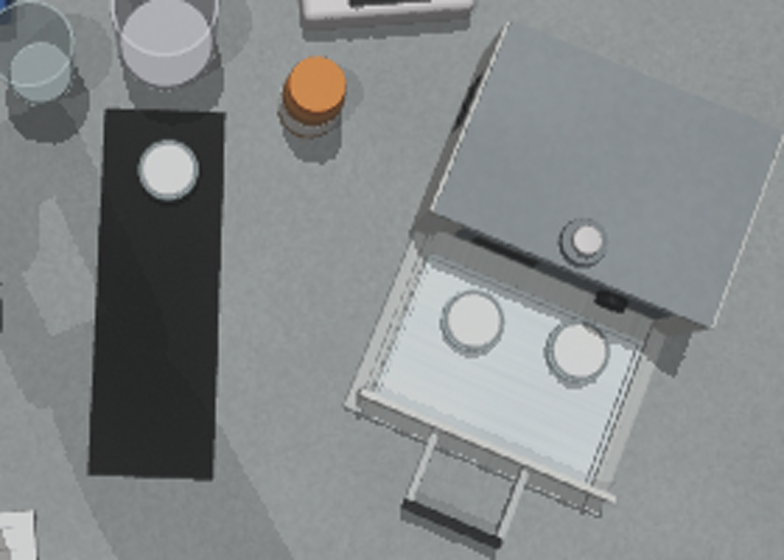

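>>> carry_out([
  {"xyz":[0,0,0.7],"rot":[0,0,0]},
  {"xyz":[0,0,2],"rot":[0,0,0]},
  {"xyz":[0,0,4.2],"rot":[0,0,0]},
  {"xyz":[0,0,6.5],"rot":[0,0,0]},
  {"xyz":[0,0,8.5],"rot":[0,0,0]},
  {"xyz":[-0.1,-0.7,9.7],"rot":[0,0,0]},
  {"xyz":[-0.3,-2,10],"rot":[0,0,2]},
  {"xyz":[-0.7,-4.5,10],"rot":[0,0,5]},
  {"xyz":[-1.3,-8,10],"rot":[0,0,9]},
  {"xyz":[-2,-12,10],"rot":[0,0,14]},
])

```text
t: 47.2
tool_pos: [0.5455, 0.1903, 0.2711]
orientation: [3.089, 0.57, 0.0]
force: [-0.6, -1.1, -0.1]
opening: 0.0595
```

>>> carry_out([
  {"xyz":[-0.7,-4.2,0],"rot":[0,0,5]},
  {"xyz":[-1.5,-8.7,0],"rot":[0,0,10]},
  {"xyz":[-2.3,-13.2,0],"rot":[0,0,15]},
  {"xyz":[-3.1,-17.7,0],"rot":[0,0,20]},
  {"xyz":[-3.9,-22.2,0],"rot":[0,0,26]},
  {"xyz":[-4.7,-26.7,0],"rot":[0,0,32]},
  {"xyz":[-5.5,-31.2,0],"rot":[0,0,38]},
  {"xyz":[-6.3,-35.5,0],"rot":[0,0,43]},
  {"xyz":[-7,-39.2,0],"rot":[0,0,46]},
  {"xyz":[-7.5,-42,0],"rot":[0,0,48]},
])

```text
t: 48.2
tool_pos: [0.4698, -0.2314, 0.2713]
orientation: [2.593, 1.772, -0.0]
force: [0.2, 1.3, -0.2]
opening: 0.0597
```

>>> carry_out([
  {"xyz":[-0.4,-2,0],"rot":[0,0,0]},
  {"xyz":[-0.7,-3.3,-1],"rot":[0,0,0]},
  {"xyz":[-0.8,-3.8,-3],"rot":[0,0,0]},
  {"xyz":[-0.8,-3.8,-6],"rot":[0,0,0]},
  {"xyz":[-0.8,-3.8,-9.5],"rot":[0,0,0]},
  {"xyz":[-0.8,-3.8,-13],"rot":[0,0,0]},
  {"xyz":[-0.8,-3.8,-16],"rot":[0,0,0]},
  {"xyz":[-0.8,-3.8,-18],"rot":[0,0,0]},
  {"xyz":[-0.8,-3.8,-19],"rot":[0,0,0]},
  {"xyz":[-0.8,-3.8,-19],"rot":[0,0,0]},
])

```text
t: 49.2
tool_pos: [0.4619, -0.2658, 0.0791]
orientation: [-2.591, -1.771, 0.002]
force: [-0.5, 1.0, 0.1]
opening: 0.0595
```

>>> carry_out([
  {"xyz":[0,0,0],"rot":[0,0,0]},
  {"xyz":[0,0,0],"rot":[0,0,0]},
  {"xyz":[0,0,0],"rot":[0,0,0]},
])

```text
t: 49.5
tool_pos: [0.4639, -0.2674, 0.0823]
orientation: [2.592, 1.771, 0.001]
force: [0.6, -0.8, -1.1]
opening: 0.0594
```

```bash
python3 st.py;python3 - <<'E'
from h import *
sc=snap("s19","scene"); show(sc,"s19c",(60,90,240,240),4)
E
```

```text
t 49.5 p [ 0.4639 -0.2674  0.0823] yaw 68.68 tilt [ 0.0021 -0.0015] F [ 0.6 -0.8 -1.1] op 0.0594 dq 0.006
```

View pics/s19c.png

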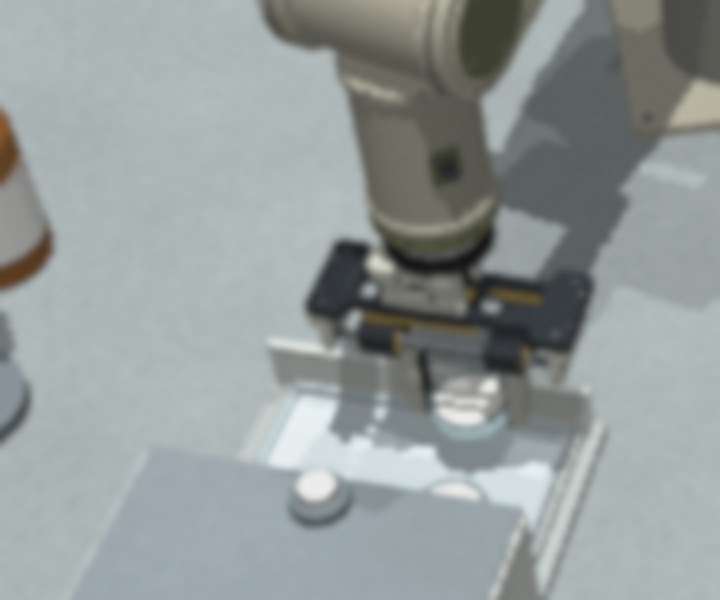

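>>> carry_out([
  {"xyz":[0,0,-1.5],"rot":[0,0,0]},
  {"xyz":[0,0,-3],"rot":[0,0,0]},
  {"xyz":[0,0,-3.8],"rot":[0,0,0]},
  {"xyz":[0,0,-4.2],"rot":[0,0,0]},
  {"xyz":[0,0,-4.4],"rot":[0,0,0]},
  {"xyz":[0,0,-4.5],"rot":[0,0,0]},
  {"xyz":[0,0,-4.55],"rot":[0,0,0]},
  {"xyz":[0,0,-4.55],"rot":[0,0,0]},
  {"xyz":[0,0,-4.55],"rot":[0,0,0]},
  {"xyz":[0,0,-4.55],"rot":[0,0,0]},
])

```text
t: 50.55
tool_pos: [0.4632, -0.2669, 0.0356]
orientation: [2.594, 1.772, 0.0]
force: [-0.6, -0.0, -1.3]
opening: 0.0595
```

```bash
python3 st.py
```

```text
t 50.55 p [ 0.4632 -0.2669  0.0356] yaw 68.68 tilt [ 0.0005 -0.0003] F [-0.6 -0.  -1.3] op 0.0595 dq 0.002
```

>>> carry_out([
  {"xyz":[0,0,-0.05],"rot":[0,0,0]},
  {"xyz":[0,0,-0.05],"rot":[0,0,0]},
  {"xyz":[0,0,-0.05],"rot":[0,0,0]},
  {"xyz":[0,0,-0.05],"rot":[0,0,0]},
])

```text
t: 50.95
tool_pos: [0.463, -0.2668, 0.0348]
orientation: [2.594, 1.772, 0.0]
force: [-0.3, 0.3, -0.5]
opening: 0.0595
```

```bash
python3 st.py
```

```text
t 50.95 p [ 0.463  -0.2668  0.0348] yaw 68.68 tilt [ 0. -0.] F [-0.3  0.3 -0.5] op 0.0595 dq 0.001
```

>>> carry_out([
  {"xyz":[0,0,-0.02],"rot":[0,0,0]},
  {"xyz":[0,0,-0.02],"rot":[0,0,0]},
])

```text
t: 51.15
tool_pos: [0.463, -0.2668, 0.0348]
orientation: [2.594, 1.772, -0.0]
force: [-1.0, 0.5, 2.6]
opening: 0.0595
```

>>> carry_out([
  {"xyz":[0,0,0],"rot":[0,0,0]},
  {"xyz":[0,0,0],"rot":[0,0,0]},
  {"xyz":[0,0,0],"rot":[0,0,0]},
  {"xyz":[0,0,0],"rot":[0,0,0]},
  {"xyz":[0,0,1],"rot":[0,0,0]},
  {"xyz":[0,0,3],"rot":[0,0,0]},
  {"xyz":[0,0,6],"rot":[0,0,0]},
  {"xyz":[0.5,2,9],"rot":[0,0,0]},
  {"xyz":[1.5,5,11],"rot":[0,0,3]},
  {"xyz":[3,9,12],"rot":[0,0,7]},
], grip=0.74)

```text
t: 52.15
tool_pos: [0.4942, -0.1776, 0.1583]
orientation: [2.478, 1.924, 0.003]
force: [1.1, -1.0, 0.1]
opening: 0.0686
```

>>> carry_out([
  {"xyz":[2,3,0],"rot":[0,0,4]},
  {"xyz":[4.5,6,0],"rot":[0,0,8]},
  {"xyz":[7.5,9.5,0],"rot":[0,0,12]},
  {"xyz":[10,12.5,0],"rot":[0,0,14.3]},
  {"xyz":[12,14.5,0],"rot":[0,0,14.3]},
  {"xyz":[13,15,0],"rot":[0,0,14.3]},
], grip=1)

```text
t: 52.75
tool_pos: [0.6243, -0.0243, 0.1553]
orientation: [2.219, 2.224, 0.002]
force: [-0.1, -0.6, -1.2]
opening: 0.0934
```

```bash
python3 st.py;python3 - <<'E'
from h import *
import tr
tp=snap("t20"); show(tp,"t20c",(220,130,500,330),2.8); tr.tray(tp)
im=snap("s20","scene");show(im,"s20c",(220,130,320,270),4.2)
g=im.min(2);m=np.zeros_like(g);m[170:260,230:315]=g[170:260,230:315]>190
k,l,st,c=cv2.connectedComponentsWithStats(m)
print([(c[i].round(1),st[i,4],cast("scene",c[i],.021)[0].round(4)) for i in range(1,k) if st[i,4]>40])
E
```

```text
t 52.75 p [ 0.6243 -0.0243  0.1553] yaw 90.13 tilt [0.0009 0.0005] F [-0.1 -0.6 -1.2] op 0.0934 dq 0.272
[389.  243.9] 241 [ 0.5245 -0.2934] x' 0.0308 y' 0.0478
[426.4 255. ] 246 [ 0.4976 -0.3925] x' 0.0416 y' -0.0543
[379.7 266.9] 251 [ 0.4628 -0.2685] x' -0.0358 y' 0.0487
[(array([281.3, 243.1]), np.int32(187), array([0.6634, 0.0039, 0.021 ]))]
```

View pics/t20c.png

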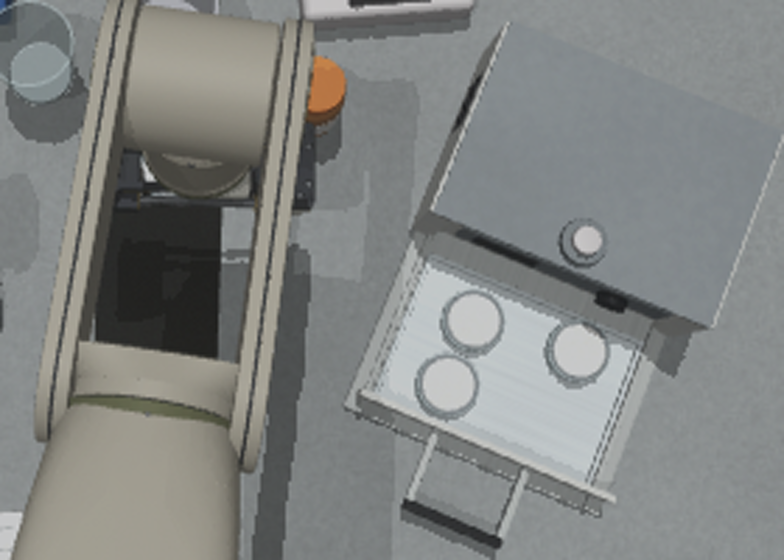

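View pics/s20c.png

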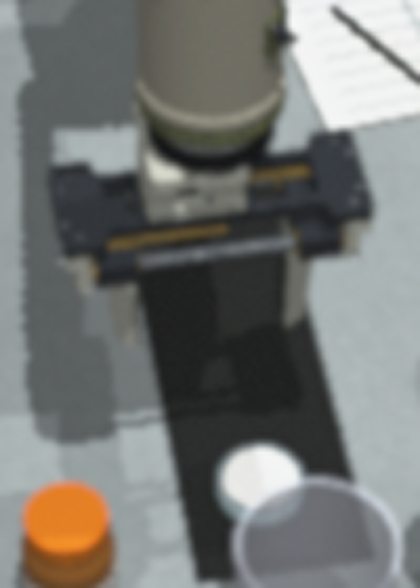

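Run:
```python
from h import *
k=2.8
print("jar cap",cast("top",[(220+315/k,130+85/k)],.105),"scene",cast("scene",[(220+67/4.2,130+515/4.2)],.105))
print("jug rim",cast("top",[(220+165/k,130+12/k)],.13),"base",cast("top",[(220+166/k,130+42/k)],.0))
print("jug scene rim",cast("scene",[(220+316/4.2,130+540/4.2)],.13))
```

```text
jar cap [[ 0.73111804 -0.13429006  0.105     ]] scene [[ 0.73416531 -0.13125141  0.105     ]]
jug rim [[0.79002934 0.00598441 0.13      ]] base [[0.79870762 0.00689225 0.        ]]
jug scene rim [[0.79628357 0.01065203 0.13      ]]
```

>>> carry_out([
  {"xyz":[1.8,1.2,0],"rot":[0,0,0]},
  {"xyz":[3.5,2.4,-1],"rot":[0,0,0]},
  {"xyz":[4.25,2.9,-3],"rot":[0,0,0]},
  {"xyz":[4.25,2.9,-6],"rot":[0,0,0]},
  {"xyz":[4.25,2.9,-9],"rot":[0,0,0]},
  {"xyz":[4.25,2.9,-11],"rot":[0,0,0]},
  {"xyz":[4.25,2.9,-12.3],"rot":[0,0,0]},
  {"xyz":[4.25,2.9,-12.8],"rot":[0,0,0]},
  {"xyz":[4.25,2.9,-12.8],"rot":[0,0,0]},
  {"xyz":[4.25,2.9,-12.8],"rot":[0,0,0]},
])

```text
t: 53.85
tool_pos: [0.6664, 0.0018, 0.0282]
orientation: [2.221, 2.22, 0.002]
force: [-0.8, -0.4, -0.2]
opening: 0.0929
```

>>> carry_out([
  {"xyz":[0,0,0],"rot":[0,0,0]},
  {"xyz":[0,0,0],"rot":[0,0,0]},
  {"xyz":[0,0,0],"rot":[0,0,0]},
])

```text
t: 54.15
tool_pos: [0.666, 0.0023, 0.0273]
orientation: [2.221, 2.221, 0.001]
force: [0.2, 1.0, -0.0]
opening: 0.0929
```

```bash
python3 st.py
python3 - <<'E'
from h import *
im=snap("s21","scene");show(im,"s21c",(220,130,340,290),3.7)
E
```

```text
t 54.15 p [0.666  0.0023 0.0273] yaw 89.99 tilt [ 0.0011 -0.0001] F [ 0.2  1.  -0. ] op 0.0929 dq 0.005
```

View pics/s21c.png

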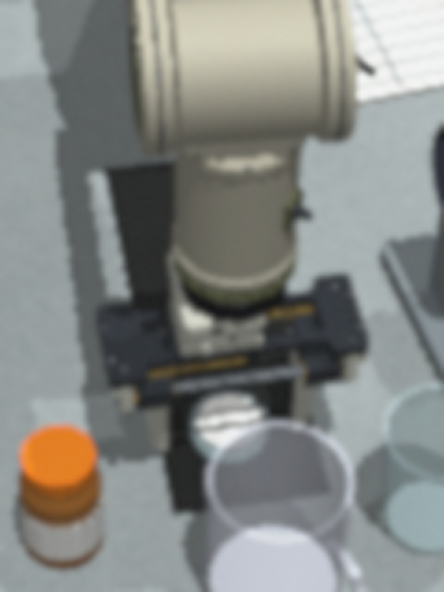

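>>> carry_out([
  {"xyz":[0,0,-0.2],"rot":[0,0,0]},
  {"xyz":[0,0,-0.37],"rot":[0,0,0]},
  {"xyz":[0,0,-0.37],"rot":[0,0,0]},
  {"xyz":[0,0,-0.37],"rot":[0,0,0]},
])

```text
t: 54.6
tool_pos: [0.6653, 0.0022, 0.0226]
orientation: [-2.222, -2.221, 0.0]
force: [-0.2, -0.4, 0.0]
opening: 0.0931
```

>>> carry_out([
  {"xyz":[0,0,0],"rot":[0,0,0]},
  {"xyz":[0,0,0],"rot":[0,0,0]},
  {"xyz":[0,0,0],"rot":[0,0,0]},
  {"xyz":[0,0,0],"rot":[0,0,0]},
  {"xyz":[0,0,0],"rot":[0,0,0]},
  {"xyz":[0,0,0],"rot":[0,0,0]},
], grip=0.5, force=20)

```text
t: 55.2
tool_pos: [0.6655, 0.0022, 0.0229]
orientation: [2.222, 2.221, 0.0]
force: [0.4, -0.2, 1.1]
opening: 0.0596
```

```bash
python3 st.py
```

```text
t 55.2 p [0.6655 0.0022 0.0229] yaw 89.98 tilt [0. 0.] F [ 0.4 -0.2  1.1] op 0.0596 dq 0.002
```

>>> carry_out([
  {"xyz":[0,0,1],"rot":[0,0,0]},
  {"xyz":[0,0,3],"rot":[0,0,0]},
  {"xyz":[0,0,6],"rot":[0,0,0]},
  {"xyz":[0,0,9.5],"rot":[0,0,0]},
  {"xyz":[0,0,13],"rot":[0,0,0]},
  {"xyz":[0,0,16.5],"rot":[0,0,0]},
  {"xyz":[-0.3,0,20],"rot":[0,0,-4]},
  {"xyz":[-1.2,0.8,22.5],"rot":[0,0,-11]},
  {"xyz":[-2.7,2.6,24],"rot":[0,0,-18]},
  {"xyz":[-4.5,5.5,24.5],"rot":[0,0,-26]},
])

```text
t: 56.2
tool_pos: [0.6213, 0.0564, 0.2716]
orientation: [2.668, 1.653, 0.006]
force: [0.2, 0.6, 0.2]
opening: 0.0594
```

>>> carry_out([
  {"xyz":[-1.5,3.5,0],"rot":[0,0,-8]},
  {"xyz":[-2.7,7,0],"rot":[0,0,-16]},
  {"xyz":[-3.7,10.5,0],"rot":[0,0,-24]},
  {"xyz":[-4.5,14,0],"rot":[0,0,-32]},
  {"xyz":[-5,17.5,0],"rot":[0,0,-40]},
  {"xyz":[-5.3,20.8,0],"rot":[0,0,-47]},
  {"xyz":[-5.4,23.4,0],"rot":[0,0,-53]},
  {"xyz":[-5.4,25,0],"rot":[0,0,-57.3]},
  {"xyz":[-5.4,25.4,0],"rot":[0,0,-57.3]},
  {"xyz":[-5.4,25.4,0],"rot":[0,0,-57.3]},
])

```text
t: 57.2
tool_pos: [0.5664, 0.3114, 0.2682]
orientation: [3.136, 0.188, 0.0]
force: [0.3, 0.2, -0.1]
opening: 0.0596
```

```bash
python3 st.py; python3 -c "
from h import *
im=snap('s22','scene');show(im,'s22c',(220,60,460,260),3)"
```

```text
t 57.2 p [0.5664 0.3114 0.2682] yaw 6.86 tilt [ 0.0001 -0.0001] F [ 0.3  0.2 -0.1] op 0.0596 dq 0.024
```

View pics/s22c.png

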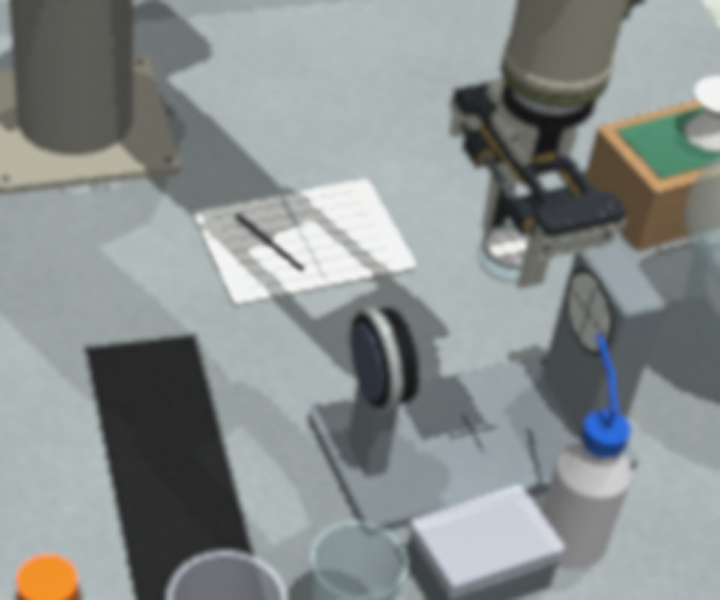

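>>> carry_out([
  {"xyz":[0,0,-0.7],"rot":[0,0,0]},
  {"xyz":[0,0,-2],"rot":[0,0,0]},
  {"xyz":[0,0,-4],"rot":[0,0,0]},
  {"xyz":[0,0,-6],"rot":[0,0,0]},
  {"xyz":[0,0,-8],"rot":[0,0,0]},
  {"xyz":[0,0,-9.3],"rot":[0,0,0]},
  {"xyz":[0,0,-9.7],"rot":[0,0,0]},
  {"xyz":[0,0,-9.7],"rot":[0,0,0]},
  {"xyz":[0,0,-9.7],"rot":[0,0,0]},
  {"xyz":[0,0,-9.7],"rot":[0,0,0]},
])

```text
t: 58.25
tool_pos: [0.5673, 0.3115, 0.1724]
orientation: [-3.135, -0.183, -0.003]
force: [-0.3, -0.7, -0.2]
opening: 0.0597
```

>>> carry_out([
  {"xyz":[0,0,0],"rot":[0,0,0]},
  {"xyz":[0,0,0],"rot":[0,0,0]},
  {"xyz":[0,0,0],"rot":[0,0,0]},
  {"xyz":[0,0,0],"rot":[0,0,0]},
])

```text
t: 58.65
tool_pos: [0.5665, 0.3112, 0.171]
orientation: [-3.136, -0.183, -0.0]
force: [-0.2, 0.9, -0.8]
opening: 0.0599
```

```bash
python3 st.py
```

```text
t 58.65 p [0.5665 0.3112 0.171 ] yaw 6.68 tilt [0.0001 0.    ] F [-0.2  0.9 -0.8] op 0.0599 dq 0.002
```

>>> carry_out([
  {"xyz":[0,0,0],"rot":[0,0,0]},
  {"xyz":[0,0,0],"rot":[0,0,0]},
  {"xyz":[0,0,0],"rot":[0,0,0]},
  {"xyz":[0,0,0],"rot":[0,0,0]},
  {"xyz":[0,0,0],"rot":[0,0,0]},
  {"xyz":[0,0,0],"rot":[0,0,0]},
  {"xyz":[0,0,0],"rot":[0,0,0]},
  {"xyz":[0,0,0],"rot":[0,0,0]},
  {"xyz":[0,0,0],"rot":[0,0,0]},
  {"xyz":[0,0,0],"rot":[0,0,0]},
])

```text
t: 59.65
tool_pos: [0.5665, 0.3112, 0.1709]
orientation: [3.136, 0.183, -0.0]
force: [0.2, -0.1, -0.1]
opening: 0.0592
```

>>> carry_out([
  {"xyz":[0,0,0],"rot":[0,0,0]},
  {"xyz":[0,0,0],"rot":[0,0,0]},
  {"xyz":[0,0,0],"rot":[0,0,0]},
  {"xyz":[0,0,0],"rot":[0,0,0]},
  {"xyz":[0,0,0],"rot":[0,0,0]},
  {"xyz":[0,0,0],"rot":[0,0,0]},
  {"xyz":[0,0,0],"rot":[0,0,0]},
  {"xyz":[0,0,0],"rot":[0,0,0]},
  {"xyz":[0,0,0],"rot":[0,0,0]},
  {"xyz":[0,0,0],"rot":[0,0,0]},
])

```text
t: 60.65
tool_pos: [0.5665, 0.3112, 0.1709]
orientation: [-3.136, -0.183, 0.0]
force: [1.0, -0.6, -0.5]
opening: 0.0594
```

>>> carry_out([
  {"xyz":[0,0,0],"rot":[0,0,0]},
  {"xyz":[0,0,0],"rot":[0,0,0]},
  {"xyz":[0,0,0],"rot":[0,0,0]},
  {"xyz":[0,0,0],"rot":[0,0,0]},
  {"xyz":[0,0,0],"rot":[0,0,0]},
  {"xyz":[0,0,0],"rot":[0,0,0]},
  {"xyz":[0,0,0],"rot":[0,0,0]},
  {"xyz":[0,0,0],"rot":[0,0,0]},
  {"xyz":[0,0,0],"rot":[0,0,0]},
  {"xyz":[0,0,0],"rot":[0,0,0]},
])

```text
t: 61.65
tool_pos: [0.5665, 0.3112, 0.1709]
orientation: [-3.136, -0.183, 0.0]
force: [-0.7, 0.1, 0.0]
opening: 0.0593
```

>>> carry_out([
  {"xyz":[0,0,0],"rot":[0,0,0]},
  {"xyz":[0,0,0],"rot":[0,0,0]},
  {"xyz":[0,0,0],"rot":[0,0,0]},
  {"xyz":[0,0,0],"rot":[0,0,0]},
])

```text
t: 62.05
tool_pos: [0.5665, 0.3112, 0.1709]
orientation: [-3.136, -0.183, -0.0]
force: [-0.3, 0.1, -1.1]
opening: 0.0593
```

```bash
python3 st.py;python3 - <<'E'
from h import *
import tr
tp=snap("t23"); show(tp,"t23c",(220,130,500,330),2.8); tr.tray(tp)
E
```

```text
t 62.05 p [0.5665 0.3112 0.1709] yaw 6.68 tilt [0. 0.] F [-0.3  0.1 -1.1] op 0.0593 dq 0.001
[389. 244.] 244 [ 0.5243 -0.2934] x' 0.0305 y' 0.0477
[426.5 254.8] 241 [ 0.4979 -0.3927] x' 0.0421 y' -0.0543
[379.7 267. ] 252 [ 0.4628 -0.2684] x' -0.0359 y' 0.0487
```

>>> carry_out([
  {"xyz":[0,0,0.7],"rot":[0,0,0]},
  {"xyz":[0,0,2],"rot":[0,0,0]},
  {"xyz":[0,0,4.2],"rot":[0,0,0]},
  {"xyz":[0,0,6.5],"rot":[0,0,0]},
  {"xyz":[0,0,8.5],"rot":[0,0,0]},
  {"xyz":[-0.1,-0.7,9.7],"rot":[0,0,0]},
  {"xyz":[-0.3,-2,10],"rot":[0,0,2]},
  {"xyz":[-0.8,-4.5,10],"rot":[0,0,5]},
  {"xyz":[-1.5,-8,10],"rot":[0,0,9]},
  {"xyz":[-2.3,-12,10],"rot":[0,0,14]},
])

```text
t: 63.1
tool_pos: [0.543, 0.1903, 0.2712]
orientation: [3.089, 0.57, 0.0]
force: [0.5, -0.0, -0.9]
opening: 0.0592
```

>>> carry_out([
  {"xyz":[-0.9,-4.2,0],"rot":[0,0,5]},
  {"xyz":[-1.8,-8.7,0],"rot":[0,0,10]},
  {"xyz":[-2.7,-13.2,0],"rot":[0,0,15]},
  {"xyz":[-3.6,-17.7,0],"rot":[0,0,20]},
  {"xyz":[-4.5,-22.2,0],"rot":[0,0,26]},
  {"xyz":[-5.4,-26.7,0],"rot":[0,0,32]},
  {"xyz":[-6.3,-31.2,0],"rot":[0,0,38]},
  {"xyz":[-7.2,-35.7,0],"rot":[0,0,43]},
  {"xyz":[-8.1,-40.2,0],"rot":[0,0,46]},
  {"xyz":[-9,-44.5,0],"rot":[0,0,48]},
])

```text
t: 64.1
tool_pos: [0.4524, -0.2559, 0.2715]
orientation: [2.592, 1.774, 0.0]
force: [0.4, 0.3, -1.0]
opening: 0.0596
```

>>> carry_out([
  {"xyz":[-0.9,-4,0],"rot":[0,0,0]},
  {"xyz":[-1.7,-7.2,0],"rot":[0,0,0]},
  {"xyz":[-2.2,-9.5,-1],"rot":[0,0,0]},
  {"xyz":[-2.5,-10.7,-3],"rot":[0,0,0]},
  {"xyz":[-2.5,-10.7,-6],"rot":[0,0,0]},
  {"xyz":[-2.5,-10.7,-9.5],"rot":[0,0,0]},
  {"xyz":[-2.5,-10.7,-13],"rot":[0,0,0]},
  {"xyz":[-2.5,-10.7,-16],"rot":[0,0,0]},
  {"xyz":[-2.5,-10.7,-18],"rot":[0,0,0]},
  {"xyz":[-2.5,-10.7,-19],"rot":[0,0,0]},
])

```text
t: 65.1
tool_pos: [0.4271, -0.3599, 0.0788]
orientation: [-2.592, -1.77, 0.001]
force: [-0.5, 0.8, -0.6]
opening: 0.0597
```

>>> carry_out([
  {"xyz":[0,0,0],"rot":[0,0,0]},
  {"xyz":[0,0,0],"rot":[0,0,0]},
  {"xyz":[0,0,0],"rot":[0,0,0]},
  {"xyz":[0,0,0],"rot":[0,0,0]},
])

```text
t: 65.5
tool_pos: [0.4293, -0.3616, 0.0825]
orientation: [2.592, 1.771, 0.001]
force: [-0.4, -0.4, -1.2]
opening: 0.0595
```

```bash
python3 st.py;python3 - <<'E'
from h import *
sc=snap("s24","scene"); show(sc,"s24c",(60,90,240,240),4)
E
```

```text
t 65.5 p [ 0.4293 -0.3616  0.0825] yaw 68.68 tilt [ 0.0018 -0.0019] F [-0.4 -0.4 -1.2] op 0.0595 dq 0.007
```

View pics/s24c.png

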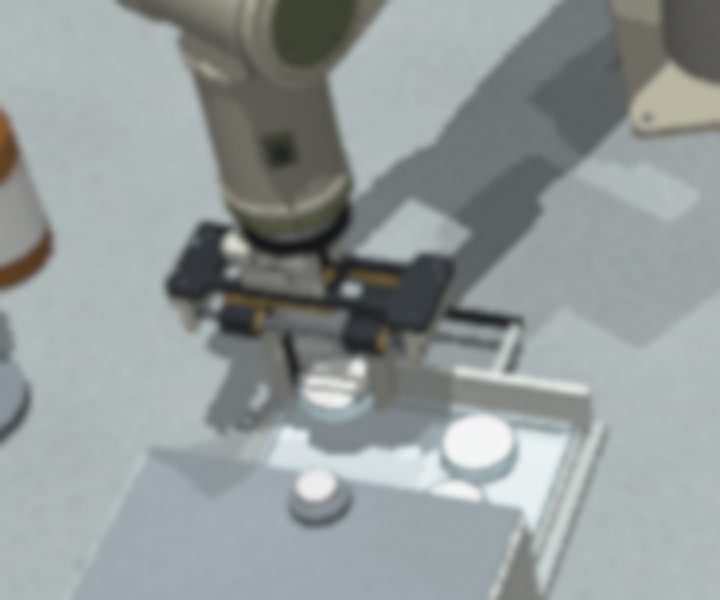

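>>> carry_out([
  {"xyz":[0,0,-1.5],"rot":[0,0,0]},
  {"xyz":[0,0,-3],"rot":[0,0,0]},
  {"xyz":[0,0,-3.8],"rot":[0,0,0]},
  {"xyz":[0,0,-4.2],"rot":[0,0,0]},
  {"xyz":[0,0,-4.4],"rot":[0,0,0]},
  {"xyz":[0,0,-4.5],"rot":[0,0,0]},
  {"xyz":[0,0,-4.55],"rot":[0,0,0]},
  {"xyz":[0,0,-4.6],"rot":[0,0,0]},
  {"xyz":[0,0,-4.6],"rot":[0,0,0]},
  {"xyz":[0,0,-4.6],"rot":[0,0,0]},
])

```text
t: 66.55
tool_pos: [0.4286, -0.361, 0.0352]
orientation: [2.594, 1.772, 0.0]
force: [-0.1, -0.4, -0.6]
opening: 0.0595
```

```bash
python3 st.py
```

```text
t 66.55 p [ 0.4286 -0.361   0.0352] yaw 68.68 tilt [ 0.0003 -0.0004] F [-0.1 -0.4 -0.6] op 0.0595 dq 0.001
```

>>> carry_out([
  {"xyz":[0,0,0],"rot":[0,0,0]},
  {"xyz":[0,0,0],"rot":[0,0,0]},
  {"xyz":[0,0,0],"rot":[0,0,0]},
])

```text
t: 66.85
tool_pos: [0.4285, -0.3608, 0.0349]
orientation: [2.594, 1.772, -0.0]
force: [0.2, -0.4, -0.1]
opening: 0.0594
```

```bash
python3 st.py
```

```text
t 66.85 p [ 0.4285 -0.3608  0.0349] yaw 68.68 tilt [-0.     -0.0001] F [ 0.2 -0.4 -0.1] op 0.0594 dq 0.003
```

>>> carry_out([
  {"xyz":[0,0,-0.02],"rot":[0,0,0]},
  {"xyz":[0,0,-0.02],"rot":[0,0,0]},
])

```text
t: 67.05
tool_pos: [0.4285, -0.3608, 0.0349]
orientation: [2.594, 1.772, 0.0]
force: [-0.9, 0.5, 1.6]
opening: 0.0596
```

>>> carry_out([
  {"xyz":[0,0,0],"rot":[0,0,0]},
  {"xyz":[0,0,0],"rot":[0,0,0]},
  {"xyz":[0,0,0],"rot":[0,0,0]},
  {"xyz":[0,0,0],"rot":[0,0,0]},
  {"xyz":[0,0,1],"rot":[0,0,0]},
  {"xyz":[0,0,3],"rot":[0,0,0]},
  {"xyz":[0,0,6],"rot":[0,0,0]},
  {"xyz":[-1,0.8,9],"rot":[0,0,0]},
  {"xyz":[-3,2.5,10],"rot":[0,0,0]},
  {"xyz":[-6,5,10],"rot":[0,0,0]},
], grip=0.74)

```text
t: 68.05
tool_pos: [0.3699, -0.3124, 0.1385]
orientation: [2.589, 1.769, 0.002]
force: [-0.7, -0.2, 1.2]
opening: 0.0689
```

>>> carry_out([
  {"xyz":[-2.5,2.2,0],"rot":[0,0,0]},
  {"xyz":[-4.6,4,0],"rot":[0,0,0]},
  {"xyz":[-5.6,4.9,0],"rot":[0,0,0]},
  {"xyz":[-5.6,4.9,0],"rot":[0,0,0]},
  {"xyz":[-5.6,4.9,0],"rot":[0,0,0]},
  {"xyz":[-5.6,4.9,0],"rot":[0,0,0]},
], grip=0)

```text
t: 68.65
tool_pos: [0.3132, -0.2625, 0.1353]
orientation: [2.593, 1.771, 0.0]
force: [-0.1, -2.1, 0.0]
opening: 0.0253
```

```bash
python3 st.py;python3 - <<'E'
from h import *
import tr
tp=snap("t25"); show(tp,"t25c",(220,130,500,330),2.8); tr.tray(tp)
sc=snap("s25","scene"); show(sc,"s25c",(60,90,240,240),4)
E
```

```text
t 68.65 p [ 0.3132 -0.2625  0.1353] yaw 68.67 tilt [ 0.0008 -0.0008] F [-0.1 -2.1  0. ] op 0.0253 dq 0.013
[389. 244.] 244 [ 0.5243 -0.2934] x' 0.0305 y' 0.0477
[426.4 255. ] 246 [ 0.4975 -0.3926] x' 0.0416 y' -0.0544
[379.7 267. ] 251 [ 0.4627 -0.2685] x' -0.0359 y' 0.0486
[415.6 280.9] 265 [ 0.4286 -0.3628] x' -0.0334 y' -0.0517
```

View pics/t25c.png

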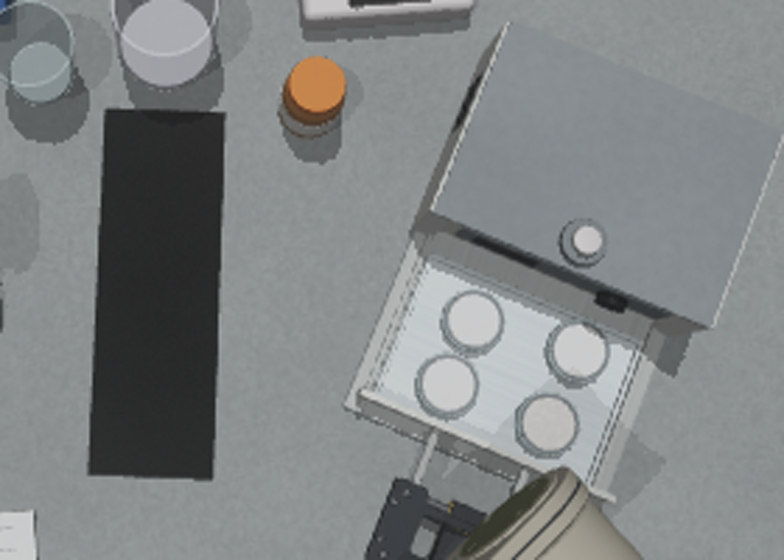

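View pics/s25c.png

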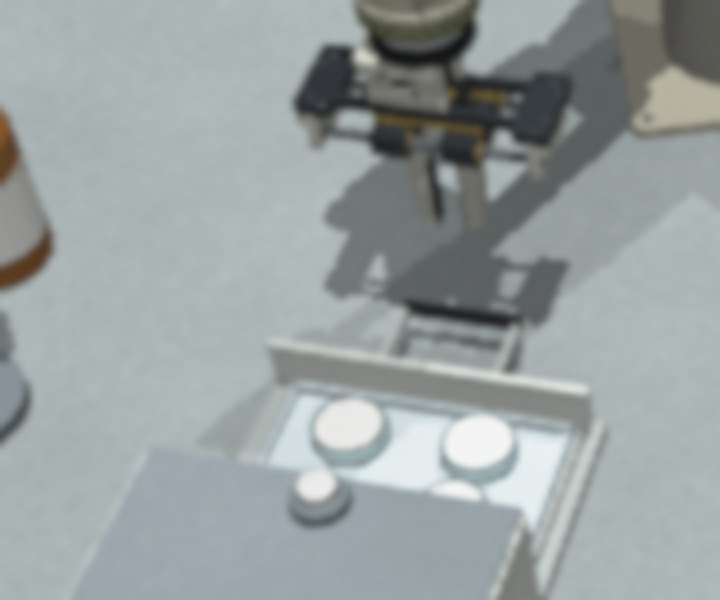

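Run:
```python
from h import *
t=cv2.imread("pics/t23.png"); show(t,"t25z",(365,225,455,300),8)
for nm in("t25","t18"):
  t=cv2.imread(f"pics/{nm}.png").astype(int)
  for u0,v0 in((389,244),(426.4,255),(379.7,267),(415.6,281)):
    b=t; m=((b[:,:,2]-b[:,:,0]>-3)&(b.min(2)>165)).astype(np.uint8)
    z=np.zeros_like(m);cv2.circle(z,(round(u0),round(v0)),12,1,-1);m&=z
    cs,_=cv2.findContours(m,cv2.RETR_EXTERNAL,cv2.CHAIN_APPROX_NONE);c=max(cs,key=cv2.contourArea)
    print(nm,(u0,v0),cv2.fitEllipse(c))
```

```text
t25 (389, 244) ((388.98162841796875, 243.96591186523438), (16.539289474487305, 16.94325828552246), 128.63265991210938)
t25 (426.4, 255) ((426.4324951171875, 254.96279907226562), (16.168060302734375, 17.647371292114258), 133.63226318359375)
t25 (379.7, 267) ((379.7121276855469, 266.8960876464844), (16.978410720825195, 17.161787033081055), 113.0489730834961)
t25 (415.6, 281) ((415.61566162109375, 280.9424133300781), (17.0742244720459, 18.007299423217773), 150.5518341064453)
t18 (389, 244) ((388.9375915527344, 243.95530700683594), (16.52022361755371, 17.059165954589844), 120.78347778320312)
t18 (426.4, 255) ((426.40435791015625, 254.90426635742188), (16.092378616333008, 17.66988754272461), 127.80069732666016)Traceback (most recent call last):
  File "<stdin>", line 8, in <module>
ValueError: max() iterable argument is empty
```

View pics/t25z.png

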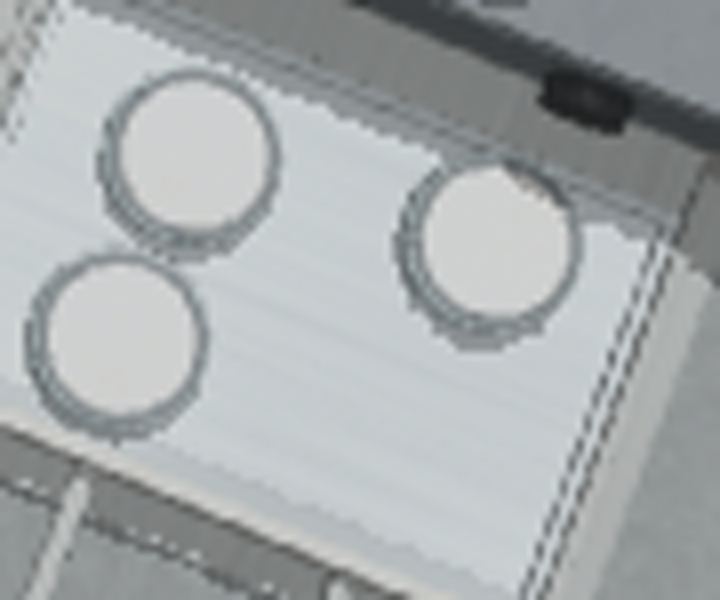

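>>> carry_out([
  {"xyz":[2,-1.4,0],"rot":[0,0,0]},
  {"xyz":[5.5,-3.9,0],"rot":[0,0,0]},
  {"xyz":[9,-6.4,0],"rot":[0,0,0]},
  {"xyz":[12.5,-8.9,0],"rot":[0,0,0]},
  {"xyz":[15.5,-11,0],"rot":[0,0,0]},
  {"xyz":[17.5,-12.4,0],"rot":[0,0,0]},
  {"xyz":[18.2,-12.9,-1.5],"rot":[0,0,0]},
  {"xyz":[18.2,-12.9,-4],"rot":[0,0,0]},
  {"xyz":[18.2,-12.9,-6],"rot":[0,0,0]},
  {"xyz":[18.2,-12.9,-6],"rot":[0,0,0]},
], grip=0.85)

```text
t: 69.75
tool_pos: [0.4927, -0.389, 0.07]
orientation: [-2.588, -1.768, 0.003]
force: [-0.4, 1.6, 0.6]
opening: 0.0789
```

>>> carry_out([
  {"xyz":[0,0,0],"rot":[0,0,0]},
  {"xyz":[0,0,0],"rot":[0,0,0]},
  {"xyz":[0,0,0],"rot":[0,0,0]},
])

```text
t: 70.05
tool_pos: [0.4954, -0.3916, 0.0764]
orientation: [2.592, 1.771, 0.001]
force: [-0.0, -1.1, -0.0]
opening: 0.079
```

```bash
python3 st.py;python3 - <<'E'
from h import *
sc=snap("s26","scene"); show(sc,"s26c",(60,90,240,240),4)
E
```

```text
t 70.05 p [ 0.4954 -0.3916  0.0764] yaw 68.68 tilt [ 0.0019 -0.0018] F [-0.  -1.1 -0. ] op 0.079 dq 0.006
```

View pics/s26c.png

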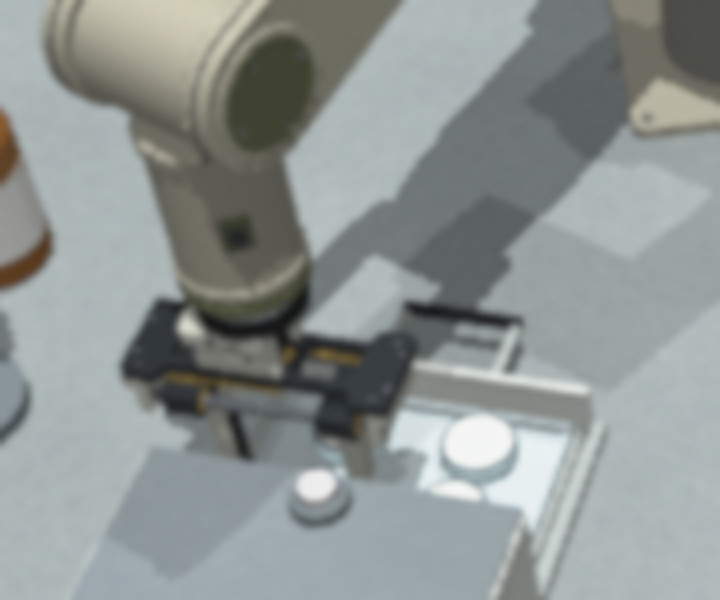

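>>> carry_out([
  {"xyz":[0,0,-1],"rot":[0,0,0]},
  {"xyz":[0,0,-2],"rot":[0,0,0]},
  {"xyz":[0,0,-2.8],"rot":[0,0,0]},
  {"xyz":[0,0,-3.2],"rot":[0,0,0]},
  {"xyz":[0,0,-3.3],"rot":[0,0,0]},
  {"xyz":[0,0,-3.3],"rot":[0,0,0]},
  {"xyz":[0,0,-3.3],"rot":[0,0,0]},
])

```text
t: 70.8
tool_pos: [0.4947, -0.391, 0.042]
orientation: [2.594, 1.772, 0.0]
force: [-0.3, -0.5, 1.1]
opening: 0.0789
```

>>> carry_out([
  {"xyz":[0,0,0],"rot":[0,0,0]},
  {"xyz":[0,0,0],"rot":[0,0,0]},
  {"xyz":[0,0,0],"rot":[0,0,0]},
  {"xyz":[0,0,0],"rot":[0,0,0]},
  {"xyz":[0,0,0],"rot":[0,0,0]},
], grip=0.5, force=20)

```text
t: 71.3
tool_pos: [0.4947, -0.3909, 0.042]
orientation: [2.594, 1.772, 0.0]
force: [1.0, 0.0, 2.4]
opening: 0.0594
```

```bash
python3 st.py
```

```text
t 71.3 p [ 0.4947 -0.3909  0.042 ] yaw 68.68 tilt [ 0.0003 -0.0002] F [1.  0.  2.4] op 0.0594 dq 0.002
```

>>> carry_out([
  {"xyz":[0,0,0.3],"rot":[0,0,0]},
  {"xyz":[0,0,0.5],"rot":[0,0,0]},
  {"xyz":[0,0,0.5],"rot":[0,0,0]},
  {"xyz":[-0.25,0.2,0.5],"rot":[0,0,0]},
  {"xyz":[-0.5,0.4,0.5],"rot":[0,0,0]},
  {"xyz":[-0.5,0.4,0.5],"rot":[0,0,0]},
  {"xyz":[-0.5,0.4,0.25],"rot":[0,0,0]},
  {"xyz":[-0.5,0.4,0.08],"rot":[0,0,0]},
  {"xyz":[-0.5,0.4,0.03],"rot":[0,0,0]},
  {"xyz":[-0.5,0.4,0.03],"rot":[0,0,0]},
])

```text
t: 72.3
tool_pos: [0.4894, -0.3868, 0.042]
orientation: [-2.594, -1.772, 0.0]
force: [-0.8, 0.6, 1.1]
opening: 0.0591
```

>>> carry_out([
  {"xyz":[0,0,0],"rot":[0,0,0]},
  {"xyz":[0,0,0],"rot":[0,0,0]},
])

```text
t: 72.5
tool_pos: [0.4895, -0.3868, 0.042]
orientation: [-2.594, -1.772, 0.0]
force: [-0.3, 0.0, 1.0]
opening: 0.0594
```

```bash
python3 st.py
```

```text
t 72.5 p [ 0.4895 -0.3868  0.042 ] yaw 68.67 tilt [-0.0001  0.0001] F [-0.3  0.   1. ] op 0.0594 dq 0.002
```

>>> carry_out([
  {"xyz":[0,0,0],"rot":[0,0,0]},
  {"xyz":[0,0,0],"rot":[0,0,0]},
  {"xyz":[0,0,0],"rot":[0,0,0]},
  {"xyz":[0,0,0],"rot":[0,0,0]},
  {"xyz":[0,0,1],"rot":[0,0,0]},
  {"xyz":[0,0,3.5],"rot":[0,0,0]},
  {"xyz":[-1,0.7,7],"rot":[0,0,0]},
  {"xyz":[-3,2.1,9],"rot":[0,0,0]},
  {"xyz":[-6,4.2,9],"rot":[0,0,0]},
  {"xyz":[-9.5,6.7,9],"rot":[0,0,0]},
], grip=0.74)

```text
t: 73.5
tool_pos: [0.3947, -0.3203, 0.1341]
orientation: [2.591, 1.77, 0.001]
force: [0.0, 0.7, 0.6]
opening: 0.0687
```

>>> carry_out([
  {"xyz":[-3.5,2.5,0],"rot":[0,0,0]},
  {"xyz":[-6.5,4.6,0],"rot":[0,0,0]},
  {"xyz":[-8.2,5.8,0],"rot":[0,0,0]},
  {"xyz":[-8.2,5.8,0],"rot":[0,0,0]},
  {"xyz":[-8.2,5.8,0],"rot":[0,0,0]},
  {"xyz":[-8.2,5.8,0],"rot":[0,0,0]},
  {"xyz":[-8.2,5.8,0],"rot":[0,0,0]},
], grip=0)

```text
t: 74.2
tool_pos: [0.3132, -0.2623, 0.1323]
orientation: [2.594, 1.772, 0.0]
force: [0.4, -0.4, 0.4]
opening: 0.0173
```

```bash
python3 st.py;python3 - <<'E'
from h import *
import tr
tp=snap("t27"); show(tp,"t27c",(220,130,500,330),2.8); tr.tray(tp)
E
```

```text
t 74.2 p [ 0.3132 -0.2623  0.1323] yaw 68.69 tilt [ 0.0002 -0.0002] F [ 0.4 -0.4  0.4] op 0.0173 dq 0.006
[389. 244.] 244 [ 0.5243 -0.2934] x' 0.0305 y' 0.0477
[425.5 256.9] 252 [ 0.4925 -0.3899] x' 0.0360 y' -0.0537
[379.7 267. ] 250 [ 0.4627 -0.2684] x' -0.0360 y' 0.0486
[415.6 280.9] 265 [ 0.4286 -0.3628] x' -0.0334 y' -0.0517
```

View pics/t27c.png

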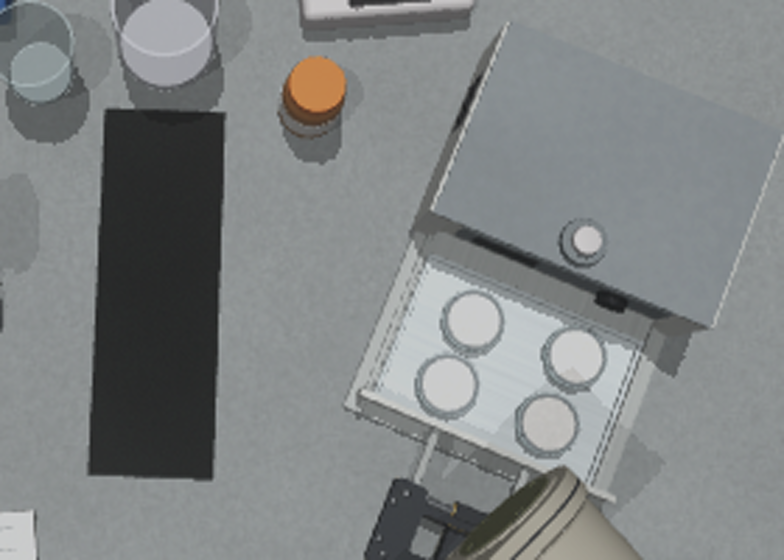

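>>> carry_out([
  {"xyz":[-0.2,0.08,-2],"rot":[0,0,0]},
  {"xyz":[-0.2,0.08,-4.5],"rot":[0,0,0]},
  {"xyz":[-0.2,0.08,-7],"rot":[0,0,0]},
  {"xyz":[-0.2,0.08,-8.7],"rot":[0,0,0]},
  {"xyz":[-0.2,0.08,-9.4],"rot":[0,0,0]},
  {"xyz":[-0.2,0.08,-9.4],"rot":[0,0,0]},
  {"xyz":[-0.2,0.08,-9.4],"rot":[0,0,0]},
])

```text
t: 74.95
tool_pos: [0.311, -0.2614, 0.0387]
orientation: [2.594, 1.772, 0.0]
force: [0.5, -0.3, 0.4]
opening: 0.0004
```

```bash
python3 st.py;python3 - <<'E'
from h import *
sc=snap("s28","scene"); show(sc,"s28c",(60,90,240,240),4)
E
```

```text
t 74.95 p [ 0.311  -0.2614  0.0387] yaw 68.68 tilt [ 0.0004 -0.0004] F [ 0.5 -0.3  0.4] op 0.0004 dq 0.017
```

View pics/s28c.png

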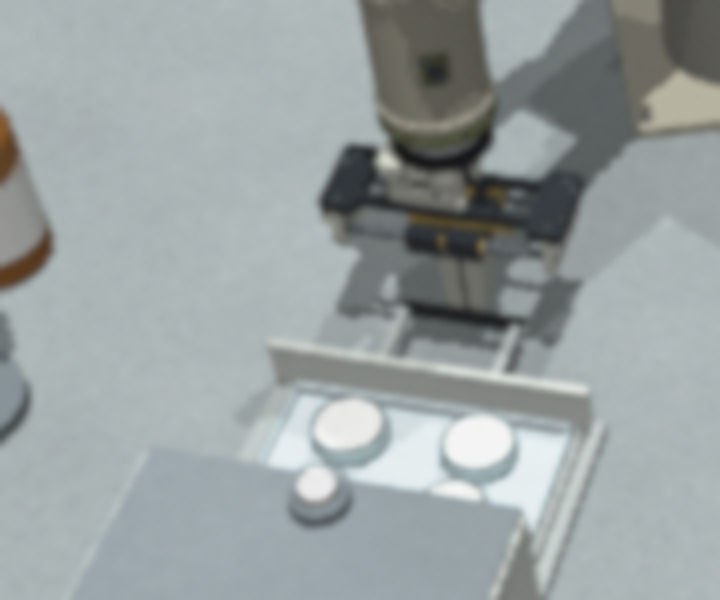

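>>> carry_out([
  {"xyz":[0.28,-0.11,0],"rot":[0,0,0]},
  {"xyz":[0.56,-0.22,0],"rot":[0,0,0]},
  {"xyz":[0.93,-0.37,0],"rot":[0,0,0]},
  {"xyz":[1.4,-0.55,0],"rot":[0,0,0]},
  {"xyz":[2,-0.79,0],"rot":[0,0,0]},
  {"xyz":[2.8,-1.1,0],"rot":[0,0,0]},
  {"xyz":[3.7,-1.46,0],"rot":[0,0,0]},
  {"xyz":[4.7,-1.85,0],"rot":[0,0,0]},
  {"xyz":[5.7,-2.25,0],"rot":[0,0,0]},
  {"xyz":[6.7,-2.64,0],"rot":[0,0,0]},
])

```text
t: 76.0
tool_pos: [0.3773, -0.2872, 0.0378]
orientation: [-2.592, -1.771, 0.002]
force: [-5.7, 1.9, 5.7]
opening: 0.0008
```

```bash
python3 st.py;python3 - <<'E'
from h import *
sc=snap("s29","scene"); show(sc,"s29c",(60,90,240,240),4)
E
```

```text
t 76.0 p [ 0.3773 -0.2872  0.0378] yaw 68.68 tilt [-0.0019  0.0011] F [-5.7  1.9  5.7] op 0.0008 dq 0.285
```

View pics/s29c.png

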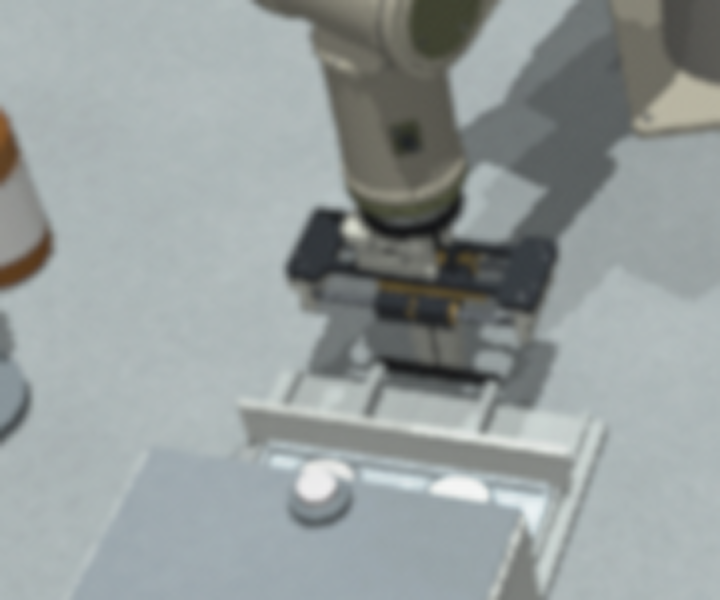

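>>> carry_out([
  {"xyz":[0.9,-0.36,0],"rot":[0,0,0]},
  {"xyz":[1.8,-0.71,0],"rot":[0,0,0]},
  {"xyz":[2.7,-1.07,0],"rot":[0,0,0]},
  {"xyz":[3.6,-1.42,0],"rot":[0,0,0]},
  {"xyz":[4.5,-1.77,0],"rot":[0,0,0]},
  {"xyz":[5.4,-2.13,0],"rot":[0,0,0]},
  {"xyz":[6.3,-2.48,0],"rot":[0,0,0]},
  {"xyz":[7.1,-2.8,0],"rot":[0,0,0]},
  {"xyz":[7.8,-3.07,0],"rot":[0,0,0]},
  {"xyz":[8.4,-3.31,0],"rot":[0,0,0]},
])

```text
t: 77.05
tool_pos: [0.462, -0.3206, 0.0377]
orientation: [-2.594, -1.772, 0.0]
force: [-3.0, 0.9, -0.6]
opening: 0.0004
```

```bash
python3 st.py
```

```text
t 77.05 p [ 0.462  -0.3206  0.0377] yaw 68.68 tilt [-0.0002  0.0002] F [-3.   0.9 -0.6] op 0.0004 dq 0.176
```

>>> carry_out([
  {"xyz":[0.4,-0.16,0],"rot":[0,0,0]},
  {"xyz":[0.7,-0.28,0],"rot":[0,0,0]},
  {"xyz":[0.95,-0.37,0],"rot":[0,0,0]},
  {"xyz":[1.15,-0.45,0],"rot":[0,0,0]},
  {"xyz":[1.3,-0.51,0],"rot":[0,0,0]},
  {"xyz":[1.3,-0.51,0],"rot":[0,0,0]},
])

```text
t: 77.65
tool_pos: [0.4745, -0.3253, 0.0379]
orientation: [-2.594, -1.772, -0.0]
force: [-2.6, 2.6, -0.4]
opening: 0.0006
```

```bash
python3 st.py;python3 - <<'E'
from h import *
tp=snap("t30"); show(tp,"t30c",(340,170,500,300),5)
E
```

```text
t 77.65 p [ 0.4745 -0.3253  0.0379] yaw 68.67 tilt [-0.0003  0.0006] F [-2.6  2.6 -0.4] op 0.0006 dq 0.005
```

View pics/t30c.png

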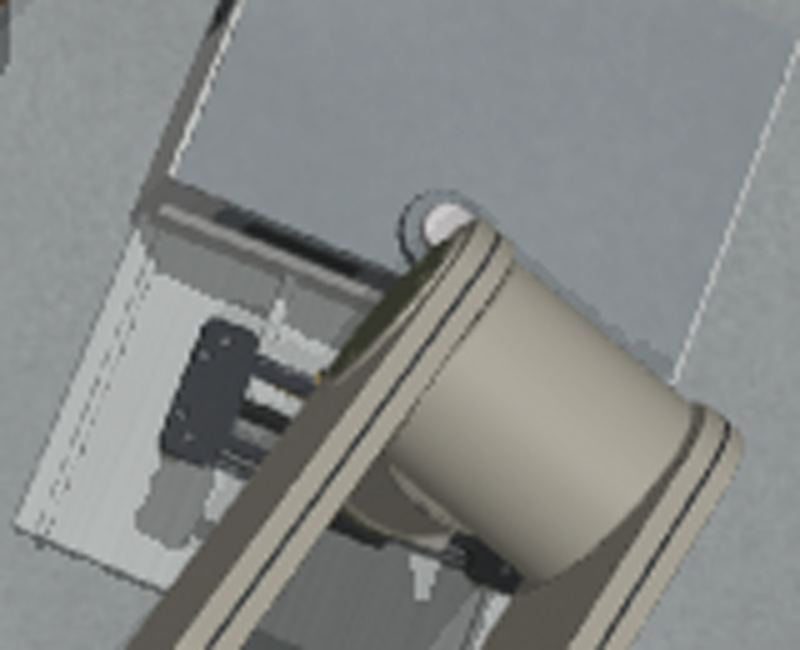

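>>> carry_out([
  {"xyz":[0.15,-0.06,0],"rot":[0,0,0]},
  {"xyz":[0.3,-0.12,0],"rot":[0,0,0]},
  {"xyz":[0.4,-0.16,0],"rot":[0,0,0]},
  {"xyz":[0.4,-0.16,0],"rot":[0,0,0]},
])

```text
t: 78.1
tool_pos: [0.4753, -0.3253, 0.0368]
orientation: [-2.588, -1.768, 0.005]
force: [-16.3, 9.0, 7.4]
opening: 0.0004
```

```bash
python3 st.py
```

```text
t 78.1 p [ 0.4753 -0.3253  0.0368] yaw 68.67 tilt [-0.0069  0.0044] F [-16.3   9.    7.4] op 0.0004 dq 0.004
```

>>> carry_out([
  {"xyz":[0.15,-0.06,0],"rot":[0,0,0]},
  {"xyz":[0.15,-0.06,0],"rot":[0,0,0]},
])

```text
t: 78.3
tool_pos: [0.4752, -0.3253, 0.036]
orientation: [-2.585, -1.766, 0.008]
force: [-21.9, 9.4, 7.9]
opening: 0.0006
```

```bash
python3 st.py
```

```text
t 78.3 p [ 0.4752 -0.3253  0.036 ] yaw 68.67 tilt [-0.0101  0.006 ] F [-21.9   9.4   7.9] op 0.0006 dq 0.003
```

>>> carry_out([
  {"xyz":[-0.6,0.24,0],"rot":[0,0,0]},
  {"xyz":[-1.4,0.55,0],"rot":[0,0,0]},
  {"xyz":[-2.8,1.1,0],"rot":[0,0,0]},
  {"xyz":[-4,1.6,1],"rot":[0,0,0]},
  {"xyz":[-5,2,4],"rot":[0,0,0]},
  {"xyz":[-6,2.4,8],"rot":[0,0,0]},
  {"xyz":[-6,6,12],"rot":[0,0,0]},
  {"xyz":[-6,11,16],"rot":[0,0,0]},
  {"xyz":[-6,16,19],"rot":[0,0,0]},
  {"xyz":[-6,20,20],"rot":[0,0,0]},
])

```text
t: 79.3
tool_pos: [0.421, -0.1426, 0.2355]
orientation: [2.591, 1.767, 0.005]
force: [1.5, -0.5, 0.2]
opening: 0.0002
```

>>> carry_out([
  {"xyz":[0,2,0],"rot":[0,0,0]},
  {"xyz":[0,2,0],"rot":[0,0,0]},
  {"xyz":[0,2,0],"rot":[0,0,0]},
])

```text
t: 79.6
tool_pos: [0.4203, -0.1233, 0.2325]
orientation: [2.591, 1.773, 0.001]
force: [1.1, -0.5, 0.3]
opening: 0.0006
```

```bash
python3 st.py;python3 - <<'E'
from h import *
tp=snap("t31"); show(tp,"t31c",(340,130,500,310),3.3)
sc=snap("s31","scene"); show(sc,"s31c",(60,130,220,260),5)
k=3.3
b=tp.astype(int);m=((b.min(2)>185)).astype(np.uint8);m[:, :395]=0;m[:,465:]=0;m[:190]=0;m[240:]=0
n,l,st,c=cv2.connectedComponentsWithStats(m)
print([(c[i].round(1),st[i,4],cast("top",c[i],.145)[0].round(4)) for i in range(1,n) if st[i,4]>20])
b=sc.astype(int);m=((b.min(2)>205)).astype(np.uint8);m[:, :120]=0;m[:,160:]=0;m[:200]=0;m[225:]=0
n,l,st,c=cv2.connectedComponentsWithStats(m)
print([(c[i].round(1),st[i,4],cast("scene",c[i],.145)[0].round(4)) for i in range(1,n) if st[i,4]>20])
E
```

```text
t 79.6 p [ 0.4203 -0.1233  0.2325] yaw 68.75 tilt [ 0.0019 -0.0012] F [ 1.1 -0.5  0.3] op 0.0006 dq 0.028
[(array([429.6, 215. ]), np.int32(63), array([ 0.5881, -0.3717,  0.145 ]))]
[(array([138.5, 210.4]), np.int32(52), array([ 0.5816, -0.3684,  0.145 ]))]
```

View pics/t31c.png

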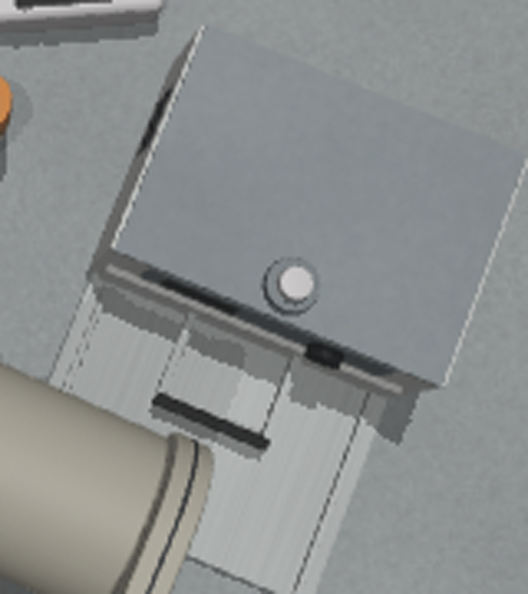

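View pics/s31c.png

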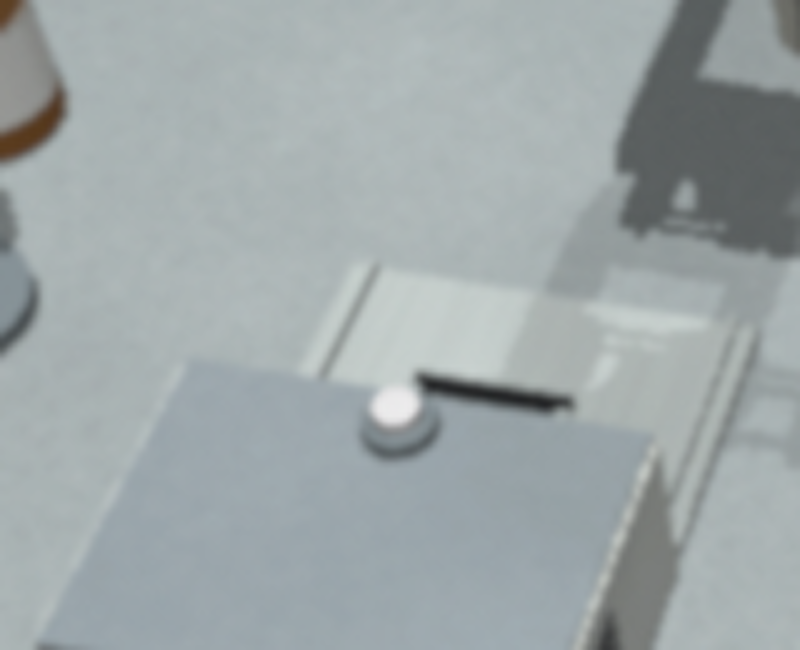

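Run:
```python
from h import *
k=3.3;f=lambda l,z:cast("top",[((340+(x+.5)/k-.5),130+(y+.5)/k-.5) for x,y in l],z)[:,:2]
a=np.radians(-21.4);ex=np.array([np.cos(a),np.sin(a)]);ey=np.array([-ex[1],ex[0]])
F=f([(112,247),(443,384)],.128);H=f([(152,400),(268,442)],.043);P=f([(107,268),(402,389)],.062);B=f([(203,27),(527,153)],.128)
G=f([(93,277),(52,380)],.02)
for n,X in(("front",F),("back",B),("handle",H),("panel",P)): print(n,X.ravel().round(4),"x'",(X@ex).round(4),"y'",(X@ey).round(4))
print("TCP contact x'",np.array([.4752,-.3253])@ex)
tp=cv2.imread("pics/t31.png");show(tp,"t31z",(365,195,475,270),7)
```

```text
front [ 0.6139 -0.2366  0.5159 -0.4846] x' [0.6579 0.6572] y' [ 0.0037 -0.2629]
back [ 0.789  -0.3077  0.6951 -0.555 ] x' [0.8469 0.8497] y' [ 0.0014 -0.2631]
handle [ 0.5049 -0.2827  0.4739 -0.3748] x' [0.5733 0.578 ] y' [-0.0789 -0.176 ]
panel [ 0.6079 -0.2437  0.5172 -0.4762] x' [0.6549 0.6553] y' [-0.0051 -0.2547]
TCP contact x' 0.561132141642901
```

View pics/t31z.png

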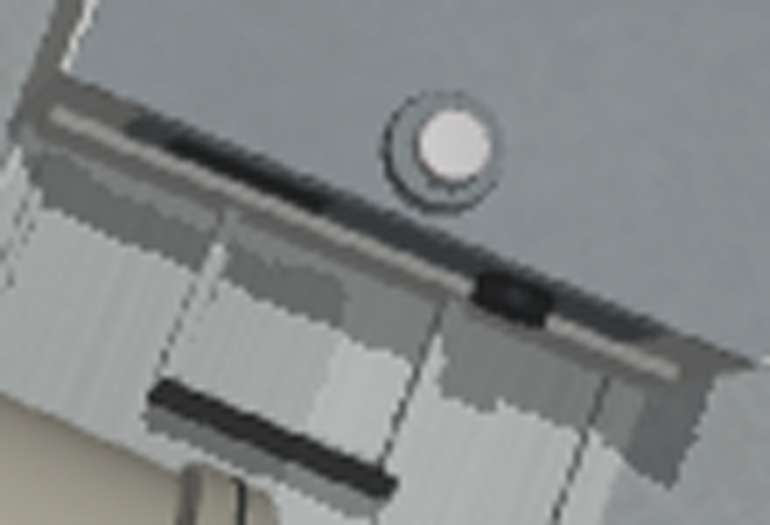

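>>> carry_out([
  {"xyz":[1.7,-2.5,0],"rot":[0,0,0]},
  {"xyz":[4,-6,0],"rot":[0,0,0]},
  {"xyz":[6.5,-9.8,0],"rot":[0,0,0]},
  {"xyz":[9,-13.6,0],"rot":[0,0,0]},
  {"xyz":[11.5,-17.3,0],"rot":[0,0,0]},
  {"xyz":[13.8,-20.7,0],"rot":[0,0,0]},
  {"xyz":[15.6,-23.3,-1],"rot":[0,0,0]},
  {"xyz":[16.5,-24.7,-2.5],"rot":[0,0,0]},
  {"xyz":[16.5,-24.7,-4],"rot":[0,0,0]},
  {"xyz":[16.5,-24.7,-4.5],"rot":[0,0,0]},
])

```text
t: 80.7
tool_pos: [0.583, -0.3701, 0.183]
orientation: [-2.591, -1.767, 0.003]
force: [0.4, 0.6, -0.6]
opening: 0.0002
```

>>> carry_out([
  {"xyz":[0,0,0],"rot":[0,0,0]},
  {"xyz":[0,0,0],"rot":[0,0,0]},
  {"xyz":[0,0,0],"rot":[0,0,0]},
])

```text
t: 81.0
tool_pos: [0.5853, -0.3698, 0.1887]
orientation: [2.592, 1.772, 0.001]
force: [-0.2, -0.5, -0.3]
opening: 0.0001
```

```bash
python3 st.py;python3 - <<'E'
from h import *
sc=snap("s32","scene"); show(sc,"s32c",(60,120,220,250),5)
E
```

```text
t 81.0 p [ 0.5853 -0.3698  0.1887] yaw 68.71 tilt [ 0.0017 -0.0012] F [-0.2 -0.5 -0.3] op 0.0001 dq 0.005
```

View pics/s32c.png

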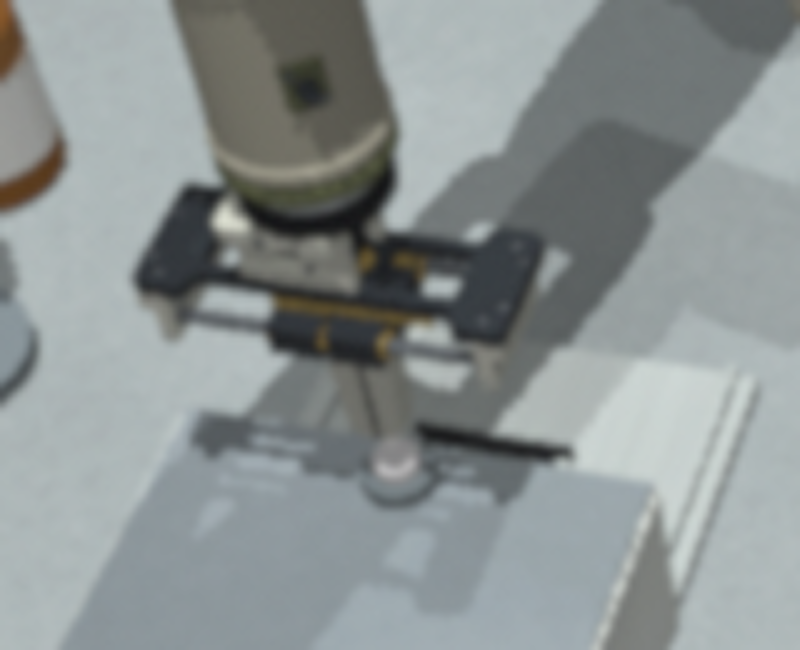

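>>> carry_out([
  {"xyz":[0.15,-0.1,-1],"rot":[0,0,0]},
  {"xyz":[0.15,-0.1,-2],"rot":[0,0,0]},
  {"xyz":[0.15,-0.1,-2.3],"rot":[0,0,0]},
  {"xyz":[0.15,-0.1,-2.6],"rot":[0,0,0]},
  {"xyz":[0.15,-0.1,-2.8],"rot":[0,0,0]},
  {"xyz":[0.15,-0.1,-3],"rot":[0,0,0]},
  {"xyz":[0.15,-0.1,-3],"rot":[0,0,0]},
  {"xyz":[0.15,-0.1,-3],"rot":[0,0,0]},
])

```text
t: 81.85
tool_pos: [0.5866, -0.3709, 0.1615]
orientation: [2.593, 1.772, 0.001]
force: [-11.2, 7.9, 25.2]
opening: 0.0004
```

```bash
python3 st.py
```

```text
t 81.85 p [ 0.5866 -0.3709  0.1615] yaw 68.69 tilt [ 0.0011 -0.0009] F [-11.2   7.9  25.2] op 0.0004 dq 0.002
```

>>> carry_out([
  {"xyz":[0,0,0.3],"rot":[0,0,0]},
  {"xyz":[0,0,0.3],"rot":[0,0,0]},
  {"xyz":[0,0,0.3],"rot":[0,0,0]},
])

```text
t: 82.15
tool_pos: [0.5866, -0.3709, 0.1617]
orientation: [2.593, 1.772, 0.001]
force: [-3.3, 3.7, 11.3]
opening: 0.0007
```

```bash
python3 st.py
```

```text
t 82.15 p [ 0.5866 -0.3709  0.1617] yaw 68.69 tilt [ 0.0006 -0.0003] F [-3.3  3.7 11.3] op 0.0007 dq 0.002
```

>>> carry_out([
  {"xyz":[0,0,0.2],"rot":[0,0,0]},
  {"xyz":[0,0,0.2],"rot":[0,0,0]},
  {"xyz":[0,0,0.2],"rot":[0,0,0]},
])

```text
t: 82.45
tool_pos: [0.5866, -0.3709, 0.1622]
orientation: [-2.594, -1.772, -0.0]
force: [-1.9, 0.9, 4.8]
opening: 0.0006
```

```bash
python3 st.py
python3 - <<'E'
from h import *
sc=snap("s33","scene"); show(sc,"s33c",(110,170,170,230),10)
E
```

```text
t 82.45 p [ 0.5866 -0.3709  0.1622] yaw 68.69 tilt [0.0001 0.0001] F [-1.9  0.9  4.8] op 0.0006 dq 0.004
```

View pics/s33c.png

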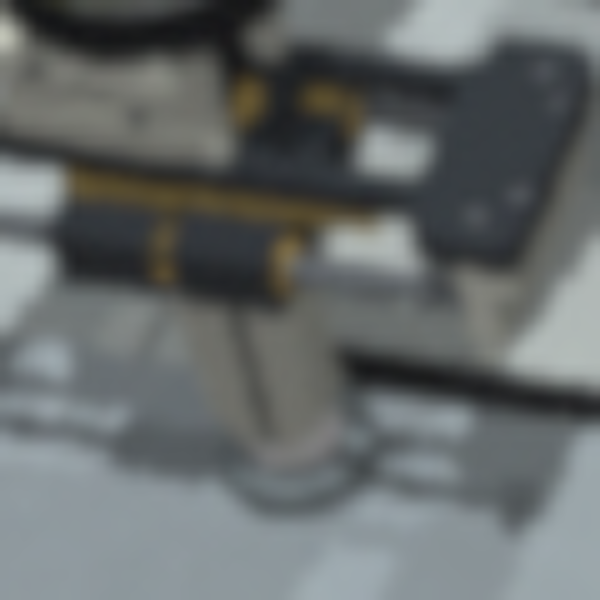

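>>> carry_out([
  {"xyz":[0,0,0.2],"rot":[0,0,0]},
  {"xyz":[0,0,0.2],"rot":[0,0,0]},
  {"xyz":[0,0,0.2],"rot":[0,0,0]},
])

```text
t: 82.8
tool_pos: [0.5865, -0.3709, 0.1639]
orientation: [-2.594, -1.772, -0.0]
force: [0.0, 0.8, 3.8]
opening: 0.0005
```

```bash
python3 st.py
```

```text
t 82.8 p [ 0.5865 -0.3709  0.1639] yaw 68.68 tilt [-0.      0.0002] F [0.  0.8 3.8] op 0.0005 dq 0.003
```

>>> carry_out([
  {"xyz":[0,0,0.2],"rot":[0,0,0]},
  {"xyz":[0,0,0.2],"rot":[0,0,0]},
  {"xyz":[0,0,0.2],"rot":[0,0,0]},
])

```text
t: 83.1
tool_pos: [0.5866, -0.371, 0.166]
orientation: [2.594, 1.772, 0.0]
force: [0.9, 1.4, 3.3]
opening: 0.0008
```

```bash
python3 st.py
```

```text
t 83.1 p [ 0.5866 -0.371   0.166 ] yaw 68.68 tilt [0.0001 0.0001] F [0.9 1.4 3.3] op 0.0008 dq 0.002
```

>>> carry_out([
  {"xyz":[0,0,1],"rot":[0,0,0]},
  {"xyz":[0,0,4],"rot":[0,0,0]},
  {"xyz":[0,0,8],"rot":[0,0,0]},
  {"xyz":[-2,4,11],"rot":[0,0,0]},
  {"xyz":[-5,8,12],"rot":[0,0,0]},
  {"xyz":[-8,12,12],"rot":[0,0,0]},
  {"xyz":[-11,16,12],"rot":[0,0,0]},
  {"xyz":[-14,20,12],"rot":[0,0,0]},
  {"xyz":[-16,24,12],"rot":[0,0,0]},
  {"xyz":[-16,26,12],"rot":[0,0,0]},
])

```text
t: 84.1
tool_pos: [0.4242, -0.1087, 0.2866]
orientation: [2.594, 1.773, 0.0]
force: [1.5, -0.4, 1.3]
opening: 0.0004
```

>>> carry_out([
  {"xyz":[0,2,0],"rot":[0,0,0]},
  {"xyz":[0,2,0],"rot":[0,0,0]},
  {"xyz":[0,2,0],"rot":[0,0,0]},
  {"xyz":[0,2,0],"rot":[0,0,0]},
])

```text
t: 84.5
tool_pos: [0.4265, -0.0918, 0.2861]
orientation: [2.594, 1.771, -0.001]
force: [0.6, -0.6, -0.3]
opening: 0.0005
```

```bash
python3 st.py;python3 - <<'E'
from h import *
tp=snap("t34"); sc=snap("s34","scene")
for a,b in((tp,"t31"),(sc,"s31")): pass
d=cv2.absdiff(sc,cv2.imread("pics/scene0.png")).max(2); show(d,"dif")
E
```

```text
t 84.5 p [ 0.4265 -0.0918  0.2861] yaw 68.65 tilt [-0.0002 -0.0005] F [ 0.6 -0.6 -0.3] op 0.0005 dq 0.009
```

View pics/t34.png

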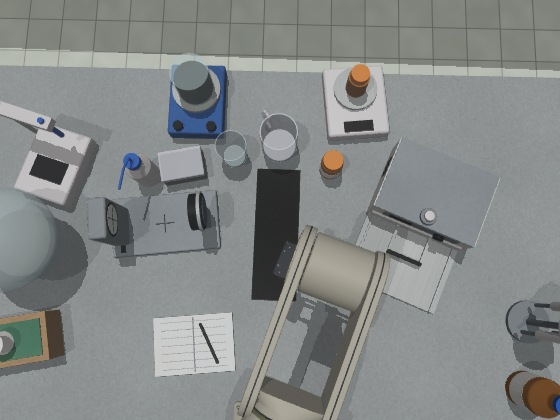

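View pics/s34.png

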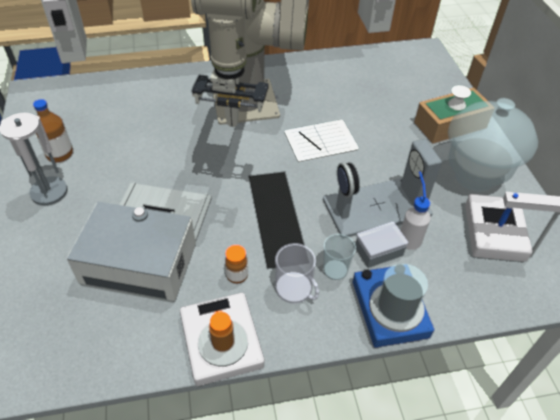

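View pics/dif.png

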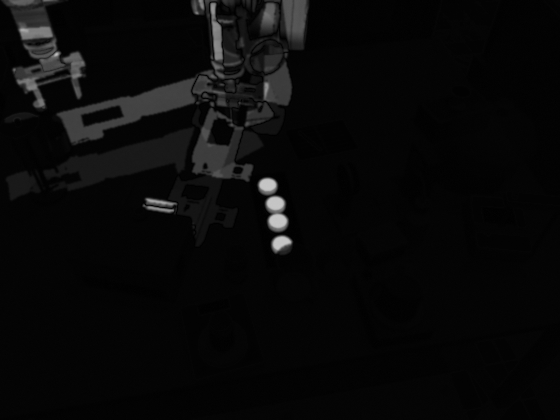

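```bash
python3 -c "
from plant import *
print(close_job())"
```

```text
the job is handed in; nothing more can be done
None
```

The job is handed in at about 84.5 s of the 210 s limit. All four dishes were viewed, loaded and shut in the steriliser, and start was pressed after that.

- **Viewing:** I drew the tray out first. I then took the dishes in order 1 to 4 and held each one level and still for more than 3 s at the viewing point. By my measurements each dish centre was within about 1–2 mm of that point.
- **Loading:** The last top view before the push showed four separate dishes side by side in the tray.
- **Dish 1:** After I first placed it, it showed about 9 mm off, against the back rim. I never found out why. I re-gripped it and set it down 6 mm forward; it sat at the same height before and after, so it had been lying flat.
- **Tray home:** I pushed until it stopped hard at about 24 N. The top view put the panel on the front face to within about 1 mm and the handle within about 1.5 mm of home. The finger position alone suggested up to about 2 mm short, which is within my uncertainty.
- **Start button:** It went down to its stop. The force peaked at 25 N there, then fell away like a spring as I lifted. The stop came about 6 mm higher than the stated 145 mm button height implies.
- **Other things on the bench:** Comparing the last scene picture with the first showed only the dishes, the tray handle and the arm had moved. The polariscope looked unmoved.

The two cameras disagreed by up to 6 mm when I picked points by eye. Using shape centres brought them within about 2–3 mm, so I relied mainly on the top camera.

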